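# Lay the canister on the riser and pack it under the swing clamp

### The job

Stand the tall canister at the foot of the riser in front of the heel bar, tip it gently until it leans on the riser's ledge, let go of it there, take a fresh grip in its lower half and finish the tip so that it lies flat and centred along the riser; never let it topple or drop. Then stack spacer plates flat on it under the foot of the swing clamp, one at a time, until the gap is snug: the clamp's arm, let down on the plates, lies as near to level as they allow. Leave the arm resting on the plates and the other things on the table alone.

Things in the scene. Friction and masses are not known exactly. Their poses are not given: they have to be found in the camera images.
- canister: the canister: a tall open-topped rectangular aluminium container, 45 mm (its x) by 60 mm (its y) by 200 mm tall (its z), walls 4 mm, about 0.45 kg, standing upright on the table at the start. Origin: centre of its underside; z runs up to the open mouth.
- canister_mid (a point): centre of the canister: on its axis, 100 mm from the underside
- riser: the riser: a fixed steel block on the table, 200 mm long (its x) by 100 mm wide (its y), flat top 80 mm above the table. Origin: centre of its underside; its +x end points away from the robot. The top edge of that +x end (x = +100 mm, 80 mm high) is the ledge to lean the canister on.
- heel_bar: the heel bar: a fixed low bar, 16 mm (its x) by 140 mm (its y), 20 mm high, on the table parallel to the ledge, its centre 243 mm from the riser's origin along the riser's +x. Between riser and bar lie 135 mm of free table: the canister's foot stands there, next to the bar. Leant from there with its mouth over the ledge it rests at about 45 to 60 degrees. Origin: centre of its underside.
- clamp: the swing clamp's fixed post beside the riser, 120 mm from the riser's origin along the riser's +y. It is set higher or lower from start to start. The hinge lies on the post's axis 160 mm above this origin (the origin itself lies 5 to 37 mm above the table); the axes are parallel to the riser's.
- swing (a joint): the clamp's arm, rad: 0 when level, with the arm reaching from the hinge 165 mm along the riser's -y, across the riser's middle; grows as the arm's tip swings up, about 1.57 upright, 1.95 fully open (past upright it stays open by itself), -0.4 at the lower stop. It falls slowly by its own weight (damped) and rests on whatever is under its foot. It starts down.
- swing_bar (a point): middle of the free part of the arm's round red handle bar, where it is pinched from above: 16 mm thick, parallel to the riser's x, 158 mm from the hinge along the arm, 30 mm to the arm's upper side, 48 mm from the arm's middle along the riser's +x; 58 mm of bar stands clear of the arm's side
- swing_foot (a point): centre of the underside of the arm's round rubber foot (26 mm across): 120 mm from the hinge along the arm, 20 mm to its underside; above the middle of the riser when the arm is level
- plate1: a spacer plate: flat aluminium slab 80 mm (its x) by 50 mm (its y), 12 mm thick, 0.13 kg, lying on the table at the start; four to six of these like plates are there. Origin: centre of its underside, z out of its flat top.
- plate2: a spacer plate: flat aluminium slab 80 mm (its x) by 50 mm (its y), 12 mm thick, 0.13 kg, lying on the table at the start; four to six of these like plates are there. Origin: centre of its underside, z out of its flat top.
- plate3: a spacer plate: flat aluminium slab 80 mm (its x) by 50 mm (its y), 12 mm thick, 0.13 kg, lying on the table at the start; four to six of these like plates are there. Origin: centre of its underside, z out of its flat top.
- plate4: a spacer plate: flat aluminium slab 80 mm (its x) by 50 mm (its y), 12 mm thick, 0.13 kg, lying on the table at the start; four to six of these like plates are there. Origin: centre of its underside, z out of its flat top.
- plate5: a spacer plate: flat aluminium slab 80 mm (its x) by 50 mm (its y), 12 mm thick, 0.13 kg, lying on the table at the start; four to six of these like plates are there. Origin: centre of its underside, z out of its flat top.
- plate6: a spacer plate: flat aluminium slab 80 mm (its x) by 50 mm (its y), 12 mm thick, 0.13 kg, lying on the table at the start; four to six of these like plates are there. Origin: centre of its underside, z out of its flat top.
- hammer: a hammer lying about on the table, to be left alone
- wrench: a wrench lying about on the table, to be left alone
- pliers: a pair of pliers lying about on the table, to be left alone
- square: a welder's square lying about on the table, to be left alone
- spray: a spray can, 160 mm tall, standing on the table, to be left alone
- offcut: a piece of angle steel lying about on the table, to be left alone

How it is judged:
On the way, in this order (a step that is already met when the one before it is completed fails the run):
1. the canister leans on the riser's ledge, tipped 30 to 70 degrees, foot on the table, let go (angle between canister's own z axis and vertical between 0.52 and 1.22 rad and contact force between canister and riser above 0.2 N and contact force between the fingers and canister below 0.1 N and height (world z) of canister below 0.05 m and angular speed of canister below 0.3 rad/s), for 0.3 s.
2. the canister is gripped in its lower half and tipped on to nearly lying (z of the grasp point in the frame of canister below 0.1 m and contact force between the fingers and canister above 1 N and angle between canister's own z axis and vertical above 1.3 rad), for 0.1 s.
3. the canister lies flat, centred along the riser, let go (angle between canister's own z axis and vertical between 1.5108 and 1.6308 rad and x of canister_mid in the frame of riser between -0.03 and 0.03 m and y of canister_mid in the frame of riser between -0.02 and 0.02 m and z of canister_mid in the frame of riser between 0.0965 and 0.1085 m and angle between the z axis of canister and the x axis of riser, either way round below 0.12 rad and contact force between the fingers and canister below 0.1 N), for 0.3 s.
At the end, for the whole second after the job is handed in: the canister lies flat along the riser (within 30 mm of centred lengthwise, 20 mm sideways, 7 degrees), the clamp's arm rests on a plate stacked on it and is level within 0.075 rad (one plate changes it by 0.1 rad), all at rest (angle between canister's own z axis and vertical between 1.5108 and 1.6308 rad and x of canister_mid in the frame of riser between -0.03 and 0.03 m and y of canister_mid in the frame of riser between -0.02 and 0.02 m and z of canister_mid in the frame of riser between 0.0965 and 0.1085 m and angle between the z axis of canister and the x axis of riser, either way round below 0.12 rad and value of joint swing between -0.075 and 0.075 rad and (contact force between swing and plate1 above 0.5 N or contact force between swing and plate2 above 0.5 N or contact force between swing and plate3 above 0.5 N or contact force between swing and plate4 above 0.5 N or contact force between swing and plate5 above 0.5 N or contact force between swing and plate6 above 0.5 N) and linear speed of canister below 0.02 m/s and velocity of joint swing between -0.05 and 0.05 rad/s); the robot touches nothing.
It fails at once if the canister topples or drops (turns faster than 5 rad/s or moves faster than 1.2 m/s) (angular speed of canister above 5 rad/s or linear speed of canister above 1.2 m/s).
It fails at once if one of the other loose things on the table is moved by more than 40 mm (distance of any of hammer, wrench, pliers, square, spray, offcut from where it was at the start of the episode above 0.04 m).
Of plate1, plate2, plate3, plate4, plate5, plate6 only 4 to 6 are there at a start; the rules pass over those that are not, and their reading is None.
At some moment in a run one of plate1, plate2, plate3, plate4, plate5, plate6 may be knocked a few centimetres aside while the robot is not near it.
It also fails if it takes over 210 s, if anything falls off the work surface, if the arm or the gripper's body presses on something with over 40 N, if the wrist force passes 120 N, or if a joint passes its speed limit or range.

### The arm

A 6-joint arm with a two-finger parallel gripper is mounted at the origin on the work surface. World frame = base frame: x ahead of the robot, y to its left, z up, the work surface at z = 0. Lengths are in m, angles in rad, forces in N, time in s.
With the tool pointing down it reaches from about 0.375 to 0.9 m from the base axis. Payload 3.1 kg.
Tool frame: the origin (TCP) lies on the centre line of the jaws, within the pads' length; the fingertips stand 25 mm ahead of it and the grasp point (between the pads) lies 6 mm ahead of it (manip.tips_ahead is the distance from the TCP to the fingertips, in m); z points along the fingers, y is the direction in which the jaws open and shut (so a half turn about z gives the same grasp; the last joint's range is limited). The gripper opens to 85 mm and grips with 20 to 120 N. Pads are 22 mm wide; open, the fingers measure 114 mm over their backs; the gripper's body (76 mm by 85 mm) begins 54 mm behind the grasp point. The pads swing forward as they close: fully open they stand 13 mm farther back than shut.
Start: joints at [1.06, 0.527, 1.433, -0, 1.181, -0.178], TCP at [0.204, 0.591, 0.256] pointing down, gripper open.
Joint ranges: [-3.08, 3.08], [-0.75, 2.2], [0.22, 2.44], [-1.43, 4.57], [0, 2.65], [-2.85, 2.85]. Speed limits (rad/s): [2.79, 2.79, 3.14, 3.14, 3.14, 3.14].

### API

Orientations are given as a unit quaternion [x, y, z, w].
In Python, from station import manip gives the robot as it stands.
- The arm moves only by the tool play_rows, never from a script. Its argument "steps" is a list that holds one entry, the list of rows, each a list of 6 numbers: the shift along the tool's x, y, z in m, then the turn, a rotation vector about the tool's x, y, z in degrees. In form: [[[x, y, z, rx, ry, rz], ...]]. A call has 1 to 10 rows; each row shifts and turns the commanded pose from where the row before left it, along the tool's axes as they then stand; what a row does not reach is not made up. A row lasts 1/8 s, in which the tool goes at most 62.5 mm and 10.7 degrees, less where a joint would pass 70% of its speed; a pose out of reach is approached as far as the arm can. A call is refused whole if a number of a shift passes 0.0625 or a number of a turn 10.7, either way. A call with a gripper value outside its range is refused whole. "fingers" is the opening, from 0 (shut) to 1 (fully open), set as the call begins (left out, the last holds). The fingers move at their own pace and stop on an object; "squeeze" is the grip in N (left out, the last holds). Time passes only in rows, so rows that do not move let the fingers close. It gives the time, the measured TCP pose, the force and the opening at its end, in the units of the state.
- manip.sense(): the state, without advancing time (a new reading comes with each control period).
- manip.snapshot(name): name is "scene" or "top" or "wrist"; returns a dict with "img" (400x640x3 uint8, red, green, blue), "K" (3x3 intrinsics, pixels), "world_from_camera" (4x4, takes a point from camera to world coordinates). Camera axes: x right, y down, z forward; pixel columns grow to the right and rows downward; lengths in m; the calibration is good to about 2 mm. A picture is of the moment at which its call begins. There is no depth.
- manip.sign_off(): hands the job in, once; it reports no verdict.
Trained networks look in a picture, given as the dict that the camera call returned (one of the last four; its "shot" number tells which), for a name from the list of things; names that differ only in an ending like _2 or _b are one class to them, and where a whole thing is asked for, a point or a joint stands for the part that bears it (a point fixed in the world has none). Each returns a list of dicts, best first, with "score" (0 to 1); they miss things now and then, are a little off and sometimes report something else, mostly with a low value. They report only what shows in the picture. A call takes as long as a camera call.
- manip.regions_of(label, picture): "pixels" (400x640 bool, what is visible of it) and "rect" ([left, top, right, bottom] in pixels, round what is visible of it).
- manip.pinpoint(label, picture): "point" ([column, row] in pixels: a listed point, or the origin of a listed thing).
The state is a dict: "t": time; "q": joint angles; "qd": joint speeds; "tau": joint torques, N m; "tcp_pos": TCP position; "tool_rot": TCP orientation; "force": force on the tool from outside, world axes, zero at the start; "ft_torque": the same for the moment, N m; "finger_gap": opening from 0.0 (shut) to 1.0 (fully open).
Only numpy, scipy, OpenCV 4.12 (cv2) and the standard library are available. Lean on these libraries where they do the work, as an engineer would, in place of code of your own. Each camera call takes 0.05 s, during which the arm holds its last target.

## Working session

There is one attempt and no reset: what is moved stays moved. The work goes in short steps, Python scripts to look and compute and a tool call to move; the robot and the scene stay as the last step left them, time stands still between calls to the robot, and variables do not carry over. Pictures are saved under pics/ and viewed, and the job is handed in when it is done.

Besides the shell and the picture viewer there is one more tool, called after "Emit:" in YAML: its name, and indented under it one key for each argument. play_rows: Moves the arm, as the interface text tells. Its arguments: {"type":"object","properties":{"steps":{"type":"array"},"fingers":{"type":"number"},"squeeze":{"type":"number"}},"required":["steps"]}

```bash
ls; mkdir -p pics; cat > h.py <<'E'
import numpy as np, cv2
from station import manip
from scipy.spatial.transform import Rotation as R
def snap(n,f=None):
    s=manip.snapshot(n)
    if f: cv2.imwrite('pics/'+f+'.png',cv2.cvtColor(s['img'],cv2.COLOR_RGB2BGR))
    return s
def ray(s,px):
    K=s['K'];T=s['world_from_camera']
    d=T[:3,:3]@np.linalg.inv(K)@np.array([px[0],px[1],1.]);return T[:3,3],d
def atz(s,px,z):
    o,d=ray(s,px);return o+d*(z-o[2])/d[2]
def proj(s,p):
    T=np.linalg.inv(s['world_from_camera']);c=T[:3,:3]@np.asarray(p)+T[:3,3];u=s['K']@c;return u[:2]/u[2]
def tri(ss,pxs):
    A=np.zeros((3,3));b=np.zeros(3)
    for s,p in zip(ss,pxs):
        o,d=ray(s,p);d=d/np.linalg.norm(d);M=np.eye(3)-np.outer(d,d);A+=M;b+=M@o
    return np.linalg.solve(A,b)
E
python3 - <<'E'
from h import *
np.set_printoptions(precision=4,suppress=True)
print(manip.sense())
for n in ['scene','top','wrist']:
    s=snap(n,n+'0')
    print(n,s['shot'],s['K'].tolist(),s['world_from_camera'])
    for l in ['canister','canister_mid','riser','heel_bar','clamp','swing','swing_bar','swing_foot','plate1','hammer','wrench','pliers','square','spray','offcut']:
        try:
            p=[(np.round(a['point'],1).tolist(),round(a['score'],2)) for a in manip.pinpoint(l,s)]
        except Exception as e: p=str(e)
        print(l,p)
E
```

```text
pics
{'t': 0.0, 'q': array([ 1.0605,  0.5285,  1.4339,  0.    ,  1.1814, -0.1785]), 'qd': array([-0.0003,  0.0001, -0.0006,  0.0011,  0.0007,  0.0003]), 'tau': array([ -0.0014, -44.2354, -17.8021,  -0.0006,   0.0087,   0.    ]), 'tcp_pos': array([0.2032, 0.5903, 0.2553]), 'tool_rot': array([ 0.1651,  0.9863, -0.001 , -0.0004]), 'force': array([-0.6517,  0.2702,  0.7707]), 'ft_torque': array([ 0.0222, -0.0314,  0.0586]), 'finger_gap': 1.0029830712328744}
scene 1 [[407.35048306734166, 0.0, 318.1424192626722], [0.0, 407.35048306734166, 199.85661947169126], [0.0, 0.0, 1.0]] [[ 0.8328  0.3803 -0.4023  1.0728]
 [ 0.5533 -0.5929  0.585  -0.791 ]
 [-0.0161 -0.7098 -0.7042  1.1298]
 [ 0.      0.      0.      1.    ]]
canister [([334.2, 282.5], 0.67), ([330.6, 186.7], 0.25)]
canister_mid [([331.8, 259.6], 0.96)]
riser [([312.8, 212.2], 0.57), ([317.3, 195.1], 0.53), ([288.5, 282.4], 0.24), ([267.4, 310.5], 0.21)]
heel_bar [([373.9, 235.6], 0.55), ([328.4, 189.5], 0.43)]
clamp [([331.9, 187.6], 0.68)]
swing it knows: canister, canister_mid, clamp, hammer, heel_bar, offcut, plate, pliers, riser,
[... 1355 characters left out ...]
6.6, 192.8], 0.64)]
spray [([163.5, 246.1], 0.84)]
offcut [([204.5, 249.8], 0.87), ([290.0, 216.7], 0.63)]
wrist 3 [[326.63463709334644, 0.0, 321.3254114381], [0.0, 326.63463709334644, 200.9223614569503], [0.0, 0.0, 1.0]] [[ 0.3257  0.8986  0.2941  0.127 ]
 [ 0.9455 -0.3094 -0.1019  0.6172]
 [-0.0006  0.3113 -0.9503  0.3736]
 [ 0.      0.      0.      1.    ]]
canister []
canister_mid []
riser []
heel_bar []
clamp [([131.8, 399.0], 0.49)]
swing it knows: canister, canister_mid, clamp, hammer, heel_bar, offcut, plate, pliers, riser, spray, square, swing_bar, swing_foot, wrench
swing_bar []
swing_foot []
plate1 []
hammer []
wrench []
pliers []
square []
spray [([285.7, 333.5], 0.78)]
offcut []
```

View pics/scene0.png

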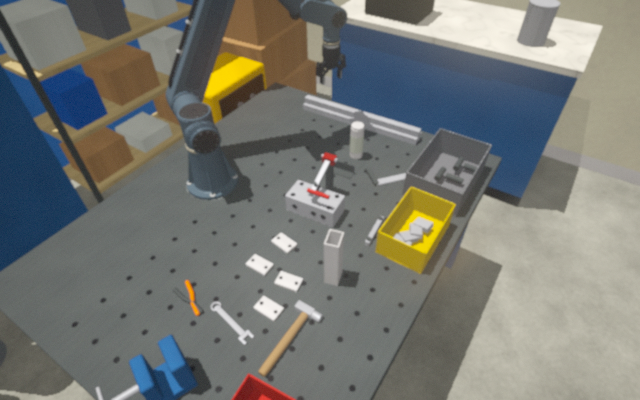

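View pics/top0.png

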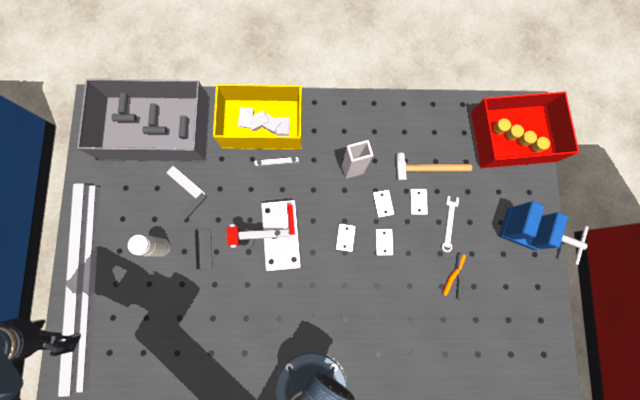

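```bash
python3 - <<'E'
import cv2
a=cv2.imread('pics/scene0.png')[120:370,160:440]; cv2.imwrite('pics/s0z.png',cv2.resize(a,None,fx=2.4,fy=2.4,interpolation=cv2.INTER_CUBIC)[:600])
a=cv2.imread('pics/top0.png')[110:310,140:480]; cv2.imwrite('pics/t0z.png',cv2.resize(a,None,fx=2.35,fy=2.35,interpolation=cv2.INTER_CUBIC))
E
```

```text
(no output)
```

View pics/s0z.png

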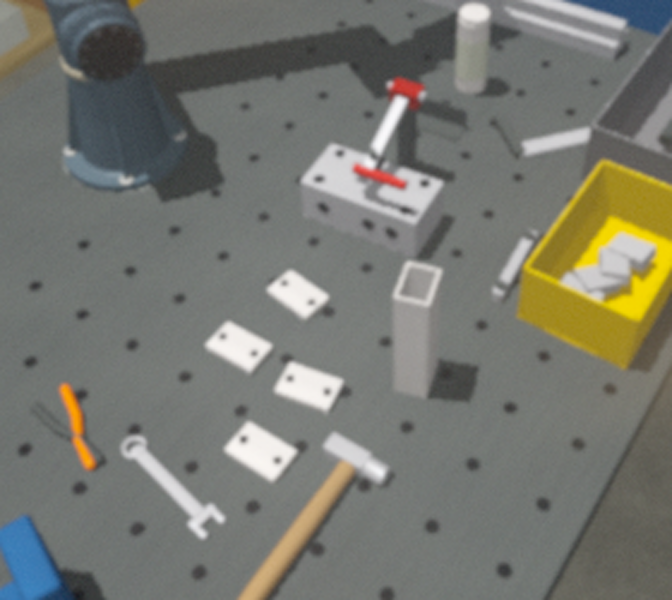

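View pics/t0z.png

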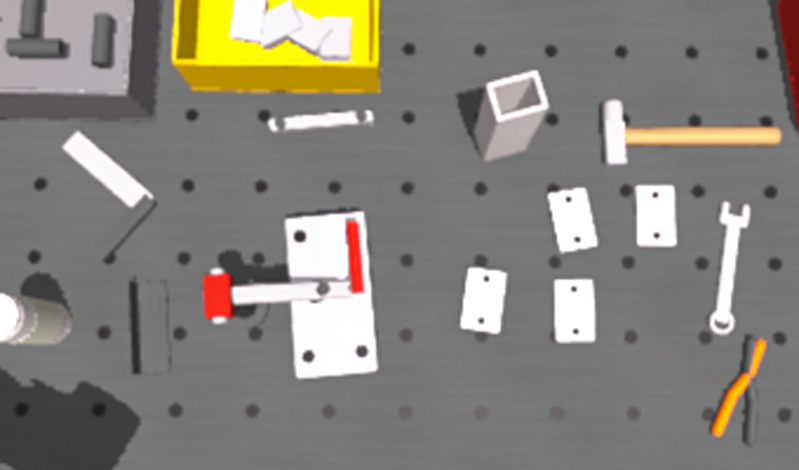

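The scene image shows the canister upright at about (333,258), with the riser at (315,202) and the clamp arm down across it. The heel bar is at (374,230) and there are four plates. Next I'll fit box models to the silhouettes.

```bash
cat >> h.py <<'E'
from scipy.optimize import minimize, least_squares
def boxpts(x,y,yaw,dims,z0=0.):
    a,b,c=dims; P=np.array([[i*a/2,j*b/2,k*c] for i in(-1,1) for j in(-1,1) for k in(0,1)])
    Rz=R.from_euler('z',yaw).as_matrix(); return P@Rz.T+[x,y,z0]
def hullmask(s,P):
    px=np.array([proj(s,p) for p in P]); h=cv2.convexHull((px*16).astype(np.int32))
    m=np.zeros((400,640),np.uint8); cv2.fillConvexPoly(m,h,255,lineType=cv2.LINE_AA,shift=4); return m/255.
def fit(obs,dims,x0,z0=0.,it=2):
    def c(v):
        e=0
        for s,m in obs:
            h=hullmask(s,boxpts(v[0]/1e3,v[1]/1e3,v[2]/100,dims,z0)); e+=np.abs(h-m).sum()/ (m.sum()+1)
        return e
    v=np.array([x0[0]*1e3,x0[1]*1e3,x0[2]*100])
    for k in range(it):
        r=minimize(c,v,method='Nelder-Mead',options=dict(initial_simplex=v+np.array([[0,0,0],[8,0,0],[0,8,0],[0,0,8.]]),xatol=.05,fatol=1e-4)); v=r.x
    return v[0]/1e3,v[1]/1e3,v[2]/100,r.fun
def mask(l,s,near=None):
    r=manip.regions_of(l,s)
    if near is not None:
        r=[a for a in r if np.hypot((a['rect'][0]+a['rect'][2])/2-near[0],(a['rect'][1]+a['rect'][3])/2-near[1])<25]
    return r[0] if r else None
E
python3 - <<'E'
from h import *
np.set_printoptions(precision=4,suppress=True)
sc=snap('scene');tp=snap('top')
def init(l,z):
    return None
for l,d in [('riser',(.2,.1,.08)),('heel_bar',(.016,.14,.02)),('canister',(.045,.06,.2))]:
    ms=[]
    for s,n in((sc,'scene'),(tp,'top')):
        r=manip.regions_of(l,s)
        print(l,n,[(a['score'],a['rect'],a['pixels'].sum()) for a in r][:3])
        if r: ms.append((s,r[0]['pixels'].astype(float)))
    p=atz(ms[-1][0],np.array(np.nonzero(ms[-1][1])).mean(1)[::-1],d[2]/2)
    print('init',p)
    for yaw in(-.2,.2):
        print(fit(ms,d,(p[0],p[1],yaw)))
        print(' top only',fit(ms[-1:],d,(p[0],p[1],yaw)))
for s,n in((sc,'scene'),(tp,'top')):
    for a in manip.regions_of('plate1',s): print(n,a['score'],a['rect'],a['pixels'].sum())
ps=[manip.pinpoint('swing_bar',s)[0]['point'] for s in(sc,tp)]
print('bar',tri([sc,tp],ps),ps)
ps=[manip.pinpoint('clamp',s)[0]['point'] for s in(sc,tp)]
print('clamp',tri([sc,tp],ps),ps)
E
```

```text
riser scene [(0.69, [282.9, 180.3, 343.1, 225.9], np.int64(1634))]
riser top [(0.64, [239.0, 200.8, 299.7, 269.8], np.int64(2011))]
init [0.4434 0.1002 0.04  ]
(np.float64(0.4468873518519067), np.float64(0.09493800482969843), np.float64(0.10273246535950419), np.float64(0.5659491787060213))
 top only (np.float64(0.44689532355815764), np.float64(0.09337634349864547), np.float64(0.10074030531752545), np.float64(0.32116516586753985))
(np.float64(0.44706223272439727), np.float64(0.09478585812103421), np.float64(0.09423241150893144), np.float64(0.5656893656350557))
 top only (np.float64(0.4480859861328415), np.float64(0.09312719898477101), np.float64(0.10236878748790264), np.float64(0.32090398783767976))
heel_bar scene [(0.61, [365.0, 220.3, 384.1, 242.8], np.int64(137)), (0.27, [277.3, 268.0, 305.4, 291.7], np.int64(369))]
heel_bar top [(0.62, [255.7, 159.8, 296.8, 163.7], np.int64(256))]
init [0.6886 0.1244 0.01  ]
(np.float64(0.690052714857743), np.float64(0.12241924871204651), np.float64(0.12915766142315838), np.float64(1.1158091206933345))
 top only (np.float64(0.6890554955123344), np
[... 954 characters left out ...]
at64(-0.12578805653393052), np.float64(0.35710177234734775), np.float64(0.21832300770883295))
 top only (np.float64(0.6673920733181995), np.float64(-0.12659044386550428), np.float64(0.2735690731092004), np.float64(0.13604143544210137))
scene 0.79 [255.4, 294.2, 284.4, 320.9] 422
scene 0.76 [248.6, 254.3, 275.3, 277.2] 335
scene 0.75 [269.3, 234.4, 295.2, 252.2] 263
scene 0.7 [276.3, 270.7, 303.6, 291.3] 392
top 0.98 [412.0, 187.6, 426.3, 212.8] 404
top 0.96 [376.5, 188.2, 391.8, 217.2] 405
top 0.93 [377.5, 228.7, 392.0, 254.7] 410
top 0.61 [335.3, 223.7, 355.8, 249.2] 382
bar [0.4958 0.0562 0.127 ] [[319.1, 197.1], [292.5, 215.3]]
clamp [0.4392 0.2137 0.0062] [[330.5, 189.9], [244.7, 239.1]]
```

```bash
cat >> h.py <<'E'
np.set_printoptions(precision=4,suppress=True)
# riser frame
import json,os
def riser():
    d=json.load(open('riser.json')); return np.array(d['p']),d['yaw']
def rw(p):  # riser->world
    o,y=riser(); return R.from_euler('z',y).apply(np.asarray(p,float))+[o[0],o[1],0]
def wr(p):
    o,y=riser(); return R.from_euler('z',-y).apply(np.asarray(p,float)-[o[0],o[1],0])
def toolR(yaw,tilt=0.):
    """jaws along y of frame with yaw; tool x=-frame x at tilt 0; tilt>0 deg: tool z leans to +frame x"""
    B=np.array([[-1,0,0],[0,1,0],[0,0,-1.]])
    return R.from_euler('z',yaw)*R.from_euler('y',-np.deg2rad(tilt))*R.from_matrix(B)
def rows(cur,targets):
    """targets: list of (pos,Rot,n). prints rows"""
    p,r=cur; out=[]
    for (tp,tr,n) in targets:
        tp=np.asarray(tp,float); p0,r0=p,r
        rv=(r0.inv()*tr).as_rotvec()
        need=max(np.linalg.norm(tp-p0)/.06,np.rad2deg(np.linalg.norm(rv))/10.5)
        n=max(n,int(np.ceil(need)))
        for k in range(1,n+1):
            pk=p0+(tp-p0)*k/n
            d=np.round(r.inv().apply(pk-p),4); dr=np.round(np.rad2deg((r.inv()*(r0*R.from_rotvec(rv*k/n))).as_rotvec()),1)
            out.append(d.tolist()+dr.tolist())
            p=p+r.apply(d); r=r*R.from_rotvec(np.deg2rad(dr))
    for i in range(0,len(out),10):
        print('['+json.dumps([[(0 if v==0 else (int(v) if v==int(v) else v)) for v in o] for o in out[i:i+10]])+']')
    return p,r
def cur():
    s=manip.sense(); return s['tcp_pos'],R.from_quat(s['tool_rot'])
GP=.006
def tcp_for(g,r,off=GP): return np.asarray(g)-r.apply([0,0,off])
E
echo '{"p":[0.447,0.094],"yaw":0.1}' > riser.json
python3 - <<'E'
from h import *
p,r=cur(); 
print(rows((p,r),[([.25,.5,.38],r,1),([.45,.08,.42],toolR(.1),1)]))
E
```

```text
[[[-0.0245, -0.0236, -0.0412, 0, 0, 0], [-0.0245, -0.0236, -0.0413, 0, 0, 0], [-0.0245, -0.0236, -0.0412, 0, 0, 0], [-0.0407, -0.0415, -0.005, 0, 0, -3.1], [-0.0385, -0.0436, -0.005, 0, 0, -3.1], [-0.036, -0.0457, -0.005, 0, 0, -3.1], [-0.0335, -0.0475, -0.005, 0, 0, -3.1], [-0.0309, -0.0493, -0.005, 0, 0, -3.1], [-0.0281, -0.0509, -0.005, 0, 0, -3.1], [-0.0254, -0.0523, -0.005, 0, 0, -3]]]
[[[-0.0226, -0.0536, -0.005, 0, 0, -3.1]]]
(array([0.45, 0.08, 0.42]), Rotation.from_matrix(array([[-0.9951, -0.0991,  0.    ],
                            [-0.0991,  0.9951, -0.    ],
                            [-0.    , -0.    , -1.    ]])))
```

Emit:
play_rows:
  steps:
    - [[-0.0245, -0.0236, -0.0412, 0, 0, 0], [-0.0245, -0.0236, -0.0413, 0, 0, 0], [-0.0245, -0.0236, -0.0412, 0, 0, 0], [-0.0407, -0.0415, -0.005, 0, 0, -3.1], [-0.0385, -0.0436, -0.005, 0, 0, -3.1], [-0.036, -0.0457, -0.005, 0, 0, -3.1], [-0.0335, -0.0475, -0.005, 0, 0, -3.1], [-0.0309, -0.0493, -0.005, 0, 0, -3.1], [-0.0281, -0.0509, -0.005, 0, 0, -3.1], [-0.0254, -0.0523, -0.005, 0, 0, -3]]

```text
t: 4.2
tcp_pos: [0.4254, 0.1307, 0.4155]
tool_rot: [-0.023, 1.0, 0.0, 0.001]
force: [0.9, -0.4, -0.2]
finger_gap: 1.006
```

Emit:
play_rows:
  steps:
    - [[-0.0226, -0.0536, -0.005, 0, 0, -3.1], [0, 0, 0, 0, 0, 0], [0, 0, 0, 0, 0, 0]]

```text
t: 4.58
tcp_pos: [0.4495, 0.0801, 0.4198]
tool_rot: [-0.049, 0.999, 0.0, -0.0]
force: [0.1, -0.2, -0.1]
finger_gap: 1.001
```

```bash
python3 - <<'E'
from h import *
s=snap('wrist','w1')
print(cur()[0],s['world_from_camera'])
for l in ['canister','riser','heel_bar','clamp','swing_bar','swing_foot','plate1']:
    print(l,[(np.round(a['point'],1).tolist(),round(a['score'],2)) for a in manip.pinpoint(l,s)])
E
```

```text
[0.4492 0.0807 0.4198] [[-0.098   0.9461  0.3087  0.3691]
 [ 0.9952  0.0931  0.0307  0.0725]
 [ 0.0003  0.3103 -0.9507  0.5372]
 [ 0.      0.      0.      1.    ]]
canister [([197.7, 251.3], 0.84)]
riser [([328.7, 144.6], 0.8)]
heel_bar [([332.2, 275.6], 0.61), ([49.9, 244.1], 0.46)]
clamp [([408.1, 148.6], 0.8), ([71.6, 191.2], 0.59)]
swing_bar [([304.8, 195.1], 0.92), ([482.5, 132.2], 0.51), ([406.3, 144.7], 0.32)]
swing_foot [([345.5, 157.4], 0.94)]
plate1 [([73.6, 190.6], 0.98), ([209.3, 132.1], 0.84), ([133.4, 114.7], 0.72), ([140.7, 195.3], 0.71)]
```

View pics/w1.png

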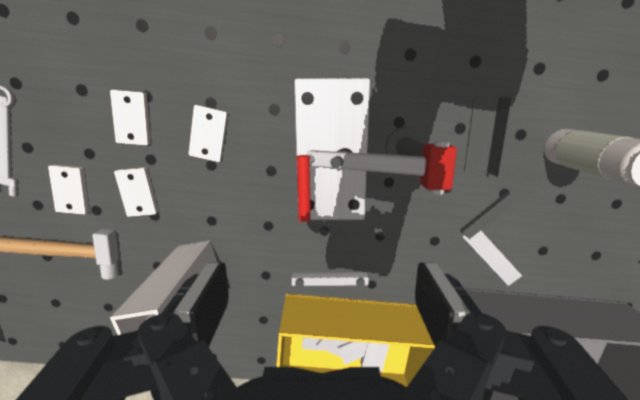

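```bash
python3 - <<'E'
from h import *
a=cv2.imread('pics/w1.png')[60:300,270:470]; cv2.imwrite('pics/w1z.png',cv2.resize(a,None,fx=2.5,fy=2.5,interpolation=cv2.INTER_CUBIC))
E
```

```text
(no output)
```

View pics/w1z.png

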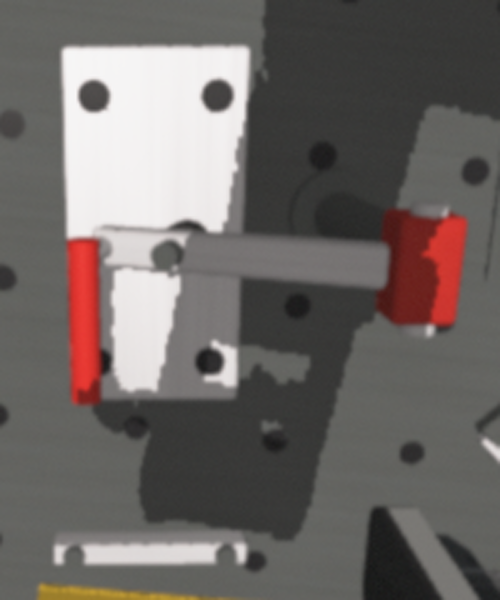

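```bash
python3 - <<'E'
from h import *
s=snap('wrist')
f=lambda x,y:(270+x/2.5,60+y/2.5)
A=atz(s,f(62,47),.08);B=atz(s,f(249,46),.08);C=atz(s,f(238,399),.08);D=atz(s,f(98,399),.08)
print('A',A,'B',B,'C',C,'D',D); print('AB',np.linalg.norm(A-B),'BC',np.linalg.norm(B-C))
print('yaw', np.arctan2(*(C-B)[[1,0]]), np.arctan2(-(B-A)[0],(B-A)[1]),'center',(A+C)/2)
E1=atz(s,f(54,543),.02);E2=atz(s,f(247,543),.02);F1=atz(s,f(54,564),.02);F2=atz(s,f(247,564),.02)
print('bar',(E1+F2)/2,np.linalg.norm(E1-E2),np.linalg.norm(E1-F1))
sc=snap('scene');tp=snap('top')
for l in('swing_bar','clamp','swing_foot'):
    P=[(q,manip.pinpoint(l,q)[0]['point']) for q in(s,sc,tp)]
    for i,j in((0,1),(0,2)): print(l,tri([P[i][0],P[j][0]],[P[i][1],P[j][1]]))
    X=tri(*zip(*P)); print('all',X,[proj(q,X)-p for q,p in P])
E
```

```text
A [0.3538 0.0362 0.08  ] B [0.3435 0.1338 0.08  ] C [0.5408 0.1563 0.08  ] D [0.5493 0.0727 0.08  ]
AB 0.09815905517249367 BC 0.19866978615201744
yaw 0.11361685547928098 0.105881924702539 center [0.4473 0.0963 0.08  ]
bar [0.6888 0.1216 0.02  ] 0.13930250914456763 0.01743628624865079Traceback (most recent call last):
  File "<stdin>", line 11, in <module>
IndexError: list index out of range
```

```bash
echo '{"p":[0.4472,0.0958],"yaw":0.107}' > riser.json; python3 - <<'E'
from h import *
s=snap('wrist');sc=snap('scene','sc1');tp=snap('top')
for l in('swing_bar','clamp','swing_foot'):
    P=[(q,manip.pinpoint(l,q)) for q in(s,sc,tp)]
    P=[(q,a[0]['point'],a[0]['score']) for q,a in P if a]
    X=tri([p[0] for p in P],[p[1] for p in P]); print(l,X,wr(X),[(np.round(proj(q,X)-p,1),sco) for q,p,sco in P])
# predict bar for hinge height h, a=-0.4 ; project into wrist
for h in (.165,.175,.185,.197):
    for a in(-.4,):
        b=rw([.048,.12-.158*np.cos(a)+.03*np.sin(a),h+.158*np.sin(a)+.03*np.cos(a)])
        f=rw([0,.12-.12*np.cos(a)-.02*np.sin(a),h+.12*np.sin(a)-.02*np.cos(a)])
        hg=rw([0,.12,h])
        print(h,b,'bar px',[proj(q,b).round(1) for q in(s,sc,tp)],'foot',f,proj(s,f),'hinge',[proj(q,hg) for q in(s,sc,tp)])
E
```

```text
swing_bar [ 0.5382 -0.0165  0.2183] [ 0.0785 -0.1214  0.2183] [(array([-79.3,  54. ]), 0.55), (array([-2.6, -0.7]), 0.82), (array([-32.6,  22.3]), 0.44)]
clamp [0.4356 0.209  0.0238] [0.0006 0.1138 0.0238] [(array([0.9, 1.5]), 0.93), (array([-0.2,  0.1]), 0.6), (array([0.3, 0.5]), 0.73)]
swing_foot [0.4404 0.1068 0.1099] [-0.0056  0.0116  0.1099] [(array([-1.2, -2.5]), 0.82), (array([-0.3, -0. ]), 0.9), (array([-0.9, -1.5]), 0.7)]
0.165 [0.4989 0.0639 0.1311] bar px [array([305.2, 197.3]), array([321.3, 195.2]), array([290. , 214.3])] foot [0.4454 0.113  0.0998] [345.8612 156.0972] hinge [array([438.5813, 165.5985]), array([328.9729, 158.5863]), array([232.4268, 235.6311])]
0.175 [0.4989 0.0639 0.1411] bar px [array([304.8, 199.7]), array([321.3, 193.2]), array([289.7, 213.8])] foot [0.4454 0.113  0.1098] [346.3984 157.466 ] hinge [array([441.5987, 167.4431]), array([328.9801, 156.4898]), array([231.6114, 235.3221])]
0.185 [0.4989 0.0639 0.1511] bar px [array([304.4, 202.1]), array([321.3, 191.1]), array([289.5, 213.3])] foot [0.4454 0.113  0.1198] [346.9598 158.8966] hinge [array([444.7758, 169.3854]), array([328.9873, 154.3738]), array([230.7792, 235.0067])]
0.197 [0.4989 0.0639 0.1631] bar px [array([303.9, 205.2]), array([321.2, 188.6]), array([289.2, 212.6])] foot [0.4454 0.113  0.1318] [347.6678 160.7008] hinge [array([448.8175, 171.8562]), array([328.9961, 151.8084]), array([229.7578, 234.6196])]
```

```bash
cat >> h.py <<'E'
H=.167
def barp(a,h=None):
    h=h or H
    return rw([.048,.12-.158*np.cos(a)+.03*np.sin(a),h+.158*np.sin(a)+.03*np.cos(a)])
E
python3 - <<'E'
from h import *
r=toolR(.107); b=barp(-.4); print(b)
g=tcp_for(b,r)
rows(cur(),[(g+[0,0,.12],r,4),(g+[0,0,.0],r,6)])
E
```

```text
[0.4989 0.0639 0.1331]
[[[-0.0118, -0.0052, 0.0402, 0, 0, -0.1], [-0.0117, -0.0052, 0.0403, 0, 0, -0.1], [-0.0118, -0.0052, 0.0402, 0, 0, -0.1], [-0.0117, -0.0053, 0.0402, 0, 0, -0.1], [0, 0, 0.02, 0, 0, 0], [0, 0, 0.02, 0, 0, 0], [0, 0, 0.02, 0, 0, 0], [0, 0, 0.02, 0, 0, 0], [0, 0, 0.02, 0, 0, 0], [0, 0, 0.02, 0, 0, 0]]]
```

Emit:
play_rows:
  steps:
    - [[-0.0118, -0.0052, 0.0402, 0, 0, -0.1], [-0.0117, -0.0052, 0.0403, 0, 0, -0.1], [-0.0118, -0.0052, 0.0402, 0, 0, -0.1], [-0.0117, -0.0053, 0.0402, 0, 0, -0.1], [0, 0, 0.02, 0, 0, 0], [0, 0, 0.02, 0, 0, 0], [0, 0, 0, 0, 0, 0]]
  fingers: 0.7

```text
t: 6.75
tcp_pos: [0.4979, 0.064, 0.2178]
tool_rot: [-0.053, 0.999, 0.0, -0.002]
force: [-0.3, -0.9, 0.2]
finger_gap: 0.703
```

```bash
python3 - <<'E'
from h import *
s=snap('wrist','w2'); print(cur()[0], proj(s,barp(-.4)),proj(s,barp(-.4,.18)))
P=manip.pinpoint('swing_bar',s); print(P)
E
```

```text
[0.4987 0.064  0.2188] [320.5697 223.7792] [320.5292 231.5232]
[{'point': [317.9, 223.1], 'score': 0.57}]
```

View pics/w2.png

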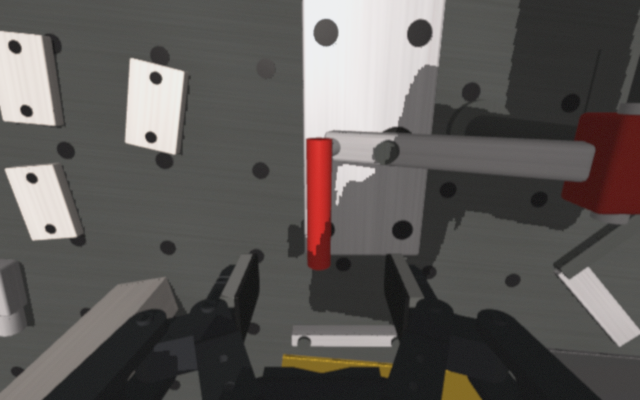

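Emit:
play_rows:
  steps:
    - [[0, 0, 0.023, 0, 0, 0], [0, 0, 0.023, 0, 0, 0], [0, 0, 0.023, 0, 0, 0], [0, 0, 0.022, 0, 0, 0], [0, 0, 0, 0, 0, 0]]

```text
t: 7.48
tcp_pos: [0.4988, 0.064, 0.128]
tool_rot: [-0.053, 0.999, 0.0, -0.001]
force: [0.7, -0.3, 0.2]
finger_gap: 0.701
```

Emit:
play_rows:
  steps:
    - [[0, 0, 0, 0, 0, 0], [0, 0, 0, 0, 0, 0], [0, 0, 0, 0, 0, 0], [0, 0, 0, 0, 0, 0], [0, 0, 0, 0, 0, 0], [0, 0, 0, 0, 0, 0]]
  fingers: 0
  squeeze: 30

```text
t: 8.22
tcp_pos: [0.4998, 0.0625, 0.1294]
tool_rot: [-0.054, 0.999, -0.001, 0.001]
force: [-0.5, -7.2, 2.8]
finger_gap: 0.177
```

```bash
python3 - <<'E'
from h import *
s=snap('wrist','w3'); print(manip.sense()['finger_gap'],cur()[0],'bar riser',wr(cur()[0]+[0,0,-.006]),wr(barp(-.4)))
p,r=cur(); r1=toolR(.107); off=0
T=[]
for a in np.linspace(-.4,1.78,25)[1:]:
    T.append((p+barp(a)-barp(-.4),r1,1))
rows((p,r),T)
E
```

```text
0.17588385431301579 [0.4999 0.0625 0.1293] bar riser [ 0.0488 -0.0388  0.1233] [ 0.048  -0.0372  0.1331]
[[[0, -0.0025, -0.0144, -0.2, 0.1, 0], [0, -0.0011, -0.0146, 0, 0, 0], [-0.0001, 0.0003, -0.0146, 0, 0, 0], [0, 0.0015, -0.0145, 0, 0, 0], [0, 0.0029, -0.0143, 0, 0, 0], [0, 0.0041, -0.014, 0, 0, 0], [0, 0.0054, -0.0136, 0, 0, 0], [0, 0.0066, -0.013, 0, 0, 0], [0, 0.0078, -0.0124, 0, 0, 0], [0, 0.0088, -0.0116, 0, 0, 0]]]
[[[0, 0.0099, -0.0107, 0, 0, 0], [0, 0.0108, -0.0099, 0, 0, 0], [0, 0.0117, -0.0088, 0, 0, 0], [0, 0.0124, -0.0077, 0, 0, 0], [0, 0.013, -0.0065, 0, 0, 0], [-0.0001, 0.0136, -0.0054, 0, 0, 0], [0, 0.014, -0.0041, 0, 0, 0], [0, 0.0143, -0.0028, 0, 0, 0], [0, 0.0146, -0.0014, 0, 0, 0], [0, 0.0146, -0.0002, 0, 0, 0]]]
[[[0, 0.0145, 0.0011, 0, 0, 0], [0, 0.0144, 0.0025, 0, 0, 0], [0, 0.0141, 0.0038, 0, 0, 0], [0, 0.0137, 0.005, 0, 0, 0]]]
```

View pics/w3.png

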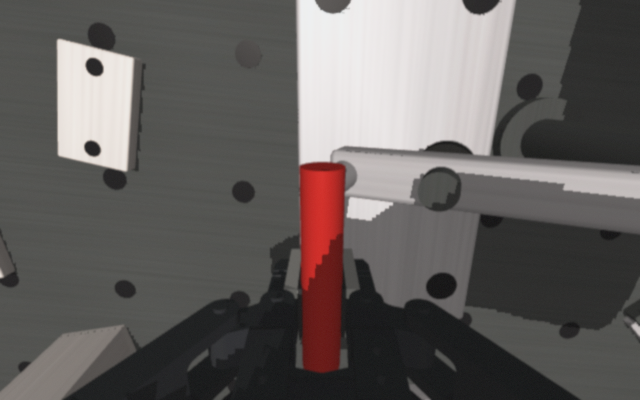

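Emit:
play_rows:
  steps:
    - [[0, -0.0025, -0.0144, 0, 0, 0], [0, -0.0011, -0.0146, 0, 0, 0], [0, 0.0003, -0.0146, 0, 0, 0], [0, 0.0015, -0.0145, 0, 0, 0], [0, 0.0029, -0.0143, 0, 0, 0], [0, 0.0041, -0.014, 0, 0, 0], [0, 0.0054, -0.0136, 0, 0, 0], [0, 0.0066, -0.013, 0, 0, 0], [0, 0.0078, -0.0124, 0, 0, 0], [0, 0.0088, -0.0116, 0, 0, 0]]

```text
t: 9.52
tcp_pos: [0.4968, 0.0922, 0.2679]
tool_rot: [-0.054, 0.999, -0.006, 0.002]
force: [-0.8, -17.7, 7.4]
finger_gap: 0.175
```

```bash
python3 - <<'E'
from h import *
s=snap('wrist','w4');s=manip.sense();print(s['force'],s['finger_gap'],cur()[0],wr(cur()[0]))
E
```

```text
[ -2.7478 -15.2975   9.2327] 0.17839317722183592 [0.4967 0.0933 0.2693] [ 0.049  -0.0078  0.2693]
```

View pics/w4.png

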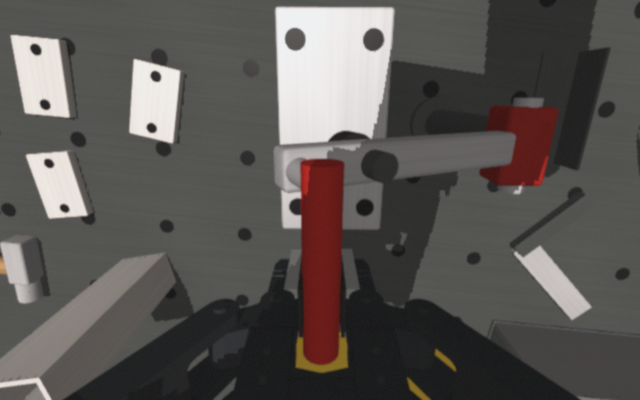

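Emit:
play_rows:
  steps:
    - [[0, 0.0079, -0.0107, 0, 0, 0], [0, 0.0088, -0.0099, 0, 0, 0], [0, 0.0107, -0.0088, 0, 0, 0], [0, 0.0124, -0.0077, 0, 0, 0], [0, 0.013, -0.0065, 0, 0, 0], [0, 0.0136, -0.0054, 0, 0, 0], [0, 0.014, -0.0041, 0, 0, 0]]

```text
t: 10.45
tcp_pos: [0.4884, 0.1749, 0.3232]
tool_rot: [-0.053, 0.999, -0.003, 0.004]
force: [-2.5, -9.4, 17.5]
finger_gap: 0.176
```

Emit:
play_rows:
  steps:
    - [[0, 0.0143, -0.0028, 0, 0, 0], [0, 0.0146, -0.0014, 0, 0, 0], [0, 0.0146, -0.0002, 0, 0, 0], [0, 0.0145, 0.0011, 0, 0, 0], [0, 0.0144, 0.0025, 0, 0, 0], [0, 0.0141, 0.0038, 0, 0, 0], [0, 0.0137, 0.005, 0, 0, 0]]

```text
t: 11.32
tcp_pos: [0.4778, 0.2778, 0.313]
tool_rot: [-0.053, 0.999, 0.0, 0.004]
force: [3.8, -2.9, 2.0]
finger_gap: 0.18
```

```bash
python3 - <<'E'
from h import *
s=snap('wrist','w5');s=manip.sense();print(s['force'],s['finger_gap'],cur()[0],wr(cur()[0]))
E
```

```text
[2.8353 2.8594 7.4213] 0.1776601892107064 [0.4777 0.2794 0.3123] [0.0499 0.1793 0.3123]
```

View pics/w5.png

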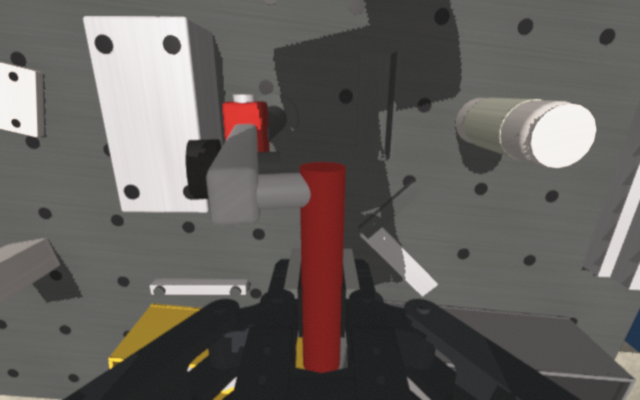

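Emit:
play_rows:
  steps:
    - [[0, 0, 0, 0, 0, 0], [0, 0, 0, 0, 0, 0], [0, 0, 0, 0, 0, 0], [0, 0, -0.02, 0, 0, 0], [0, 0, -0.03, 0, 0, 0], [0, 0, -0.03, 0, 0, 0], [0, 0, -0.03, 0, 0, 0], [0, 0, 0, 0, 0, 0]]
  fingers: 0.55

```text
t: 12.38
tcp_pos: [0.4771, 0.2771, 0.4225]
tool_rot: [-0.053, 0.999, 0.001, 0.003]
force: [-0.5, -0.6, -0.2]
finger_gap: 0.554
```

```bash
python3 - <<'E'
from h import *
s=snap('wrist','w6'); sc=snap('scene','s6');t=snap('top','t6');print(cur()[0])
a=cv2.imread('pics/s6.png')[120:370,160:440]; cv2.imwrite('pics/s6z.png',cv2.resize(a,None,fx=2.4,fy=2.4,interpolation=cv2.INTER_CUBIC)[:600])
E
```

```text
[0.4754 0.2767 0.4188]
```

View pics/s6z.png

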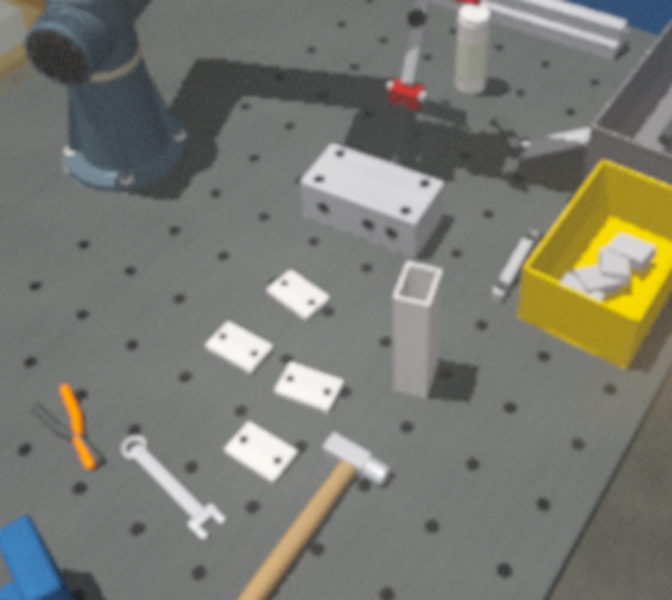

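View pics/w6.png

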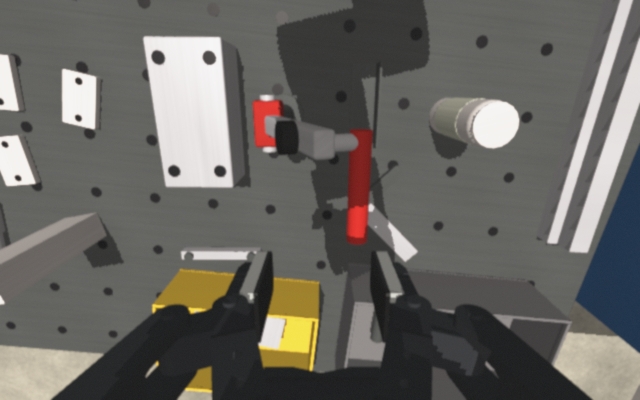

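```bash
python3 - <<'E'
from h import *
s=snap('wrist')
A,B,C,D=[atz(s,p,.08) for p in((144,37),(220,37),(233,187),(166,187))]
print((A+B+C+D)/4,[np.linalg.norm(x) for x in(A-B,B-C,C-D,D-A)],[np.arctan2(*(x)[[1,0]]) for x in (C-B,D-A)],[np.arctan2(-x[0],x[1]) for x in(B-A,C-D)])
rows(cur(),[([.6,-.12,.42],toolR(.2),1)])
E
```

```text
[0.4423 0.0958 0.08  ] [np.float64(0.09607381800341254), np.float64(0.19649344834740656), np.float64(0.09713037576019225), np.float64(0.19654744422698736)] [np.float64(0.10621074516281824), np.float64(0.1008350964443194)] [np.float64(0.10580449232632493), np.float64(0.10633558511865142)]
[[[-0.0117, -0.0582, -0.0002, 0, 0, -0.8], [-0.0109, -0.0584, -0.0002, 0, -0.1, -0.7], [-0.0102, -0.0586, -0.0002, 0, 0, -0.8], [-0.0093, -0.0586, -0.0002, 0, 0, -0.8], [-0.0086, -0.0588, -0.0002, 0, 0, -0.7], [-0.0078, -0.0589, -0.0002, 0, -0.1, -0.8], [-0.007, -0.059, -0.0001, 0, 0, -0.8]]]
```

Emit:
play_rows:
  steps:
    - [[-0.0117, -0.0582, -0.0002, 0, 0, -0.8], [-0.0109, -0.0584, -0.0002, 0, 0, -0.7], [-0.0102, -0.0586, -0.0002, 0, 0, -0.8], [-0.0093, -0.0586, -0.0002, 0, 0, -0.8], [-0.0086, -0.0588, -0.0002, 0, 0, -0.7], [-0.0078, -0.0589, -0.0002, 0, 0, -0.8], [-0.007, -0.059, -0.0001, 0, 0, -0.8], [0, 0, 0, 0, 0, 0], [0, 0, 0, 0, 0, 0]]
  fingers: 1

```text
t: 13.7
tcp_pos: [0.6002, -0.1194, 0.4199]
tool_rot: [-0.1, 0.995, 0.001, -0.001]
force: [0.4, 0.5, 0.1]
finger_gap: 0.996
```

```bash
echo '{"p":[0.446,0.0957],"yaw":0.1055}' > riser.json; python3 - <<'E'
from h import *
s=snap('wrist','w7');print(cur()[0])
r=mask('canister',s); print(r['score'],r['rect']) if r else 0
v=fit([(s,r['pixels'].astype(float))],(.045,.06,.2),(.668,-.126,.2)); print(v)
print(fit([(s,r['pixels'].astype(float))],(.045,.06,.2),(.668,-.126,.35)))
E
```

```text
[ 0.6002 -0.1186  0.4204]
0.6 [278.0, 169.7, 331.8, 254.1]
(np.float64(0.6661004169763158), np.float64(-0.1256864750172355), np.float64(0.2728296497548348), np.float64(0.039913401257939074))
(np.float64(0.6660891674800593), np.float64(-0.12569263613870235), np.float64(0.2725988393648528), np.float64(0.039913401257939074))
```

View pics/w7.png

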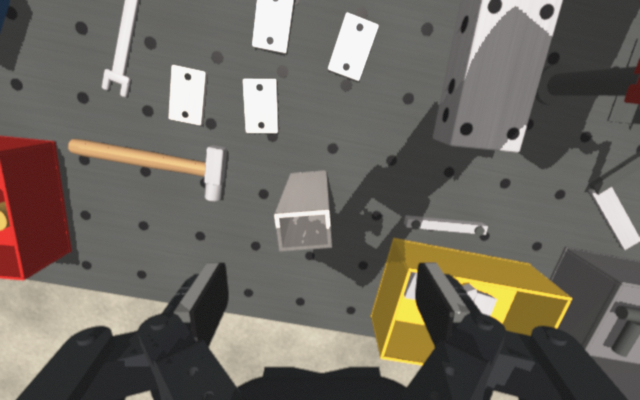

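```bash
python3 - <<'E'
from h import *
r=toolR(.2727); g=tcp_for([.666,-.1257,.175],r)
print(manip.sense()['q'])
rows(cur(),[(g+[0,0,.08],r,5),(g,r,5)])
E
```

```text
[-0.377   0.3745  1.2343  0.0004  1.5347 -2.1497]
[[[-0.0126, -0.0041, 0.032, 0, 0, -0.8], [-0.0126, -0.0044, 0.0319, 0, 0, -0.8], [-0.0125, -0.0045, 0.032, 0, 0, -0.8], [-0.0124, -0.0046, 0.0319, 0.1, -0.1, -0.8], [-0.0123, -0.0048, 0.032, 0, 0, -0.9], [0, 0, 0.016, 0, 0, 0], [0, 0, 0.016, 0, 0, 0], [0, 0, 0.016, 0, 0, 0], [0, 0, 0.016, 0, 0, 0], [0, 0, 0.016, 0, 0, 0]]]
```

Emit:
play_rows:
  steps:
    - [[-0.0126, -0.0041, 0.032, 0, 0, -0.8], [-0.0126, -0.0044, 0.0319, 0, 0, -0.8], [-0.0125, -0.0045, 0.032, 0, 0, -0.8], [-0.0124, -0.0046, 0.0319, 0, 0, -0.8], [-0.0123, -0.0048, 0.032, 0, 0, -0.9], [0, 0, 0, 0, 0, 0], [0, 0, 0, 0, 0, 0]]

```text
t: 14.68
tcp_pos: [0.6669, -0.1263, 0.2631]
tool_rot: [-0.136, 0.991, -0.0, 0.001]
force: [1.1, 0.5, -0.2]
finger_gap: 0.997
```

```bash
python3 - <<'E'
from h import *
s=snap('wrist','w8');print(cur()[0],manip.sense()['q'])
r=toolR(.2727); g=tcp_for([.666,-.1257,.175],r)
rows(cur(),[(g,r,6)])
E
```

```text
[ 0.6671 -0.1266  0.2637] [-0.3518  0.5946  1.2794 -0.0001  1.2649 -2.1955]
[[[0.0002, 0.0002, 0.0138, 0, 0, 0], [0.0001, 0.0002, 0.0138, 0, 0, 0], [0.0002, 0.0003, 0.0138, 0, 0.1, 0], [0.0001, 0.0002, 0.0138, -0.1, 0, 0], [0.0002, 0.0002, 0.0137, 0, 0, 0], [0.0001, 0.0002, 0.0138, 0, 0, 0]]]
```

View pics/w8.png

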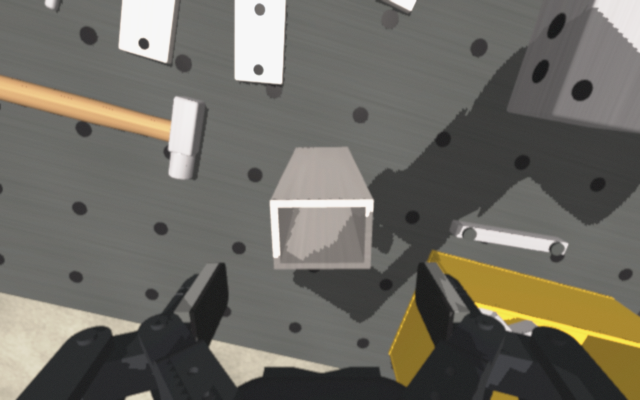

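Emit:
play_rows:
  steps:
    - [[0.0002, 0.0002, 0.0138, 0, 0, 0], [0.0001, 0.0002, 0.0138, 0, 0, 0], [0.0002, 0.0003, 0.0138, 0, 0, 0], [0.0001, 0.0002, 0.0138, 0, 0, 0], [0.0002, 0.0002, 0.0137, 0, 0, 0], [0.0001, 0.0002, 0.0138, 0, 0, 0], [0, 0, 0, 0, 0, 0]]

```text
t: 15.6
tcp_pos: [0.6646, -0.1259, 0.1772]
tool_rot: [-0.136, 0.991, 0.001, -0.001]
force: [0.6, 0.5, -0.3]
finger_gap: 1.004
```

Emit:
play_rows:
  steps:
    - [[0, 0, 0, 0, 0, 0], [0, 0, 0, 0, 0, 0], [0, 0, 0, 0, 0, 0], [0, 0, 0, 0, 0, 0], [0, 0, 0, 0, 0, 0]]
  fingers: 0.5
  squeeze: 50

```text
t: 16.23
tcp_pos: [0.6661, -0.1265, 0.1799]
tool_rot: [-0.136, 0.991, -0.001, 0.001]
force: [1.1, -0.9, 4.9]
finger_gap: 0.697
```

```bash
python3 - <<'E'
from h import *
s=manip.sense();print(s['tcp_pos'],s['finger_gap'],s['force'])
p,r=cur()
# foot stand position: -x bottom edge at riser x=.195 -> centre .2175
r1=toolR(.1055); 
c=rw([.195+.0225,0,0]); print('stand',c)
up=p+[0,0,.06]
g=np.array([c[0],c[1],up[2]])
rows((p,r),[(up,r,4),(g,r1,6)])
E
```

```text
[ 0.6661 -0.1265  0.1799] 0.6972602427114105 [ 1.0927 -0.8882  4.9389]
stand [0.6623 0.1186 0.    ]
[[[0, 0, -0.015, 0, 0, 0], [-0.0001, 0, -0.015, 0, 0, 0], [0, -0.0001, -0.015, 0, 0, 0], [0, 0, -0.015, 0, 0, 0], [-0.0104, 0.0395, 0, 0, 0, 1.6], [-0.0092, 0.0398, -0.0001, 0, 0, 1.6], [-0.0081, 0.0401, 0, 0, 0.1, 1.6], [-0.0071, 0.0402, 0, 0, 0, 1.6], [-0.0058, 0.0405, -0.0001, -0.1, 0, 1.6], [-0.0048, 0.0405, 0, 0, 0, 1.5]]]
```

Emit:
play_rows:
  steps:
    - [[0, 0, -0.015, 0, 0, 0], [0, 0, -0.015, 0, 0, 0], [0, 0, -0.015, 0, 0, 0], [0, 0, -0.015, 0, 0, 0], [-0.0104, 0.0395, 0, 0, 0, 1.6], [-0.0092, 0.0398, 0, 0, 0, 1.6], [-0.0081, 0.0401, 0, 0, 0, 1.6], [-0.0071, 0.0402, 0, 0, 0, 1.6], [-0.0058, 0.0405, 0, 0, 0, 1.6], [-0.0048, 0.0405, 0, 0, 0, 1.5]]

```text
t: 17.48
tcp_pos: [0.6615, 0.1202, 0.2399]
tool_rot: [-0.053, 0.999, -0.0, 0.0]
force: [0.9, -0.6, -4.4]
finger_gap: 0.696
```

```bash
python3 - <<'E'
from h import *
s=manip.sense();print(s['tcp_pos'],wr(s['tcp_pos']),s['finger_gap'],s['force'],s['q'])
w=snap('wrist','w9');sc=snap('scene','s9');tp=snap('top','t9')
print('bin wall x',atz(tp,(258,149),0), [ (z,atz(tp,(258,133),z)[0]) for z in(.04,.06,.08,.1)])
a=cv2.imread('pics/s9.png')[120:370,160:440]; cv2.imwrite('pics/s9z.png',cv2.resize(a,None,fx=2.4,fy=2.4,interpolation=cv2.INTER_CUBIC)[:600])
for q,n in((sc,'sc'),(tp,'tp'),(w,'w')):
    r=mask('canister',q)
    if r: print(n,r['score'],r['rect'])
E
```

```text
[0.6615 0.1202 0.2399] [0.2169 0.0017 0.2399] 0.695882834907708 [ 0.947  -0.597  -4.4307] [ 0.0139  0.6095  1.3213  0.      1.2103 -1.6623]
bin wall x [0.7319 0.1816 0.    ] [(0.04, np.float64(0.7718491167352195)), (0.06, np.float64(0.7643366739662507)), (0.08, np.float64(0.7568242311972819)), (0.1, np.float64(0.749311788428313))]
sc 0.55 [362.7, 172.9, 386.5, 222.1]
w 0.83 [237.8, 162.1, 408.7, 378.6]
```

View pics/s9z.png

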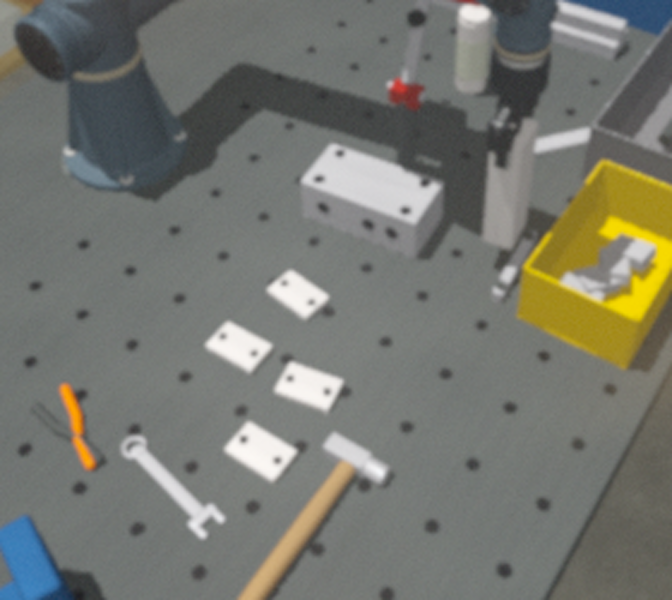

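View pics/w9.png

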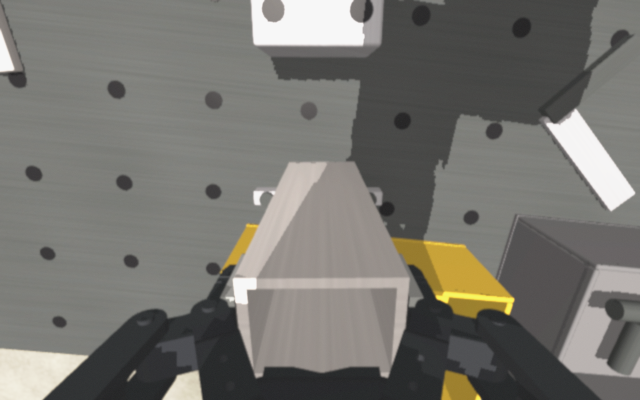

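```bash
python3 - <<'E'
from h import *
s=snap('wrist')
print(wr(atz(s,(253,45),.08)),wr(atz(s,(382,45),.08)), wr(atz(s,(255,190),.02)),wr(atz(s,(381,190),.02)))
E
```

```text
[ 0.1002 -0.0531  0.08  ] [0.1002 0.0463 0.08  ] [ 0.234  -0.0716  0.02  ] [0.2339 0.0636 0.02  ]
```

```bash
echo '{"p":[0.4462,0.0943],"yaw":0.1055}' > riser.json; cat >> h.py <<'E'
YAW=.1055
def canpose(xp,th,zp=0.,y=0.):
    """canister origin & rot in riser frame->world, tilt th deg about y toward -x, pivot -x bottom edge at (xp,zp)"""
    Rc=R.from_euler('z',YAW)*R.from_euler('y',-np.deg2rad(th))
    o=rw([xp,y,zp])-Rc.apply([-.0225,0,0]); return o,Rc
def tcp_on(xp,th,zt,zp=0.,y=0.,dt=0.,xt=0.):
    """TCP pose holding canister at local (xt,0,zt), tool tilt = th+dt"""
    o,Rc=canpose(xp,th,zp,y); return o+Rc.apply([xt,0,zt]),toolR(YAW,th+dt)
E
python3 - <<'E'
from h import *
print(toolR(0,30).as_matrix()[:,2])
T=[]
t0=tcp_on(.195,0,.180,.002)
e=rows(cur(),[(t0[0],t0[1],6)])
print('tilt')
rows(t0,[ (*tcp_on(.195,th,.180,.002),1) for th in range(4,45,4)])
E
```

```text
[ 0.5    0.    -0.866]
[[[-0.0001, -0.0001, 0.0095, 0, 0, 0], [-0.0001, -0.0001, 0.0096, 0, 0, 0], [-0.0001, -0.0001, 0.0095, 0, 0, 0], [-0.0001, -0.0001, 0.0096, 0, 0, 0], [-0.0001, -0.0001, 0.0095, 0, 0, 0], [-0.0001, -0.0001, 0.0096, 0, 0, 0]]]
tilt
[[[0.0126, 0, -0.0011, 0, -4, 0], [0.0126, 0, -0.0012, 0, -4, 0], [0.0126, 0, -0.0011, 0, -4, 0], [0.0126, 0, -0.0011, 0, -4, 0], [0.0127, 0, -0.0012, 0, -4, 0], [0.0126, 0, -0.0011, 0, -4, 0], [0.0126, 0, -0.0011, 0, -4, 0], [0.0126, 0, -0.0011, 0, -4, 0], [0.0126, 0, -0.0012, 0, -4, 0], [0.0126, 0, -0.0011, 0, -4, 0]]]
[[[0.0126, 0, -0.0011, 0, -4, 0]]]
```

Emit:
play_rows:
  steps:
    - [[0, 0, 0.0095, 0, 0, 0], [0, 0, 0.0096, 0, 0, 0], [0, 0, 0.0095, 0, 0, 0], [0, 0, 0.0096, 0, 0, 0], [0, 0, 0.0095, 0, 0, 0], [0, -0.0005, 0.0096, 0, 0, 0], [0, 0, 0, 0, 0, 0], [0, 0, 0, 0, 0, 0]]

```text
t: 18.82
tcp_pos: [0.6712, 0.1196, 0.198]
tool_rot: [-0.054, 0.998, 0.0, 0.015]
force: [-4.8, 0.6, 47.2]
finger_gap: 0.699
```

Emit:
play_rows:
  steps:
    - [[0.0126, 0, -0.0011, 0, -4, 0], [0.0126, 0, -0.0012, 0, -4, 0], [0.0126, 0, -0.0011, 0, -4, 0], [0.0126, 0, -0.0011, 0, -4, 0], [0.0127, 0, -0.0012, 0, -4, 0], [0.0126, 0, -0.0011, 0, -4, 0], [0.0126, 0, -0.0011, 0, -4, 0], [0.0126, 0, -0.0011, 0, -4, 0], [0.0126, 0, -0.0012, 0, -4, 0], [0.0126, 0, -0.0011, 0, -4, 0]]

```text
t: 20.08
tcp_pos: [0.5675, 0.1218, 0.1813]
tool_rot: [-0.053, 0.955, 0.026, 0.289]
force: [0.0, -0.5, -3.5]
finger_gap: 0.696
```

```bash
python3 - <<'E'
from h import *
s=manip.sense();p,r=cur();t=tcp_on(.195,40,.180,.002)
print(wr(p),wr(t[0]),(t[1].inv()*r).as_rotvec(),s['finger_gap'],s['force'],s['q'])
w=snap('wrist','w10');sc=snap('scene','s10')
a=cv2.imread('pics/s10.png')[120:270,260:440]; cv2.imwrite('pics/s10z.png',cv2.resize(a,None,fx=4,fy=4,interpolation=cv2.INTER_CUBIC)[:600])
E
```

```text
[0.1235 0.0145 0.1813] [ 0.0965 -0.      0.1544] [-0.0217  0.1095  0.0023] 0.6955562903911637 [ 0.0211 -0.4762 -3.4559] [-0.0264  0.4945  2.0232  1.1582  0.1035 -2.8361]
```

View pics/s10z.png

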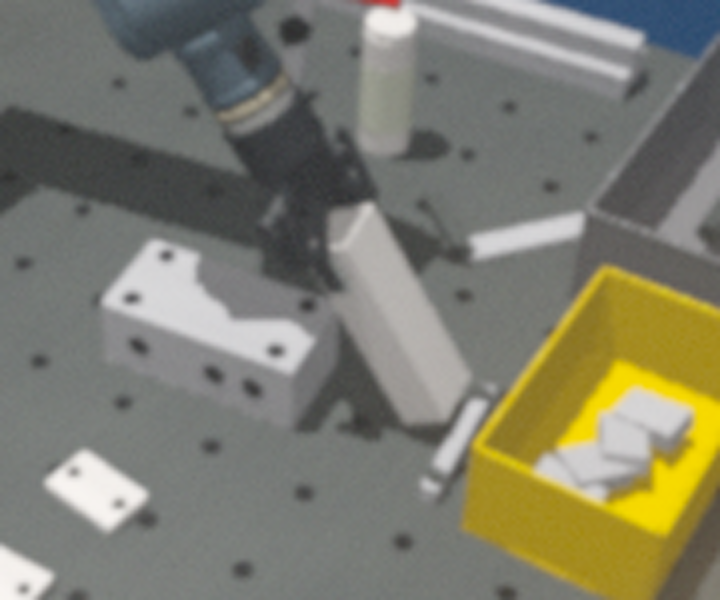

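View pics/w10.png

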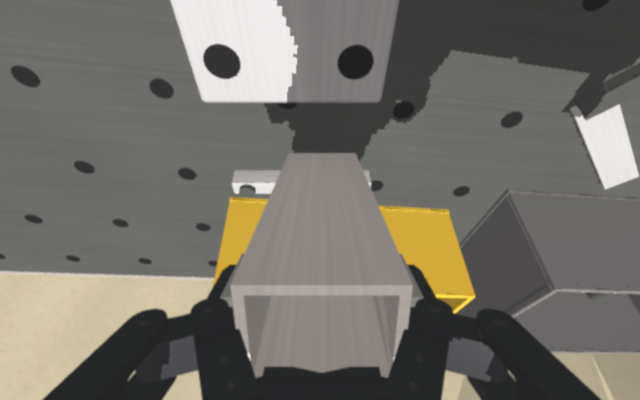

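The canister's foot caught on top of the heel bar (its outer edge was at 240 mm, the bar's inner face at 235). The forward tilt also ran into the wrist's straight-arm limit (q5 near 0). The canister is still held safely. I'll go back upright, set it down short of the bar, and regrip with the tool tilted back.

```bash
python3 - <<'E'
from h import *
t=tcp_on(.180,20,.180,.04); u=tcp_on(.183,0,.180,.03)
e=rows(cur(),[(*t,8),(*u,6)])
E
```

```text
[[[-0.0042, -0.0018, -0.0025, 0.2, 1.7, 0], [-0.004, -0.0019, -0.0027, 0.1, 1.7, 0], [-0.0041, -0.0018, -0.0028, 0.2, 1.7, 0], [-0.0039, -0.0019, -0.0028, 0.2, 1.8, 0], [-0.0038, -0.0019, -0.003, 0.1, 1.7, 0], [-0.0037, -0.0018, -0.0031, 0.2, 1.7, 0], [-0.0037, -0.0019, -0.0032, 0.1, 1.7, 0], [-0.0035, -0.0019, -0.0033, 0.2, 1.7, 0], [-0.0099, 0, 0.0048, 0, 3.3, 0], [-0.0102, 0, 0.0043, 0, 3.4, 0]]]
[[[-0.0105, 0, 0.0036, 0, 3.3, 0], [-0.0106, 0, 0.003, 0, 3.3, 0], [-0.0108, -0.0001, 0.0024, 0, 3.4, 0], [-0.0109, 0, 0.0018, 0, 3.3, 0]]]
```

Emit:
play_rows:
  steps:
    - [[-0.0042, -0.0018, -0.0025, 0.2, 1.7, 0], [-0.004, -0.0019, -0.0027, 0.1, 1.7, 0], [-0.0041, -0.0018, -0.0028, 0.2, 1.7, 0], [-0.0039, -0.0019, -0.0028, 0.2, 1.8, 0], [-0.0038, -0.0019, -0.003, 0.1, 1.7, 0], [-0.0037, -0.0018, -0.0031, 0.2, 1.7, 0], [-0.0037, -0.0019, -0.0032, 0.1, 1.7, 0], [-0.0035, -0.0019, -0.0033, 0.2, 1.7, 0]]

```text
t: 21.18
tcp_pos: [0.5844, 0.1102, 0.2146]
tool_rot: [-0.054, 0.982, 0.012, 0.182]
force: [0.7, 0.6, -4.2]
finger_gap: 0.698
```

```bash
python3 - <<'E'
from h import *
s=manip.sense();print(s['q'],wr(s['tcp_pos']),s['force'])
u=tcp_on(.183,0,.180,.03)
e=rows(cur(),[(*u,8)])
E
```

```text
[-0.0252  0.4468  1.8091  0.1024  0.5254 -1.7847] [0.1391 0.0013 0.2146] [ 0.7235  0.6467 -4.2409]
[[[-0.0075, -0.0002, 0.0035, 0, 2.6, 0], [-0.0077, -0.0002, 0.0032, 0.1, 2.6, 0.1], [-0.0079, -0.0002, 0.0028, 0, 2.7, 0], [-0.0079, -0.0002, 0.0024, 0, 2.6, 0], [-0.0081, -0.0002, 0.0021, 0, 2.6, 0], [-0.0081, -0.0001, 0.0017, 0.1, 2.6, 0.1], [-0.0083, -0.0002, 0.0013, 0, 2.6, 0], [-0.0082, -0.0002, 0.001, 0, 2.7, 0]]]
```

Emit:
play_rows:
  steps:
    - [[-0.0075, -0.0002, 0.0035, 0, 2.6, 0], [-0.0077, -0.0002, 0.0032, 0.1, 2.6, 0.1], [-0.0079, -0.0002, 0.0028, 0, 2.7, 0], [-0.0079, -0.0002, 0.0024, 0, 2.6, 0], [-0.0081, -0.0002, 0.0021, 0, 2.6, 0], [-0.0081, -0.0001, 0.0017, 0.1, 2.6, 0.1], [-0.0083, -0.0002, 0.0013, 0, 2.6, 0], [-0.0082, -0.0002, 0.001, 0, 2.7, 0], [0, 0, 0, 0, 0, 0], [0, 0, 0, 0, 0, 0]]

```text
t: 22.42
tcp_pos: [0.65, 0.1164, 0.2099]
tool_rot: [-0.053, 0.999, 0.001, 0.001]
force: [-0.3, 0.3, -3.7]
finger_gap: 0.698
```

```bash
python3 - <<'E'
from h import *
s=manip.sense();print(s['q'],wr(s['tcp_pos']),s['force'],s['tool_rot'])
w=snap('wrist','w11');sc=snap('scene');tp=snap('top')
r=[(q,mask('canister',q)) for q in(sc,tp,w)]
# fit canister in-hand: tilt relative to tool and offset zt
obs=[(q,m['pixels'].astype(float)) for q,m in r if m]
print([ (m['score'],m['rect']) for q,m in r if m])
r=toolR(YAW);
u=tcp_on(.183,0,.180,.002); 
e=rows(cur(),[(*u,6)])
E
```

```text
[ 0.0077  0.6252  1.3833  0.0016  1.1317 -1.6701] [0.205  0.0006 0.2099] [-0.3051  0.2602 -3.7154] [-0.0531  0.9986  0.0007  0.0007]
[(0.82, [357.0, 180.8, 378.4, 228.2]), (0.52, [280.6, 161.0, 288.9, 178.5]), (0.97, [233.5, 154.4, 412.8, 377.5])]
[[[0, -0.0002, 0.0048, 0, 0, 0], [0, -0.0002, 0.0047, 0.1, 0.1, 0], [0, -0.0002, 0.0048, 0, 0, 0], [0, -0.0001, 0.0048, 0, 0, 0.1], [-0.0001, -0.0002, 0.0047, 0, 0, 0], [0, -0.0002, 0.0048, 0.1, 0.1, 0]]]
```

View pics/w11.png

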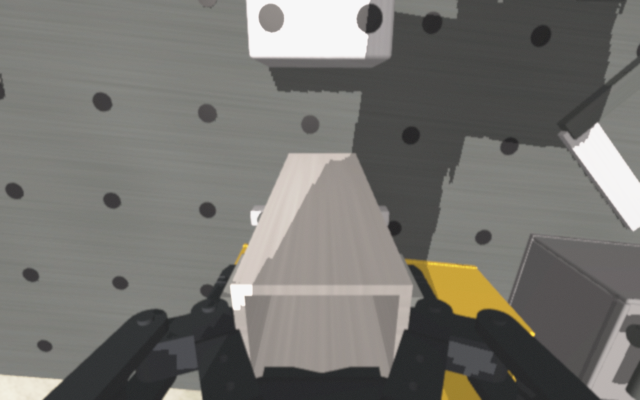

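Emit:
play_rows:
  steps:
    - [[0, 0, 0.0048, 0, 0, 0], [0, -0.0002, 0.0047, 0, 0, 0], [0, -0.0002, 0.0048, 0, 0, 0], [0, -0.0001, 0.0048, 0, 0, 0], [0, -0.0002, 0.004, 0, 0, 0], [0, 0, 0.003, 0, 0, 0], [0, 0, 0, 0, 0, 0]]
  squeeze: 20

```text
t: 23.6
tcp_pos: [0.6506, 0.1165, 0.184]
tool_rot: [-0.054, 0.999, 0.002, 0.001]
force: [-0.4, -0.2, -4.0]
finger_gap: 0.698
```

Emit:
play_rows:
  steps:
    - [[0, 0, 0.001, 0, 0, 0], [0, 0, 0.001, 0, 0, 0], [0, 0, 0, 0, 0, 0]]

```text
t: 23.98
tcp_pos: [0.6508, 0.1165, 0.1823]
tool_rot: [-0.054, 0.999, 0.002, 0.001]
force: [0.5, 0.8, -3.1]
finger_gap: 0.693
```

Emit:
play_rows:
  steps:
    - [[0, 0, 0.001, 0, 0, 0], [0, 0, 0.001, 0, 0, 0], [0, 0, 0, 0, 0, 0]]

```text
t: 24.35
tcp_pos: [0.6507, 0.1165, 0.1802]
tool_rot: [-0.054, 0.999, 0.002, 0.001]
force: [-0.2, 0.4, -3.8]
finger_gap: 0.699
```

Emit:
play_rows:
  steps:
    - [[0, 0, 0.001, 0, 0, 0], [0, 0, 0.001, 0, 0, 0], [0, 0, 0, 0, 0, 0]]

```text
t: 24.72
tcp_pos: [0.6507, 0.1165, 0.1781]
tool_rot: [-0.054, 0.999, 0.002, 0.001]
force: [-0.3, -0.4, -4.1]
finger_gap: 0.697
```

Emit:
play_rows:
  steps:
    - [[0, 0, 0.0015, 0, 0, 0], [0, 0, 0.0015, 0, 0, 0], [0, 0, 0, 0, 0, 0]]

```text
t: 25.1
tcp_pos: [0.6512, 0.1166, 0.1777]
tool_rot: [-0.054, 0.999, 0.002, 0.002]
force: [-2.4, 0.4, 6.2]
finger_gap: 0.693
```

Emit:
play_rows:
  steps:
    - [[0, 0, 0.0015, 0, 0, 0], [0, 0, 0.0015, 0, 0, 0], [0, 0, 0, 0, 0, 0]]

```text
t: 25.48
tcp_pos: [0.6517, 0.1167, 0.1776]
tool_rot: [-0.054, 0.999, 0.002, 0.003]
force: [-5.0, 0.6, 18.6]
finger_gap: 0.699
```

Emit:
play_rows:
  steps:
    - [[0, 0, -0.0025, 0, 0, 0], [0, 0, 0, 0, 0, 0]]

```text
t: 25.72
tcp_pos: [0.6514, 0.1166, 0.1777]
tool_rot: [-0.054, 0.999, 0.002, 0.003]
force: [-3.2, 0.6, 11.0]
finger_gap: 0.698
```

Emit:
play_rows:
  steps:
    - [[0, 0, 0, 0, 0, 0], [0, 0, 0, 0, 0, 0], [0, 0, 0, 0, 0, 0], [0, 0, 0, 0, 0, 0]]
  fingers: 1

```text
t: 26.22
tcp_pos: [0.6508, 0.1165, 0.1745]
tool_rot: [-0.054, 0.999, 0.002, 0.001]
force: [-0.1, 0.5, 0.9]
finger_gap: 0.998
```

```bash
python3 - <<'E'
from h import *
s=manip.sense();print(s['q'],wr(s['tcp_pos']),s['force'],s['finger_gap'])
w=snap('wrist','w12')
e=rows(cur(),[(s['tcp_pos']+[0,0,.12],toolR(YAW),6)])
E
```

```text
[ 0.0069  0.6674  1.4101  0.004   1.0621 -1.6732] [0.2058 0.0005 0.1745] [-0.1156  0.454   0.8504] 0.9980308744971168
[[[0, 0.0001, -0.02, 0, 0, 0], [-0.0001, 0, -0.02, 0.1, 0, 0], [0, 0.0001, -0.02, 0, 0.1, 0.1], [-0.0001, 0, -0.02, 0, 0, 0], [0, 0, -0.02, 0.1, 0, 0], [0, 0, -0.02, 0, 0, 0]]]
```

View pics/w12.png

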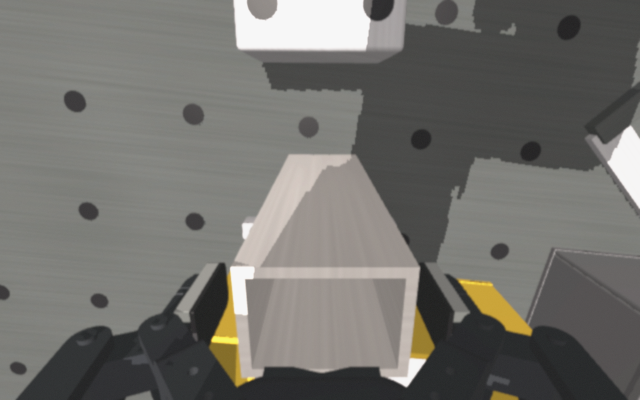

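Released, and the canister is standing. I'll back off upward and measure its pose.

Emit:
play_rows:
  steps:
    - [[0, 0, -0.02, 0, 0, 0], [0, 0, -0.02, 0, 0, 0], [0, 0, -0.02, 0, 0, 0], [0, 0, -0.02, 0, 0, 0], [0.01, 0, -0.02, 0, 0, 0], [0.02, 0, -0.02, 0, 0, 0], [0.02, 0, -0.02, 0, 0, 0], [0.02, 0, -0.02, 0, 0, 0], [0, 0, 0, 0, 0, 0], [0, 0, 0, 0, 0, 0]]

```text
t: 27.52
tcp_pos: [0.5809, 0.1084, 0.3342]
tool_rot: [-0.054, 0.999, 0.002, 0.001]
force: [-0.6, 0.9, -0.2]
finger_gap: 0.999
```

```bash
python3 - <<'E'
from h import *
w=snap('wrist','w13'); print(cur()[0])
r=mask('canister',w); print(r['score'],r['rect'])
v=fit([(w,r['pixels'].astype(float))],(.045,.06,.2),(.65,.116,.1)); print(v,wr([v[0],v[1],0]))
E
```

```text
[0.5809 0.1084 0.3338]
0.71 [289.8, 185.0, 359.7, 288.9]
(np.float64(0.6413948685186918), np.float64(0.11688644622821104), np.float64(0.11599826337344542), np.float64(0.04217683424844549)) [0.1965 0.0019 0.    ]
```

View pics/w13.png

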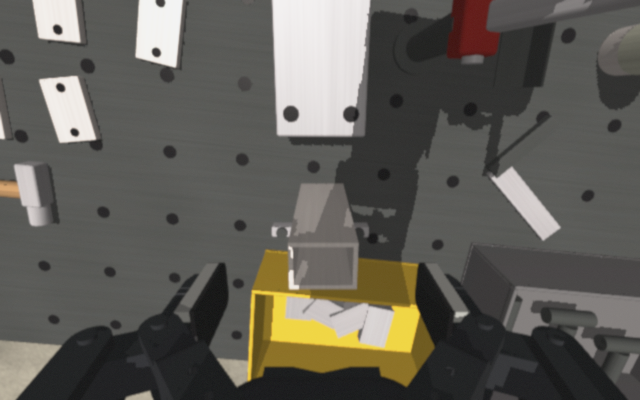

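```bash
python3 - <<'E'
from h import *
w=snap('wrist')
print(wr(atz(w,(275,136),.08)),wr(atz(w,(367,136),.08)),wr(atz(w,(273,231),.02)),wr(atz(w,(369,231),.02)))
r=toolR(.11,-25)
c=rw([.1965,.0019,.165]); g=tcp_for(c,r); a=g-r.apply([0,0,.11])
print(a,g)
e=rows(cur(),[(a,r,6),(g,r,8)])
E
```

```text
[ 0.0998 -0.0511  0.08  ] [0.0996 0.0521 0.08  ] [ 0.2414 -0.0679  0.02  ] [0.2413 0.0695 0.02  ]
[0.6901 0.1223 0.2701] [0.6439 0.1172 0.1704]
[[[-0.0183, 0.0003, 0.0106, 0, 4.2, 0], [-0.0191, 0.0003, 0.0092, 0.1, 4.2, 0], [-0.0196, 0.0003, 0.0077, 0, 4.1, -0.1], [-0.0202, 0.0003, 0.0064, 0.1, 4.2, 0], [-0.0206, 0.0003, 0.0049, 0, 4.2, 0], [-0.0209, 0.0003, 0.0033, 0, 4.2, 0], [0, 0, 0.0137, 0, 0, 0], [0, 0, 0.0138, 0, 0, 0], [0, 0, 0.0137, 0, 0, 0], [0, 0, 0.0138, 0, 0, 0]]]
[[[0, 0, 0.0137, 0, 0, 0], [0, 0, 0.0138, 0, 0, 0], [0, 0, 0.0137, 0, 0, 0], [-0.0001, 0, 0.0138, 0, 0, 0]]]
```

Emit:
play_rows:
  steps:
    - [[-0.0183, 0.0003, 0.0106, 0, 4.2, 0], [-0.0191, 0.0003, 0.0092, 0.1, 4.2, 0], [-0.0196, 0.0003, 0.0077, 0, 4.1, 0], [-0.0202, 0.0003, 0.0064, 0.1, 4.2, 0], [-0.0206, 0.0003, 0.0049, 0, 4.2, 0], [-0.0209, 0.0003, 0.0033, 0, 4.2, 0], [0, 0, 0, 0, 0, 0], [0, 0, 0, 0, 0, 0]]

```text
t: 28.68
tcp_pos: [0.6897, 0.1222, 0.2708]
tool_rot: [-0.053, 0.975, -0.012, -0.216]
force: [0.1, 0.5, -0.4]
finger_gap: 1.005
```

```bash
python3 - <<'E'
from h import *
w=snap('wrist','w14'); print(cur()[0],manip.sense()['q'])
r=toolR(.11,-25)
c=rw([.1965,.0019,.165]); g=tcp_for(c,r)
e=rows(cur(),[(g,r,8)])
E
```

```text
[0.6897 0.1222 0.272 ] [ 0.0293  0.821   0.86   -0.0352  1.8941 -1.6534]
[[[-0.0001, 0, 0.0139, 0, 0, 0], [-0.0002, 0, 0.014, 0, 0, 0], [-0.0001, 0, 0.0139, 0, 0, 0], [-0.0001, 0, 0.014, 0, 0, -0.1], [-0.0002, 0, 0.0139, 0, 0, 0], [-0.0001, 0, 0.0139, 0, 0.1, 0], [-0.0002, 0, 0.014, 0, 0, 0], [-0.0001, 0, 0.0139, 0, 0, 0]]]
```

View pics/w14.png

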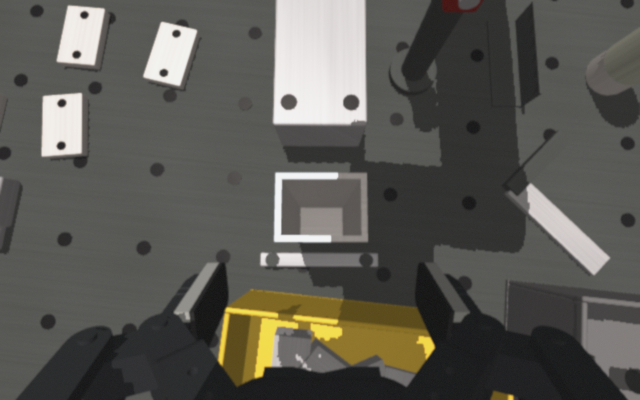

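Emit:
play_rows:
  steps:
    - [[-0.0001, 0, 0.0139, 0, 0, 0], [-0.0002, 0, 0.014, 0, 0, 0], [-0.0001, 0, 0.0139, 0, 0, 0], [-0.0001, 0, 0.014, 0, 0, 0], [-0.0002, 0, 0.0139, 0, 0, 0], [-0.0001, 0, 0.0139, 0, 0, 0], [-0.0002, 0, 0.014, 0, 0, 0], [-0.0001, 0, 0.0139, 0, 0, 0], [0, 0, 0, 0, 0, 0]]

```text
t: 29.85
tcp_pos: [0.6432, 0.1171, 0.1685]
tool_rot: [-0.053, 0.975, -0.012, -0.217]
force: [-0.3, 0.8, -0.2]
finger_gap: 1.001
```

Emit:
play_rows:
  steps:
    - [[0, 0, 0, 0, 0, 0], [0, 0, 0, 0, 0, 0], [0, 0, 0, 0, 0, 0], [0, 0, 0, 0, 0, 0], [0, 0, 0, 0, 0, 0]]
  fingers: 0.5
  squeeze: 80

```text
t: 30.48
tcp_pos: [0.6455, 0.1171, 0.1712]
tool_rot: [-0.053, 0.975, -0.012, -0.214]
force: [2.6, 0.9, 5.8]
finger_gap: 0.69
```

```bash
python3 - <<'E'
from h import *
s=manip.sense(); p,r=cur(); print(p,wr(p),s['force'],s['finger_gap'],s['q'])
# local TCP in canister frame (standing at (.1965,.0019) )
l=wr(p)-[.1965,.0019,0]; print('local',l)
l=[l[0],0,l[2]]
T=[]
def tgt(xp,th,zp,y=0.):
    o,Rc=canpose(xp,th,zp,y); return o+Rc.apply(l),toolR(YAW,th-25)
T.append((*tgt(.174,0,.004,.001),2))
n=12
for k in range(1,n+1):
    f=k/n; T.append((*tgt(.174+.036*f,48*f,.004,.001*(1-f)),1))
rows((p,r),T)
E
```

```text
[0.6455 0.1171 0.1712] [0.2006 0.0017 0.1712] [2.6346 0.9294 5.8404] 0.6903812970456582 [ 0.0244  0.8404  1.1021 -0.0356  1.6298 -1.6487]
local [ 0.0041 -0.0002  0.1712]
[[[0.0008, -0.0004, -0.0018, 0, 0.1, 0.1], [0.0009, -0.0003, -0.0018, -0.1, 0.1, 0], [0.0088, -0.0001, 0.0025, 0, -4, 0], [0.0086, -0.0001, 0.0027, 0, -4, 0], [0.0087, -0.0001, 0.0028, 0, -4, 0], [0.0085, 0, 0.0031, 0, -4, 0], [0.0086, -0.0001, 0.0033, 0, -4, 0], [0.0085, -0.0001, 0.0035, 0, -4, 0], [0.0085, -0.0001, 0.0038, 0, -4, 0], [0.0085, -0.0001, 0.0039, 0, -4, 0]]]
[[[0.0085, 0, 0.0041, 0, -4, 0], [0.0085, -0.0001, 0.0043, 0, -4, 0], [0.0086, -0.0001, 0.0046, 0, -4, 0], [0.0087, -0.0001, 0.0047, 0, -4, 0]]]
```

Emit:
play_rows:
  steps:
    - [[0.0008, -0.0004, -0.0018, 0, 0, 0], [0.0009, -0.0003, -0.0018, 0, 0.1, 0], [0.0088, -0.0001, 0.0025, 0, -4, 0], [0.0086, -0.0001, 0.0027, 0, -4, 0], [0.0087, -0.0001, 0.0028, 0, -4, 0], [0.0085, 0, 0.0031, 0, -4, 0], [0.0086, -0.0001, 0.0033, 0, -4, 0], [0.0085, -0.0001, 0.0035, 0, -4, 0], [0.0085, -0.0001, 0.0038, 0, -4, 0], [0.0085, -0.0001, 0.0039, 0, -4, 0]]

```text
t: 31.72
tcp_pos: [0.5721, 0.1082, 0.1611]
tool_rot: [-0.054, 0.997, 0.003, 0.059]
force: [0.2, 1.3, -4.9]
finger_gap: 0.695
```

```bash
cat >> h.py <<'E'
def st(n=None):
    s=manip.sense(); print('t',round(s['t'],1),'q',s['q'],'riserTCP',wr(s['tcp_pos']),'F',s['force'],'gap',round(s['finger_gap'],3),'tilt',np.rad2deg(np.arcsin(R.from_quat(s['tool_rot']).inv().apply([0,0,1])[0])).round(1), 'eul',R.from_quat(s['tool_rot']).as_matrix()[:,2])
E
python3 - <<'E'
from h import *
st()
w=snap('wrist','w15');sc=snap('scene','s15')
a=cv2.imread('pics/s15.png')[120:270,260:440]; cv2.imwrite('pics/s15z.png',cv2.resize(a,None,fx=4,fy=4,interpolation=cv2.INTER_CUBIC)[:600])
E
```

```text
t 31.7 q [-0.0119  0.5633  1.7114  0.0215  0.7488 -1.7057] riserTCP [0.1267 0.0006 0.1611] F [ 0.2217  1.327  -4.8809] gap 0.695 tilt -6.8 eul [ 0.118   0.0132 -0.9929]
```

View pics/s15z.png

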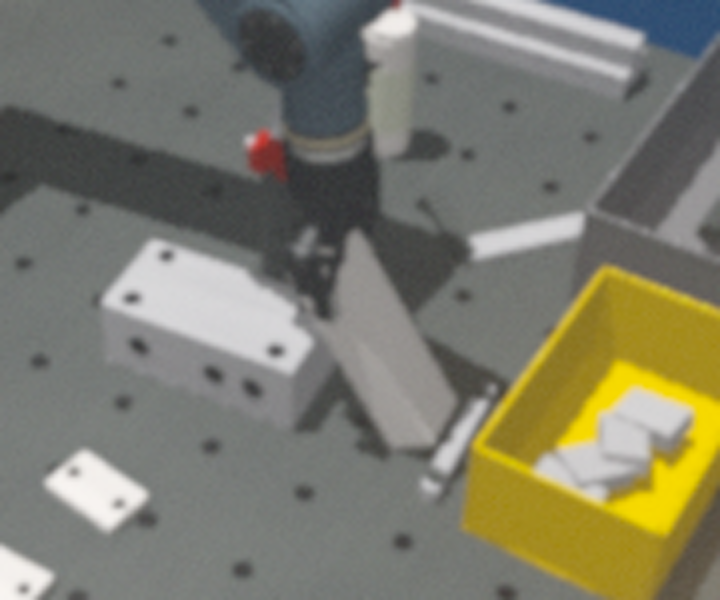

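View pics/w15.png

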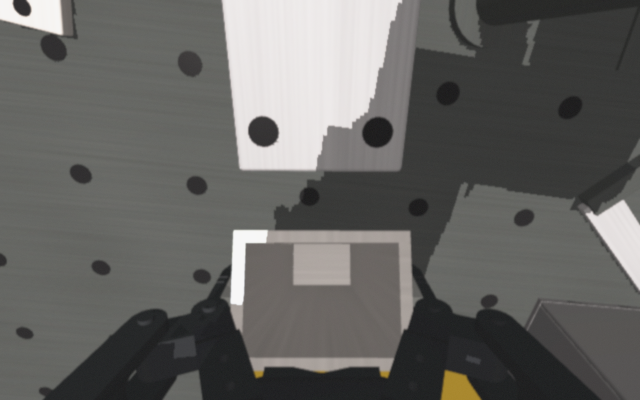

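Emit:
play_rows:
  steps:
    - [[0.0085, 0, 0.0041, 0, -4, 0], [0.0085, -0.0001, 0.0043, 0, -4, 0], [0.0086, -0.0001, 0.0046, 0, -4, 0], [0.0087, -0.0001, 0.0047, 0, -4, 0], [0, 0, 0, 0, 0, 0], [0, 0, 0, 0, 0, 0]]

```text
t: 32.58
tcp_pos: [0.5466, 0.1048, 0.1375]
tool_rot: [-0.053, 0.979, 0.011, 0.199]
force: [0.3, -0.4, -3.9]
finger_gap: 0.698
```

```bash
python3 - <<'E'
from h import *
st()
w=snap('wrist','w16');sc=snap('scene','s16')
a=cv2.imread('pics/s16.png')[120:270,260:440]; cv2.imwrite('pics/s16z.png',cv2.resize(a,None,fx=4,fy=4,interpolation=cv2.INTER_CUBIC)[:600])
l=[.0041,0,.1712]
def tgt(xp,th,zp,y=0.):
    o,Rc=canpose(xp,th,zp,y); return o+Rc.apply(l),toolR(YAW,th-25)
print([wr(tgt(.21,t,.004)[0]) for t in(48,52)])
rows(cur(),[(*tgt(.21,52,.004),2)])
rows(tgt(.21,52,.004),[(*tgt(.21,54,.002),2)])
E
```

```text
t 32.6 q [-0.0404  0.5522  1.9853  0.2749  0.2151 -1.9767] riserTCP [ 0.1009 -0.0002  0.1375] F [ 0.2924 -0.3775 -3.8932] gap 0.698 tilt -23.0 eul [ 0.3879  0.0423 -0.9207]
[array([ 0.1006, -0.    ,  0.1383]), array([0.0915, 0.    , 0.1304])]
[[[0.006, 0.0001, 0.0015, 0, -2, 0.1], [0.006, 0.0001, 0.0014, 0.1, -1.9, 0.1]]]
[[[0.0033, 0, 0.0018, 0, -1, 0], [0.0034, 0, 0.0017, 0, -1, 0]]]
```

View pics/s16z.png

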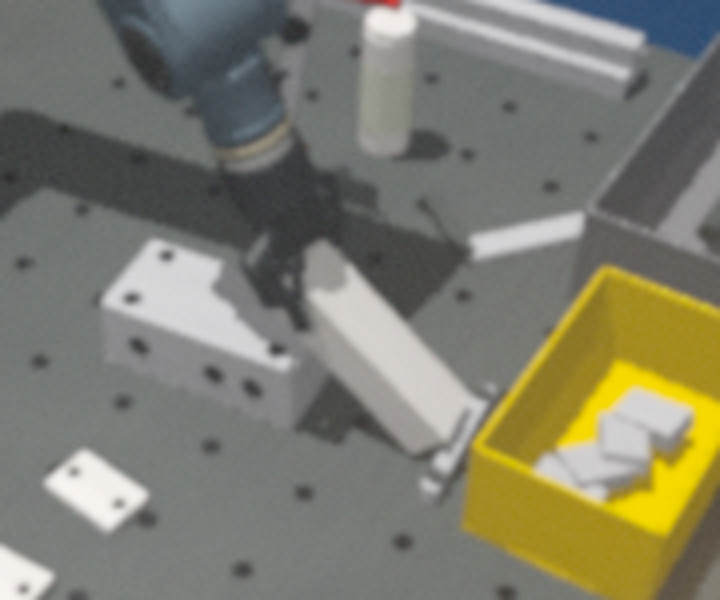

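View pics/w16.png

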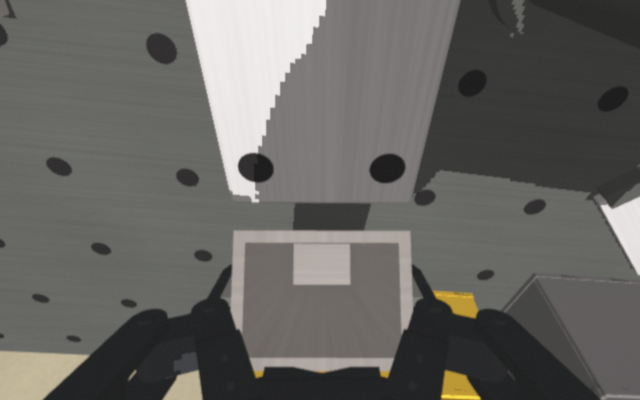

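```bash
python3 - <<'E'
from h import *
l=[.0041,0,.1712]
def tgt(xp,th,zp,y=0.):
    o,Rc=canpose(xp,th,zp,y); return o+Rc.apply(l),toolR(YAW,th-25)
rows(cur(),[(*tgt(.195,49.3,.003),4)])
E
```

```text
[[[0.0046, 0.0001, -0.0011, 0, -0.3, 0], [0.0046, 0, -0.0012, 0, -0.3, 0.1], [0.0046, 0.0001, -0.0011, 0, -0.3, 0], [0.0045, 0, -0.0012, 0.1, -0.3, 0.1]]]
```

Emit:
play_rows:
  steps:
    - [[0.0046, 0.0001, -0.0011, 0, -0.3, 0], [0.0046, 0, -0.0012, 0, -0.3, 0.1], [0.0046, 0.0001, -0.0011, 0, -0.3, 0], [0.0045, 0, -0.0012, 0.1, -0.3, 0.1], [0, 0, 0, 0, 0, 0]]

```text
t: 33.3
tcp_pos: [0.5258, 0.103, 0.1341]
tool_rot: [-0.051, 0.977, 0.011, 0.208]
force: [0.0, -0.1, -3.9]
finger_gap: 0.691
```

```bash
python3 - <<'E'
from h import *
st()
w=snap('wrist','w17')
E
```

```text
t 33.3 q [-0.0473  0.547   2.0511  0.4537  0.1414 -2.1589] riserTCP [0.0801 0.0003 0.1341] F [ 0.0253 -0.147  -3.877 ] gap 0.691 tilt -24.1 eul [ 0.406   0.0426 -0.9129]
```

View pics/w17.png

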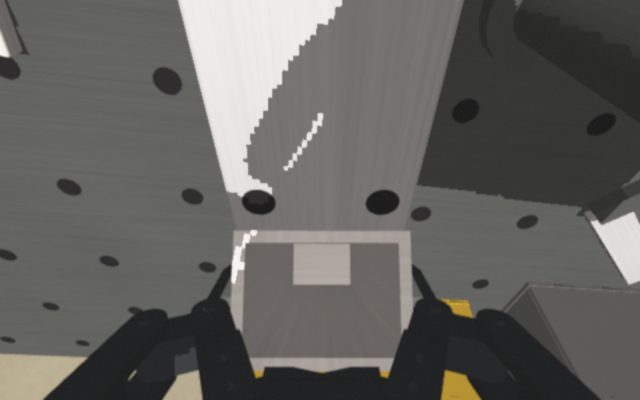

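Emit:
play_rows:
  steps:
    - [[0.0004, 0, 0.0009, 0, 0, 0], [0.0004, 0, 0.0009, 0, 0, 0], [0.0004, 0, 0.0009, 0, 0, 0], [0, 0, 0, 0, 0, 0]]

```text
t: 33.85
tcp_pos: [0.5267, 0.1029, 0.1312]
tool_rot: [-0.051, 0.977, 0.011, 0.209]
force: [-0.3, 0.6, -3.7]
finger_gap: 0.697
```

Emit:
play_rows:
  steps:
    - [[0.0004, 0, 0.0009, 0, 0, 0], [0.0004, 0, 0.0009, 0, 0, 0], [0.0004, 0, 0.0009, 0, 0, 0], [0, 0, 0, 0, 0, 0]]

```text
t: 34.35
tcp_pos: [0.5282, 0.1026, 0.1292]
tool_rot: [-0.051, 0.976, 0.01, 0.211]
force: [2.8, 0.1, 2.1]
finger_gap: 0.693
```

Emit:
play_rows:
  steps:
    - [[-0.0004, 0, 0.0009, 0, 0, 0], [-0.0004, 0, 0.0009, 0, 0, 0], [0, 0, 0, 0, 0, 0]]

```text
t: 34.72
tcp_pos: [0.529, 0.1027, 0.1284]
tool_rot: [-0.051, 0.976, 0.01, 0.211]
force: [-1.0, -0.3, 10.8]
finger_gap: 0.693
```

Emit:
play_rows:
  steps:
    - [[-0.0004, 0, 0.0009, 0, 0, 0], [-0.0004, 0, 0.0009, 0, 0, 0], [0, 0, 0, 0, 0, 0]]

```text
t: 35.1
tcp_pos: [0.5295, 0.1029, 0.1277]
tool_rot: [-0.051, 0.976, 0.01, 0.211]
force: [-6.4, -1.6, 16.8]
finger_gap: 0.69
```

```bash
python3 - <<'E'
from h import *
st()
sc=snap('scene','s18');w=snap('wrist')
a=cv2.imread('pics/s18.png')[120:270,260:440]; cv2.imwrite('pics/s18z.png',cv2.resize(a,None,fx=4,fy=4,interpolation=cv2.INTER_CUBIC)[:600])
E
```

```text
t 35.1 q [-0.0464  0.5644  2.0496  0.5181  0.1215 -2.223 ] riserTCP [ 0.0838 -0.0002  0.1277] F [-6.4323 -1.593  16.8444] gap 0.69 tilt -24.4 eul [ 0.4111  0.041  -0.9107]
```

View pics/s18z.png

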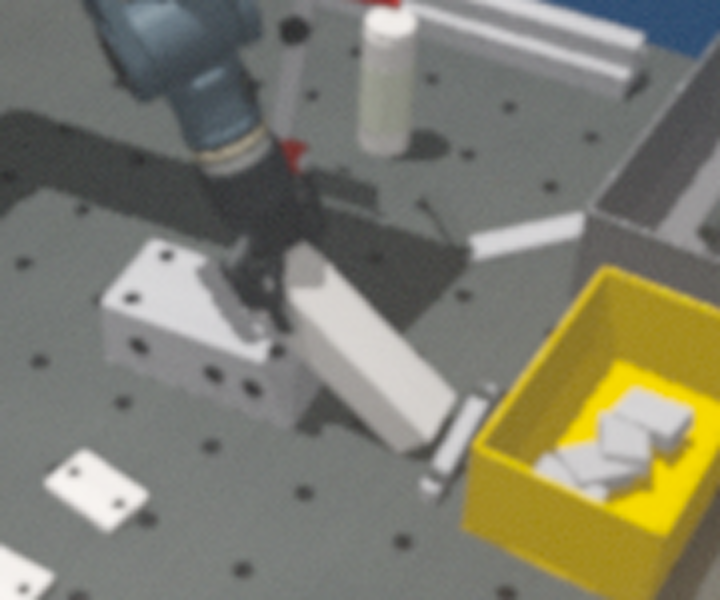

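Emit:
play_rows:
  steps:
    - [[0.0004, 0, -0.0009, 0, 0, 0], [0.0002, 0, -0.0006, 0, 0, 0], [0, 0, 0, 0, 0, 0]]
  squeeze: 20

```text
t: 35.58
tcp_pos: [0.5295, 0.1028, 0.1279]
tool_rot: [-0.051, 0.976, 0.01, 0.211]
force: [-0.6, -0.4, 8.8]
finger_gap: 0.688
```

Emit:
play_rows:
  steps:
    - [[0, 0, 0, 0, 0, 0], [0, 0, 0, 0, 0, 0], [0, 0, 0, 0, 0, 0], [0, 0, 0, 0, 0, 0], [0, 0, 0, 0, 0, 0]]
  fingers: 1

```text
t: 36.2
tcp_pos: [0.5281, 0.1031, 0.1266]
tool_rot: [-0.051, 0.977, 0.011, 0.209]
force: [-0.1, -1.0, 0.4]
finger_gap: 0.998
```

```bash
python3 - <<'E'
from h import *
st()
sc=snap('scene','s19');w=snap('wrist','w19')
a=cv2.imread('pics/s19.png')[120:270,260:440]; cv2.imwrite('pics/s19z.png',cv2.resize(a,None,fx=4,fy=4,interpolation=cv2.INTER_CUBIC)[:600])
E
```

```text
t 36.2 q [-0.0467  0.5656  2.0504  0.515   0.1248 -2.2204] riserTCP [0.0824 0.0001 0.1266] F [-0.114  -1.0474  0.4359] gap 0.998 tilt -24.1 eul [ 0.4065  0.0424 -0.9126]
```

View pics/s19z.png

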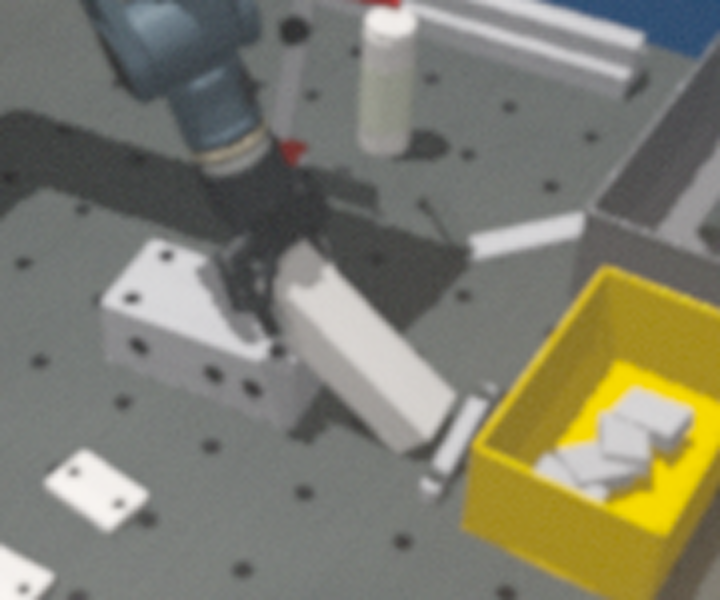

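View pics/w19.png

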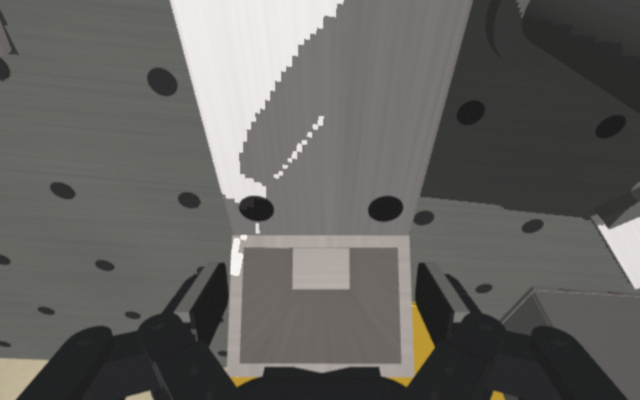

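```bash
python3 - <<'E'
from h import *
p,r=cur(); a=p+r.apply([0,0,-.1])
rows((p,r),[(a,r,6),(rw([.10,0,.38]),toolR(YAW,0),5)])
E
```

```text
[[[0, 0, -0.0167, 0, 0, 0], [0, 0, -0.0166, 0, 0, 0], [0, 0, -0.0167, 0, 0, 0], [0, 0, -0.0167, 0, 0, 0], [0, 0, -0.0166, 0, 0, 0], [0, 0, -0.0167, 0, 0, 0], [-0.0239, 0, -0.0248, 0, 4.8, 0], [-0.0218, -0.0001, -0.0267, 0, 4.9, 0], [-0.0194, 0, -0.0285, 0, 4.8, 0], [-0.0169, 0, -0.03, 0, 4.8, -0.1]]]
[[[-0.0144, -0.0001, -0.0313, 0, 4.8, 0]]]
```

Emit:
play_rows:
  steps:
    - [[0, 0, -0.0167, 0, 0, 0], [0, 0, -0.0166, 0, 0, 0], [0, 0, -0.0167, 0, 0, 0], [0, 0, -0.0167, 0, 0, 0], [0, 0, -0.0166, 0, 0, 0], [0, 0, -0.0167, 0, 0, 0], [-0.0239, 0, -0.0248, 0, 4.8, 0], [-0.0218, 0, -0.0267, 0, 4.9, 0], [-0.0194, 0, -0.0285, 0, 4.8, 0], [-0.0169, 0, -0.03, 0, 4.8, 0]]

```text
t: 37.55
tcp_pos: [0.5339, 0.1038, 0.3491]
tool_rot: [-0.052, 0.998, 0.002, 0.041]
force: [0.4, -0.2, -0.5]
finger_gap: 0.997
```

Emit:
play_rows:
  steps:
    - [[-0.0144, 0, -0.0313, 0, 4.8, 0], [0, 0, 0, 0, 0, 0], [0, 0, 0, 0, 0, 0]]

```text
t: 37.92
tcp_pos: [0.5444, 0.105, 0.3788]
tool_rot: [-0.052, 0.999, -0.0, -0.001]
force: [-0.2, 0.1, -0.1]
finger_gap: 0.999
```

```bash
cat >> h.py <<'E'
def canpts(xp,y,yaw,th,zp=0.):
    Rc=R.from_euler('z',YAW+yaw)*R.from_euler('y',-np.deg2rad(th))
    P=np.array([[i*.0225,j*.03,k*.2] for i in(-1,1) for j in(-1,1) for k in(0,1)])
    return rw([xp,y,zp])+Rc.apply(P-[-.0225,0,0])
def fitlean(obs,x0):
    def c(v):
        return sum(np.abs(hullmask(s,canpts(v[0]/1e3,v[1]/1e3,v[2]/100,v[3]/2))-m).sum()/m.sum() for s,m in obs)
    v=np.array([x0[0]*1e3,x0[1]*1e3,x0[2]*100,x0[3]*2])
    for k in range(2):
        r=minimize(c,v,method='Nelder-Mead',options=dict(initial_simplex=np.vstack([v,v+np.diag([6,6,6,6.])]),xatol=.05,fatol=1e-4)); v=r.x
    return v[0]/1e3,v[1]/1e3,v[2]/100,v[3]/2,r.fun
E
python3 - <<'E'
from h import *
st()
w=snap('wrist','w20');sc=snap('scene','s20');tp=snap('top')
obs=[]
for q,n in((w,'w'),(sc,'s'),(tp,'t')):
    m=mask('canister',q)
    if m: print(n,m['score'],m['rect']); obs.append((q,m['pixels'].astype(float)))
print(fitlean(obs[:1],(.195,0,0,49)))
print(fitlean(obs[:2],(.195,0,0,49)))
E
```

```text
t 37.9 q [-0.011   0.3099  1.4446 -0.0001  1.3885 -1.686 ] riserTCP [0.0988 0.0003 0.3788] F [-0.2479  0.0894 -0.1436] gap 0.999 tilt 0.1 eul [-0.0014 -0.0001 -1.    ]
w 0.75 [276.1, 0.0, 420.6, 162.6]
s 0.82 [325.7, 182.6, 375.0, 231.6]
t 0.8 [275.2, 182.0, 289.2, 216.5]
(np.float64(0.010237221917776682), np.float64(0.01394900181284754), np.float64(0.2778248164226691), np.float64(22.161024548733856), np.float64(0.34625353103828294))
(np.float64(0.18903786515444865), np.float64(0.002258418469486105), np.float64(0.1853230385430438), np.float64(41.522690573741215), np.float64(1.478665501639872))
```

View pics/w20.png

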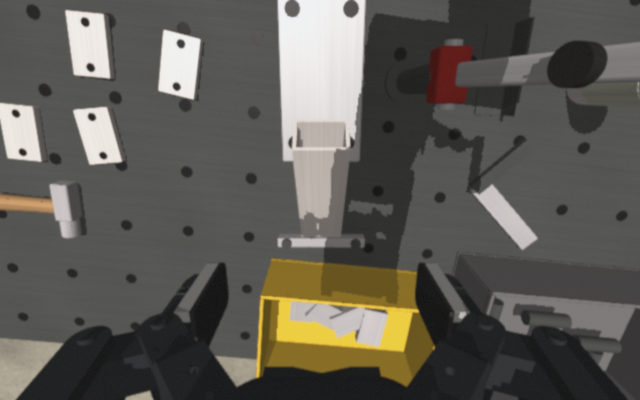

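```bash
python3 - <<'E'
from h import *
w=snap('wrist');sc=snap('scene');tp=snap('top')
obs=[]
for q,n in((w,'w'),(sc,'s'),(tp,'t')):
    for m in manip.regions_of('canister',q)[:3]: print(n,m['score'],m['rect'])
    m=mask('canister',q)
    if m and n!='w': obs.append((q,m['pixels'].astype(float)))
v=fitlean(obs,(.195,0,0,49));print(v)
# predicted wrist edges for some hypotheses: top-face corners local
for xp,th in ((.19,48.4),(.197,50.5),(.205,52.7),(.215,55.2)):
    Rc=R.from_euler('z',YAW)*R.from_euler('y',-np.deg2rad(th)); o=rw([xp,0,0])
    L=lambda p:proj(w,o+Rc.apply(np.array(p)-[-.0225,0,0])).round(1)
    print(xp,th,'rim outer',L([.0225,-.03,.2]),L([.0225,.03,.2]),'rim inner',L([-.0225,-.03,.2]),L([-.0225,.03,.2]),'foot outer',L([.0225,-.03,0]),L([.0225,.03,0]))
a=w['img'][100:260,240:400,::-1]; cv2.imwrite('pics/w20z.png',cv2.resize(a,None,fx=3.7,fy=3.7,interpolation=cv2.INTER_CUBIC))
E
```

```text
w 0.92 [293.2, 116.1, 348.1, 236.8]
w 0.51 [468.5, 136.9, 535.6, 246.3]
w 0.33 [77.8, 108.9, 124.5, 162.1]
s 0.57 [323.5, 181.2, 376.4, 231.9]
t 0.9 [275.9, 179.4, 289.9, 216.9]
t 0.27 [168.4, 167.8, 180.9, 182.9]
(np.float64(0.13753193969860328), np.float64(-0.004798015495179864), np.float64(0.376126356670661), np.float64(24.626210608517866), np.float64(1.6403222468396677))
0.19 48.4 rim outer [291.2 148.3] [350.6 148.2] rim inner [293.1 115.7] [348.7 115.6] foot outer [301.7 231.9] [340.7 231.9]
0.197 50.5 rim outer [291.6 148.5] [350.2 148.5] rim inner [293.6 117.5] [348.2 117.4] foot outer [301.8 235.6] [340.7 235.6]
0.205 52.7 rim outer [292.1 149.6] [349.7 149.5] rim inner [294.1 120.1] [347.7 120. ] foot outer [301.8 239.9] [340.7 239.8]
0.215 55.2 rim outer [292.7 151.8] [349.2 151.7] rim inner [294.7 124. ] [347.2 123.9] foot outer [301.9 245.1] [340.6 245.1]
```

View pics/w20z.png

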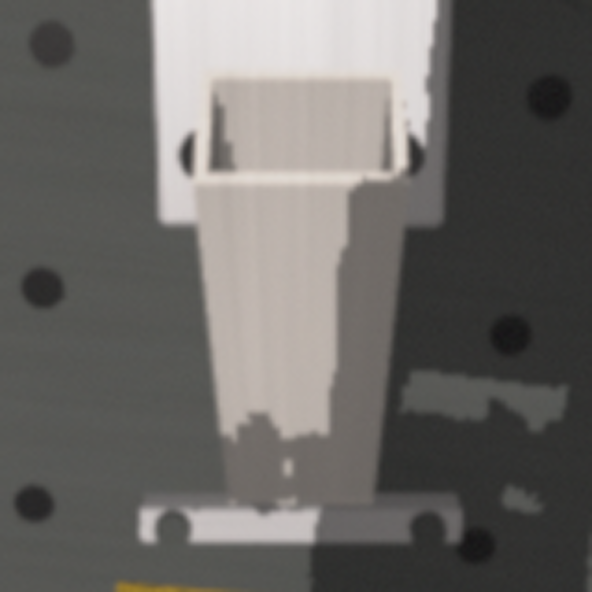

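```bash
cat >> h.py <<'E'
LG=np.array([.008,0,.06]); DT=-88.5
def g2(s,th,y=0.,off=0.,back=0.,LG=LG,DT=DT):
    t=np.deg2rad(th); n=np.array([np.cos(t),0,np.sin(t)])
    pv=np.array([.1+s*np.sin(t),y,.08-s*np.cos(t)])+n*off
    o,Rc=canpose(pv[0],th,pv[2],y); r=toolR(YAW,th+DT)
    return tcp_for(o+Rc.apply(LG),r,GP+back),r
E
python3 - <<'E'
from h import *
a=g2(.128,51.5,.0008,back=.09); g=g2(.128,51.5,.0008)
print(wr(a[0]),wr(g[0]))
rows(cur(),[(*a,7)])
print('then'); rows(a,[(*g,8)])
E
```

```text
[0.23   0.0008 0.1382] [0.1758 0.0008 0.0663]
[[[-0.0185, 0.0001, 0.0346, 0, 5.3, 0], [-0.0217, 0.0002, 0.0327, 0, 5.3, 0], [-0.0246, 0.0001, 0.0306, 0, 5.3, 0], [-0.0272, 0.0001, 0.0281, 0, 5.3, 0], [-0.0298, 0.0001, 0.0256, 0, 5.3, -0.1], [-0.032, 0.0001, 0.0226, 0, 5.3, 0], [-0.034, 0.0001, 0.0196, 0, 5.3, 0]]]
then
[[[0, 0, 0.0113, 0, 0, 0], [0, 0, 0.0112, 0, 0, 0], [0, 0, 0.0112, 0, 0, 0], [0, 0, 0.0113, 0, 0, 0], [0, 0, 0.0113, 0, 0, 0], [0, 0, 0.0112, 0, 0, 0], [0, 0, 0.0112, 0, 0, 0], [0, 0, 0.0113, 0, 0, 0]]]
```

Emit:
play_rows:
  steps:
    - [[-0.0185, 0.0001, 0.0346, 0, 5.3, 0], [-0.0217, 0.0002, 0.0327, 0, 5.3, 0], [-0.0246, 0.0001, 0.0306, 0, 5.3, 0], [-0.0272, 0.0001, 0.0281, 0, 5.3, 0], [-0.0298, 0.0001, 0.0256, 0, 5.3, 0], [-0.032, 0.0001, 0.0226, 0, 5.3, 0], [-0.034, 0.0001, 0.0196, 0, 5.3, 0], [0, 0, 0, 0, 0, 0], [0, 0, 0, 0, 0, 0]]

```text
t: 39.8
tcp_pos: [0.6748, 0.1193, 0.1387]
tool_rot: [-0.049, 0.947, -0.017, -0.317]
force: [0.5, 0.2, 0.6]
finger_gap: 1.001
```

```bash
python3 - <<'E'
from h import *
st();w=snap('wrist','w21');
g=g2(.128,51.5,.0008); rows(cur(),[(*g,8)])
E
```

```text
t 39.8 q [ 0.0302  1.0212  0.8525 -0.0475  1.9125 -1.6457] riserTCP [0.2299 0.0007 0.1387] F [0.532  0.246  0.6393] gap 1.001 tilt 37.0 eul [-0.5989 -0.0629 -0.7983]
[[[-0.0001, 0, 0.0116, 0, 0, 0], [-0.0001, 0, 0.0115, 0, 0, 0], [-0.0001, 0, 0.0116, 0, 0.1, 0], [-0.0002, 0, 0.0116, 0, 0, 0], [-0.0001, 0.0001, 0.0115, 0, 0, 0], [-0.0002, 0, 0.0116, 0, 0, -0.1], [-0.0001, 0, 0.0116, 0, 0.1, 0], [-0.0001, 0, 0.0115, 0, 0, 0]]]
```

View pics/w21.png

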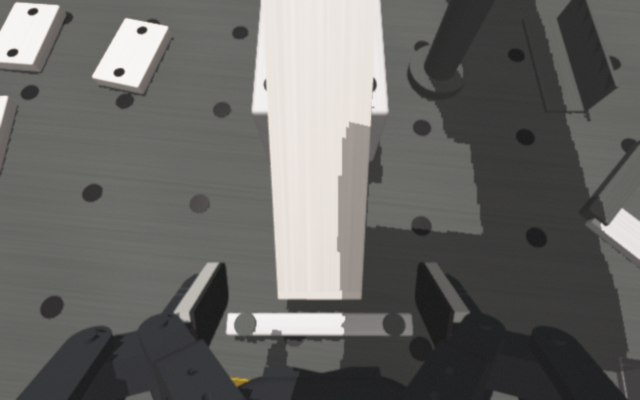

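Emit:
play_rows:
  steps:
    - [[-0.0001, 0, 0.0116, 0, 0, 0], [-0.0001, 0, 0.0115, 0, 0, 0], [-0.0001, 0, 0.0116, 0, 0, 0], [-0.0002, 0, 0.0116, 0, 0, 0], [-0.0001, 0, 0.0115, 0, 0, 0], [-0.0002, 0, 0.0116, 0, 0, 0], [-0.0001, 0, 0.0116, 0, 0, 0], [-0.0001, 0, 0.0115, 0, 0, 0], [0, 0, 0, 0, 0, 0], [0, 0, 0, 0, 0, 0]]

```text
t: 41.1
tcp_pos: [0.6206, 0.1135, 0.064]
tool_rot: [-0.049, 0.947, -0.017, -0.317]
force: [-1.1, -0.1, 0.7]
finger_gap: 0.998
```

```bash
python3 - <<'E'
from h import *
st();w=snap('wrist','w22');print(wr(g2(.128,51.5,.0008)[0]))
E
```

```text
t 41.1 q [ 0.0249  1.0316  1.0646 -0.0483  1.6895 -1.6396] riserTCP [0.1754 0.0007 0.064 ] F [-1.1222 -0.0675  0.7035] gap 0.998 tilt 37.0 eul [-0.5985 -0.0629 -0.7986]
[0.1758 0.0008 0.0663]
```

View pics/w22.png

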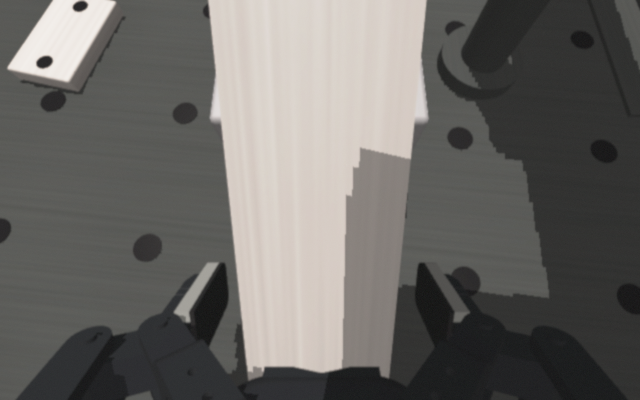

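Emit:
play_rows:
  steps:
    - [[0, 0, 0, 0, 0, 0], [0, 0, 0, 0, 0, 0], [0, 0, 0, 0, 0, 0], [0, 0, 0, 0, 0, 0], [0, 0, 0, 0, 0, 0], [0, 0, 0, 0, 0, 0]]
  fingers: 0.5
  squeeze: 90

```text
t: 41.9
tcp_pos: [0.6212, 0.1134, 0.0644]
tool_rot: [-0.049, 0.947, -0.017, -0.316]
force: [4.6, 0.6, 6.4]
finger_gap: 0.69
```

```bash
python3 - <<'E'
from h import *
st()
p,r=cur()
# actual local grip (assume canister s=.128 th=51.5)
o,Rc=canpose(.1+.128*np.sin(np.deg2rad(51.5)),51.5,0.,.0008)
l=Rc.inv().apply(p-o); print('local tcp',l)
def tgt(s,th,off,y):
    t=np.deg2rad(th); n=np.array([np.cos(t),0,np.sin(t)])
    pv=np.array([.1+s*np.sin(t),y,.08-s*np.cos(t)])+n*off
    o,Rc=canpose(pv[0],th,pv[2],y); return o+Rc.apply([l[0],0,l[2]]),toolR(YAW,th-88.5)
T=[]
n=14
for k in range(1,n+1):
    f=k/n; T.append((*tgt(.128-.04*f,51.5+28.5*f,.002,.0005),1))
    if k in(1,7,14): print(wr(T[-1][0]))
rows((p,r),T)
E
```

```text
t 41.9 q [ 0.0248  1.0309  1.0639 -0.0484  1.6892 -1.6396] riserTCP [0.176  0.0006 0.0644] F [4.5534 0.5759 6.3562] gap 0.69 tilt 36.9 eul [-0.5971 -0.0629 -0.7997]
local tcp [ 0.0129 -0.0002  0.059 ]
[0.1754 0.0005 0.0708]
[0.16   0.0005 0.094 ]
[0.135  0.0005 0.1118]
[[[0.0043, -0.0001, -0.0047, 0, -1.9, -0.1], [0.0042, 0, -0.0023, 0, -2.1, 0], [0.0041, 0, -0.0023, 0, -2, 0], [0.0042, 0, -0.0021, 0, -2, 0], [0.0042, 0, -0.002, 0, -2.1, 0], [0.0041, 0, -0.0019, 0, -2, 0], [0.0042, 0, -0.0019, 0, -2, 0], [0.0042, 0, -0.0017, 0, -2.1, 0], [0.0042, 0, -0.0016, 0, -2, 0], [0.0041, 0, -0.0015, 0, -2.1, 0]]]
[[[0.0042, 0, -0.0015, 0, -2, 0], [0.0042, 0, -0.0013, 0, -2, 0], [0.0041, 0, -0.0012, 0, -2.1, 0], [0.0042, 0, -0.0011, 0, -2, 0]]]
```

Emit:
play_rows:
  steps:
    - [[0.0043, 0, -0.0047, 0, -1.9, 0], [0.0042, 0, -0.0023, 0, -2.1, 0], [0.0041, 0, -0.0023, 0, -2, 0], [0.0042, 0, -0.0021, 0, -2, 0], [0.0042, 0, -0.002, 0, -2.1, 0], [0.0041, 0, -0.0019, 0, -2, 0], [0.0042, 0, -0.0019, 0, -2, 0]]

```text
t: 42.78
tcp_pos: [0.6034, 0.112, 0.0922]
tool_rot: [-0.051, 0.979, -0.01, -0.199]
force: [1.8, 0.1, -2.3]
finger_gap: 0.688
```

```bash
python3 - <<'E'
from h import *
st()
sc=snap('scene','s23');w=snap('wrist','w23')
a=cv2.imread('pics/s23.png')[120:270,260:440]; cv2.imwrite('pics/s23z.png',cv2.resize(a,None,fx=4,fy=4,interpolation=cv2.INTER_CUBIC)[:600])
E
```

```text
t 42.8 q [ 0.0169  0.867   1.2921 -0.0344  1.3819 -1.6448] riserTCP [0.1582 0.001  0.0922] F [ 1.8217  0.1006 -2.2591] gap 0.688 tilt 23.0 eul [-0.388  -0.0404 -0.9208]
```

View pics/s23z.png

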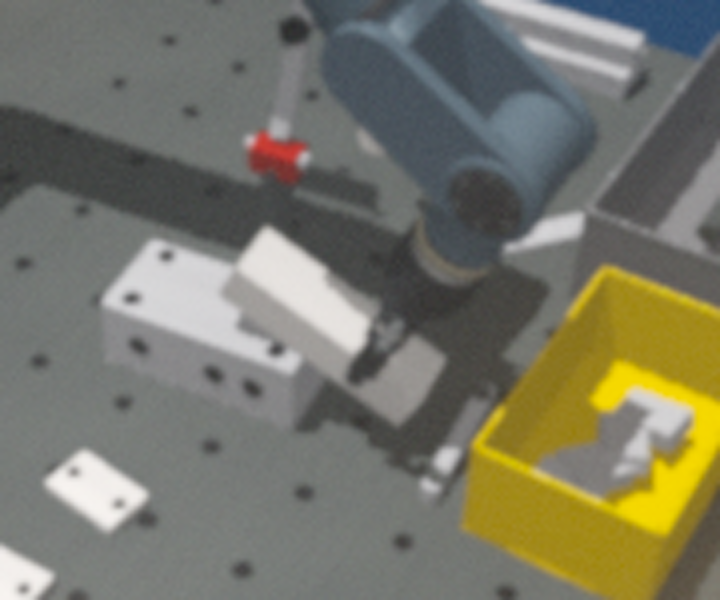

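View pics/w23.png

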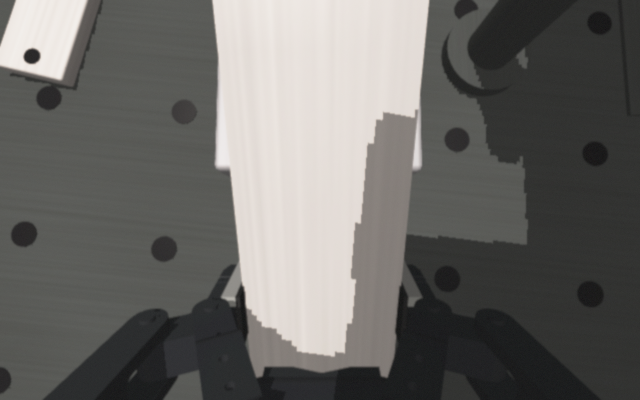

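Holding well at about 66°. I'll continue.

Emit:
play_rows:
  steps:
    - [[0.0042, 0, -0.0017, 0, -2.1, 0], [0.0042, 0, -0.0016, 0, -2, 0], [0.0041, 0, -0.0015, 0, -2.1, 0], [0.0042, 0, -0.0015, 0, -2, 0], [0.0042, 0, -0.0013, 0, -2, 0], [0.0041, 0, -0.0012, 0, -2.1, 0], [0.0042, 0, -0.0011, 0, -2, 0], [0, 0, 0, 0, 0, 0]]

```text
t: 43.88
tcp_pos: [0.5773, 0.1093, 0.1102]
tool_rot: [-0.052, 0.996, -0.004, -0.078]
force: [0.5, 0.4, -4.1]
finger_gap: 0.687
```

```bash
python3 - <<'E'
from h import *
st()
l=np.array([.0129,0,.059])
def tgt(s,th,off,y):
    t=np.deg2rad(th); n=np.array([np.cos(t),0,np.sin(t)])
    pv=np.array([.1+s*np.sin(t),y,.08-s*np.cos(t)])+n*off
    o,Rc=canpose(pv[0],th,pv[2],y); return o+Rc.apply([l[0],0,l[2]]),toolR(YAW,th-88.5)
T=[]
n=10
for k in range(1,n+1):
    f=k/n; T.append((*tgt(.088-.088*f,80+9*min(1,f*1.3),.003,0),1))
print(wr(T[-1][0]))
rows(cur(),T)
sc=snap('scene','s24')
a=cv2.imread('pics/s24.png')[120:270,260:440]; cv2.imwrite('pics/s24z.png',cv2.resize(a,None,fx=4,fy=4,interpolation=cv2.INTER_CUBIC)[:600])
E
```

```text
t 43.9 q [ 0.0043  0.7231  1.5339 -0.0177  1.04   -1.6605] riserTCP [0.132  0.0011 0.1102] F [ 0.4511  0.3655 -4.1483] gap 0.687 tilt 8.9 eul [-0.1547 -0.016  -0.9878]
[ 0.0417 -0.      0.1194]
[[[0.0068, -0.0011, -0.0037, 0, -1.6, -0.1], [0.0095, 0, -0.0004, 0, -1.2, 0], [0.0096, 0, -0.0003, 0, -1.2, 0], [0.0096, 0, -0.0001, 0, -1.1, 0], [0.0096, 0, 0, 0, -1.2, 0], [0.0096, 0, 0.0003, 0, -1.2, 0], [0.0096, 0, 0.0004, 0, -1.1, 0], [0.0093, 0, 0.0003, 0, -0.8, 0], [0.0088, 0, -0.0002, 0, 0, 0], [0.0088, 0, -0.0002, 0, 0, 0]]]
```

View pics/s24z.png

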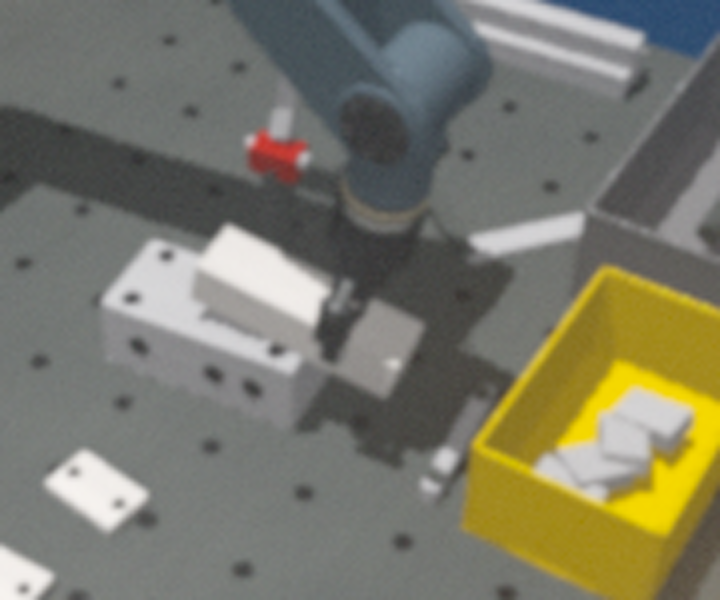

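Emit:
play_rows:
  steps:
    - [[0.0068, -0.0011, -0.0037, 0, -1.6, 0], [0.0095, 0, -0.0004, 0, -1.2, 0], [0.0096, 0, -0.0003, 0, -1.2, 0], [0.0096, 0, -0.0001, 0, -1.1, 0], [0.0096, 0, 0, 0, -1.2, 0], [0.0096, 0, 0.0003, 0, -1.2, 0], [0.0096, 0, 0.0004, 0, -1.1, 0], [0.0093, 0, 0.0003, 0, -0.8, 0], [0.0088, 0, -0.0002, 0, 0, 0], [0.0088, 0, -0.0002, 0, 0, 0]]

```text
t: 45.18
tcp_pos: [0.4896, 0.0987, 0.1199]
tool_rot: [-0.052, 0.999, 0.0, 0.006]
force: [0.2, 1.0, -4.0]
finger_gap: 0.688
```

```bash
python3 - <<'E'
from h import *
st()
sc=snap('scene','s25');w=snap('wrist','w25')
a=cv2.imread('pics/s25.png')[120:270,260:440]; cv2.imwrite('pics/s25z.png',cv2.resize(a,None,fx=4,fy=4,interpolation=cv2.INTER_CUBIC)[:600])
E
```

```text
t 45.2 q [-0.026   0.5793  1.8719  0.0022  0.6775 -1.7026] riserTCP [ 0.0436 -0.0002  0.1199] F [ 0.2075  1.0281 -4.0311] gap 0.688 tilt -0.7 eul [ 0.0129  0.001  -0.9999]
```

View pics/s25z.png

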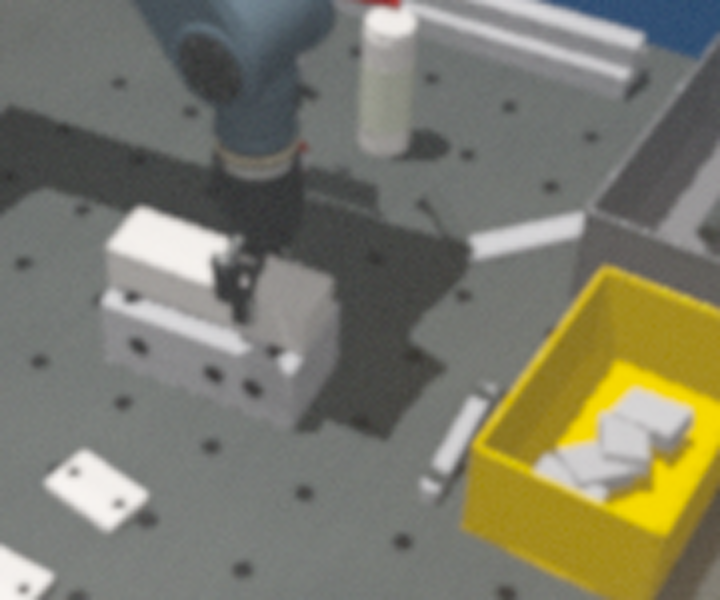

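View pics/w25.png

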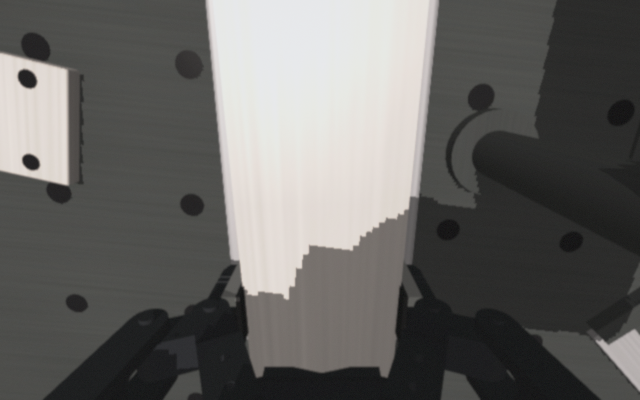

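Emit:
play_rows:
  steps:
    - [[0, 0, 0.001, 0, 0, 0], [0, 0, 0.001, 0, 0, 0], [0, 0, 0.001, 0, 0, 0], [0, 0, 0, 0, 0, 0]]

```text
t: 45.78
tcp_pos: [0.4903, 0.0988, 0.1171]
tool_rot: [-0.052, 0.999, 0.0, 0.007]
force: [0.5, 0.1, -2.1]
finger_gap: 0.69
```

Emit:
play_rows:
  steps:
    - [[0, 0, 0.001, 0, 0, 0], [0, 0, 0, 0, 0, 0]]

```text
t: 46.02
tcp_pos: [0.4902, 0.0987, 0.1167]
tool_rot: [-0.052, 0.999, 0.0, 0.007]
force: [-1.9, 0.1, 3.3]
finger_gap: 0.687
```

Emit:
play_rows:
  steps:
    - [[0, 0, 0, 0, 0, 0], [0, 0, 0, 0, 0, 0]]
  squeeze: 20

```text
t: 46.28
tcp_pos: [0.4901, 0.0987, 0.1166]
tool_rot: [-0.052, 0.999, 0.0, 0.007]
force: [-3.1, -1.1, 5.9]
finger_gap: 0.69
```

Emit:
play_rows:
  steps:
    - [[0, 0, 0, 0, 0, 0], [0, 0, 0, 0, 0, 0], [0, 0, 0, 0, 0, 0], [0, 0, 0, 0, 0, 0], [0, 0, -0.02, 0, 0, 0], [0, 0, -0.03, 0, 0, 0], [0, 0, -0.04, 0, 0, 0], [0, 0, -0.05, 0, 0, 0], [0, 0, -0.05, 0, 0, 0], [0, 0, -0.05, 0, 0, 0]]
  fingers: 1

```text
t: 47.52
tcp_pos: [0.4863, 0.0985, 0.3575]
tool_rot: [-0.052, 0.999, 0.0, 0.006]
force: [0.1, -0.1, 0.7]
finger_gap: 1.002
```

Emit:
play_rows:
  steps:
    - [[0.02, 0, -0.03, 0, 0, 0], [0.02, 0, -0.02, 0, 0, 0], [0, 0, 0, 0, 0, 0], [0, 0, 0, 0, 0, 0]]

```text
t: 48.02
tcp_pos: [0.4464, 0.0943, 0.4046]
tool_rot: [-0.052, 0.999, 0.0, 0.006]
force: [-0.7, 0.3, -0.7]
finger_gap: 1.004
```

```bash
python3 - <<'E'
from h import *
st()
w=snap('wrist','w26');sc=snap('scene','s26')
a=cv2.imread('pics/s26.png')[120:270,260:440]; cv2.imwrite('pics/s26z.png',cv2.resize(a,None,fx=4,fy=4,interpolation=cv2.INTER_CUBIC)[:600])
E
```

```text
t 48.0 q [-0.0386  0.1255  1.6222  0.0017  1.3816 -1.7137] riserTCP [ 0.0002 -0.      0.4046] F [-0.7004  0.2647 -0.7472] gap 1.004 tilt -0.7 eul [ 0.0123  0.0011 -0.9999]
```

View pics/w26.png

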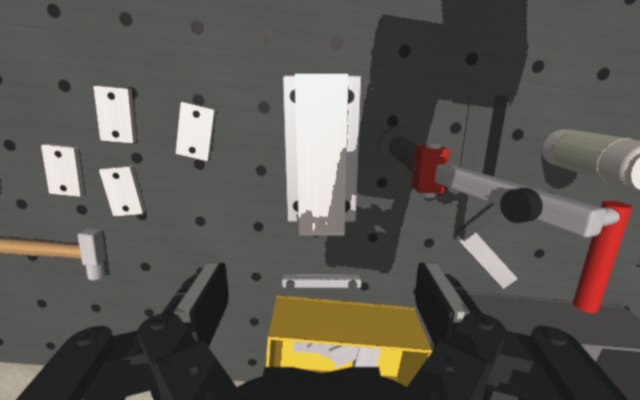

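View pics/s26z.png

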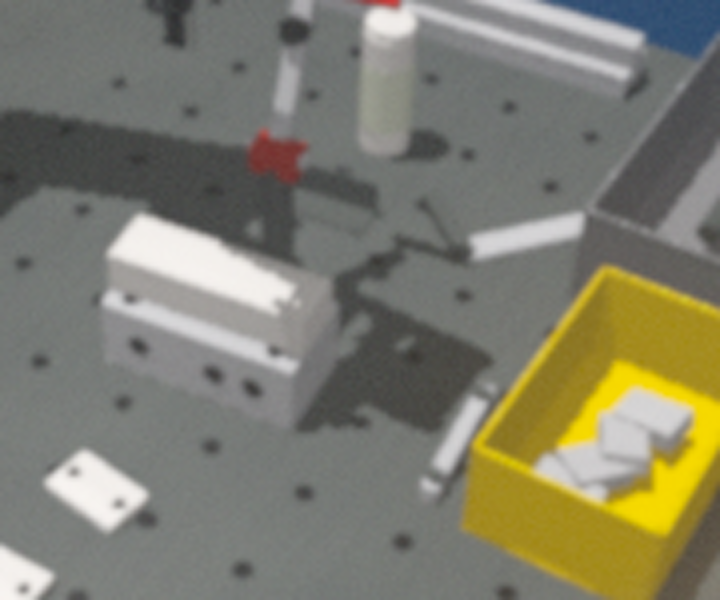

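```bash
python3 - <<'E'
from h import *
s=snap('wrist')
a=s['img'][55:255,260:400,::-1]; cv2.imwrite('pics/w26z.png',cv2.resize(a,None,fx=3,fy=3,interpolation=cv2.INTER_CUBIC))
for p in((296,74),(348,74),(344,219),(300,219)): print(wr(atz(s,p,.125)))
L=[proj(s,rw(p)).round(1) for p in([-.1,-.03,.125],[-.1,.03,.125],[.1,.03,.125],[.1,-.03,.125],[-.1,-.05,.08],[.1,.05,.08])]
print(L)
E
```

```text
[-0.0991 -0.0283  0.125 ]
[-0.099   0.0304  0.125 ]
[0.0773 0.0296 0.125 ]
[ 0.0773 -0.0278  0.125 ]
[array([294.5,  73.1]), array([347.7,  73. ]), array([344. , 234.9]), array([298.7, 234.9]), array([281.4,  74.9]), array([355.7, 221.9])]
```

View pics/w26z.png

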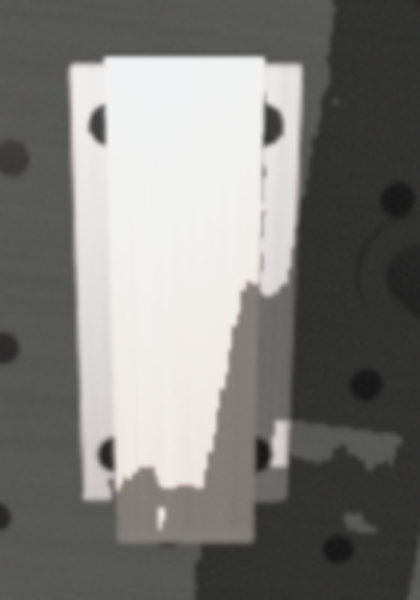

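```bash
python3 - <<'E'
from h import *
print(manip.tips_ahead)
s=snap('wrist','w27')
for m in manip.regions_of('plate1',s):
    if m['score']<.4: continue
    c=np.array([(m['rect'][0]+m['rect'][2])/2,(m['rect'][1]+m['rect'][3])/2]); p=atz(s,c,.012)
    v=fit([(s,m['pixels'].astype(float))],(.08,.05,.012),(p[0],p[1],.1))
    print(round(m['score'],2),np.round(m['rect'],0),p,np.round(v,4))
E
```

```text
0.025
0.96 [ 94.  88. 136. 142.] [ 0.4325 -0.2205  0.012 ] [ 0.433  -0.2221  0.0294  0.1086]
0.95 [103. 172. 145. 214.] [ 0.5563 -0.2181  0.012 ] [ 0.5553 -0.2236  0.2034  0.1204]
0.77 [ 44. 145.  85. 192.] [ 0.5252 -0.3087  0.012 ] [ 0.5304 -0.3146  0.0265  0.1279]
0.71 [178. 102. 214. 161.] [ 0.4448 -0.0994  0.012 ] [ 0.4462 -0.1021 -0.1204  0.084 ]
```

```bash
python3 - <<'E'
from h import *
rows(cur(),[([.446,-.102,.20],toolR(-.12),1)])
E
```

```text
[[[0.0046, -0.039, 0.0408, 0, 0.1, 2.6], [0.0028, -0.0392, 0.0409, 0, 0.2, 2.5], [0.001, -0.0393, 0.0408, 0, 0.1, 2.6], [-0.0009, -0.0393, 0.0409, 0.1, 0.1, 2.6], [-0.0028, -0.0391, 0.0409, 0, 0.1, 2.5]]]
```

Emit:
play_rows:
  steps:
    - [[0.0046, -0.039, 0.0408, 0, 0.1, 2.6], [0.0028, -0.0392, 0.0409, 0, 0.2, 2.5], [0.001, -0.0393, 0.0408, 0, 0.1, 2.6], [-0.0009, -0.0393, 0.0409, 0, 0.1, 2.6], [-0.0028, -0.0391, 0.0409, 0, 0.1, 2.5], [0, 0, 0, 0, 0, 0], [0, 0, 0, 0, 0, 0]]
  fingers: 0.85

```text
t: 49.15
tcp_pos: [0.4463, -0.1017, 0.2009]
tool_rot: [0.06, 0.998, 0.001, 0.001]
force: [-0.2, 0.2, -0.3]
finger_gap: 0.855
```

```bash
cat >> h.py <<'E'
def plates(s):
    out=[]
    for m in manip.regions_of('plate1',s):
        if m['score']<.4: continue
        c=np.array([(m['rect'][0]+m['rect'][2])/2,(m['rect'][1]+m['rect'][3])/2]); p=atz(s,c,.012)
        v=fit([(s,m['pixels'].astype(float))],(.08,.05,.012),(p[0],p[1],0.))
        print('plate',round(m['score'],2),np.round(m['rect'],0),np.round(v,4)); out.append(v)
    return out
E
python3 - <<'E'
from h import *
st();s=snap('wrist','w28'); plates(s)
E
```

```text
t 49.1 q [-0.4705  0.3935  1.9003  0.0033  0.8469 -1.924 ] riserTCP [-0.0205 -0.195   0.2009] F [-0.2328  0.176  -0.3405] gap 0.855 tilt -0.1 eul [ 0.002   0.0018 -1.    ]
plate 0.94 [100. 242. 172. 310.] [ 0.5304 -0.3151 -0.0152  0.0794]
plate 0.86 [159. 136. 230. 224.] [ 0.4331 -0.2228  0.0343  0.0887]
plate 0.67 [297. 137. 348. 221.] [ 0.4461 -0.1021 -0.1456  0.0655]
plate 0.58 [186. 254. 259. 316.] [ 0.5556 -0.2234  0.1889  2.1546]
plate 0.46 [562. 335. 601. 360.] [0.7104 0.182  0.6318 2.963 ]
```

View pics/w28.png

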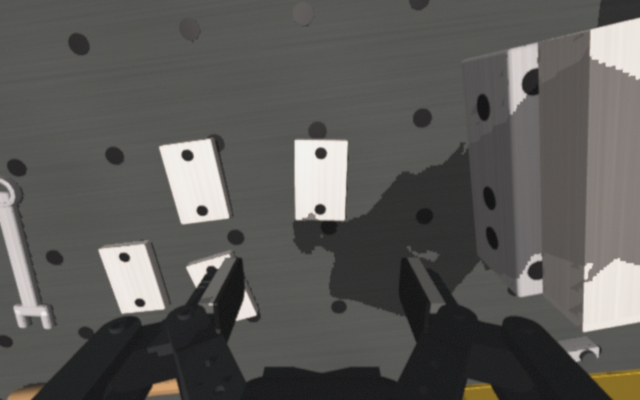

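```bash
python3 - <<'E'
from h import *
s=snap('wrist'); p,r=cur()
for px,h in(((403,259),.0363),((240,259),-.0363)):
    o,d=ray(s,px); o=r.inv().apply(o-p); d=r.inv().apply(d)
    k=(h-o[1])/d[1]; print(o+d*k)
a=s['img'][220:340,360:460,::-1]; cv2.imwrite('pics/tipz.png',cv2.resize(a,None,fx=5,fy=5,interpolation=cv2.INTER_CUBIC))
v=(.4461,-.1021,-.135); rr=toolR(v[2])
g=np.array([v[0],v[1],.034]); rows((p,r),[(g+[0,0,.06],rr,4),(g,rr,5)])
E
```

```text
[0.0112 0.0363 0.0128]
[ 0.011  -0.0363  0.0133]
[[[0.0003, -0.0003, 0.027, 0, 0.1, 0.3], [0.0002, -0.0003, 0.027, 0, 0, 0.2], [0.0002, -0.0002, 0.027, 0, 0.1, 0.3], [0.0002, -0.0003, 0.027, 0, 0.1, 0.2], [0, 0, 0.012, 0, 0, 0], [0, 0, 0.012, 0, 0, 0], [-0.0001, 0, 0.012, 0, 0, 0], [0, 0, 0.012, 0, 0, 0], [0, -0.0001, 0.012, 0, 0, 0]]]
```

View pics/tipz.png

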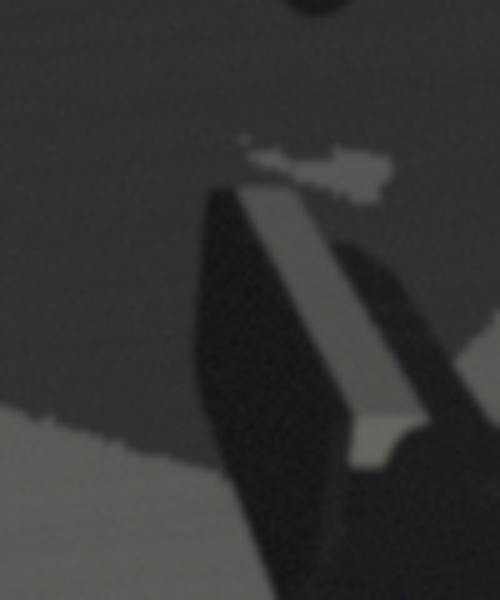

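Emit:
play_rows:
  steps:
    - [[0.0003, -0.0003, 0.027, 0, 0.1, 0.3], [0.0002, -0.0003, 0.027, 0, 0, 0.2], [0.0002, -0.0002, 0.027, 0, 0.1, 0.3], [0.0002, -0.0003, 0.027, 0, 0.1, 0.2], [0, 0, 0.012, 0, 0, 0], [0, 0, 0.012, 0, 0, 0], [0, 0, 0.012, 0, 0, 0], [0, 0, 0.01, 0, 0, 0], [0, 0, 0, 0, 0, 0], [0, 0, 0, 0, 0, 0]]

```text
t: 50.55
tcp_pos: [0.4452, -0.1027, 0.0471]
tool_rot: [0.068, 0.998, 0.001, -0.001]
force: [0.0, 0.8, 0.6]
finger_gap: 0.849
```

```bash
python3 - <<'E'
from h import *
st();s=snap('wrist','w29'); p,r=cur()
v=(.4461,-.1021,-.135); rr=toolR(v[2])
rows((p,r),[(np.array([v[0],v[1],.0205]),rr,3)])
E
```

```text
t 50.5 q [-0.4724  0.7054  1.9983  0.001   0.4408 -1.9073] riserTCP [-0.0217 -0.1958  0.0471] F [0.0166 0.8025 0.5755] gap 0.849 tilt 0.1 eul [-0.0024  0.0017 -1.    ]
[[[-0.0002, 0.0003, 0.0089, 0, 0, 0], [-0.0003, 0.0002, 0.0089, 0, -0.1, -0.1], [-0.0002, 0.0003, 0.0089, 0.1, 0, 0]]]
```

View pics/w29.png

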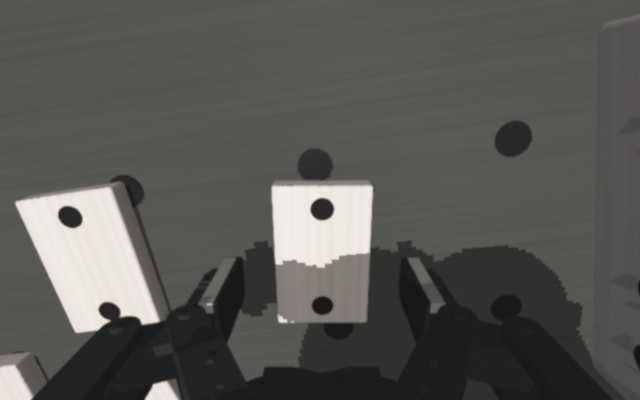

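Emit:
play_rows:
  steps:
    - [[-0.0002, 0.0003, 0.0089, 0, 0, 0], [-0.0003, 0.0002, 0.0089, 0, 0, 0], [-0.0002, 0.0003, 0.0085, 0, 0, 0], [0, 0, 0, 0, 0, 0]]

```text
t: 51.1
tcp_pos: [0.4454, -0.1017, 0.0198]
tool_rot: [0.068, 0.998, 0.001, -0.002]
force: [0.7, 0.4, 0.1]
finger_gap: 0.855
```

Emit:
play_rows:
  steps:
    - [[0, 0, 0, 0, 0, 0], [0, 0, 0, 0, 0, 0], [0, 0, 0, 0, 0, 0], [0, 0, 0, 0, 0, 0]]
  fingers: 0.4
  squeeze: 40

```text
t: 51.6
tcp_pos: [0.4467, -0.1025, 0.0222]
tool_rot: [0.068, 0.998, 0.0, 0.0]
force: [-0.1, -1.0, 11.9]
finger_gap: 0.578
```

```bash
python3 - <<'E'
from h import *
st();s=snap('wrist','w30'); p,r=cur()
up=p+[0,0,.2]
rows((p,r),[(up,r,5),(rw([0,0,.25]),toolR(YAW),5)])
E
```

```text
t 51.6 q [-0.4703  0.7609  2.0013  0.0004  0.3792 -1.9055] riserTCP [-0.0203 -0.1957  0.0222] F [-0.1187 -1.0359 11.8999] gap 0.578 tilt -0.0 eul [ 0.0002  0.0001 -1.    ]
[[[0, 0, -0.04, 0, 0, 0], [0, 0, -0.04, 0, 0, 0], [0, 0, -0.04, 0, 0, 0], [0, 0, -0.04, 0, 0, 0], [0, 0, -0.04, 0, 0, 0], [0.0054, 0.039, -0.0055, 0, 0, -2.8], [0.0035, 0.0392, -0.0056, 0, 0, -2.7], [0.0017, 0.0393, -0.0055, 0, 0, -2.8], [-0.0003, 0.0393, -0.0056, 0, 0, -2.8], [-0.0022, 0.0393, -0.0055, 0, 0, -2.7]]]
```

Emit:
play_rows:
  steps:
    - [[0, 0, -0.02, 0, 0, 0], [0, 0, -0.04, 0, 0, 0], [0, 0, -0.04, 0, 0, 0], [0, 0, -0.04, 0, 0, 0], [0, 0, -0.04, 0, 0, 0], [0.0054, 0.039, -0.0155, 0, 0, -2.8], [0.0035, 0.0392, -0.0106, 0, 0, -2.7], [0.0017, 0.0393, -0.0055, 0, 0, -2.8], [-0.0003, 0.0393, -0.0056, 0, 0, -2.8], [-0.0022, 0.0393, -0.0055, 0, 0, -2.7]]

```text
t: 52.9
tcp_pos: [0.4455, 0.0957, 0.244]
tool_rot: [-0.053, 0.999, 0.001, -0.001]
force: [0.4, -0.3, -0.3]
finger_gap: 0.575
```

```bash
python3 - <<'E'
from h import *
st();s=snap('wrist','w31'); p,r=cur()
for q in ((-.1,-.03,.125),(-.1,.03,.125)): print(proj(s,rw(q)))
rows((p,r),[(rw([0,0.0005,.16]),toolR(YAW),6)])
E
```

```text
t 52.9 q [-0.0355  0.3205  1.8551  0.0019  0.9687 -1.7131] riserTCP [-0.0005  0.0014  0.244 ] F [ 0.3807 -0.2782 -0.339 ] gap 0.575 tilt 0.1 eul [-0.0027  0.0017 -1.    ]
[273.7005  65.3011]
[363.1585  65.3294]
[[[-0.0001, -0.0009, 0.0141, 0.1, 0, 0], [-0.0001, -0.0008, 0.0141, 0, 0, 0.1], [-0.0001, -0.0008, 0.0141, 0.1, 0, 0], [0, -0.0008, 0.0141, 0, 0, 0], [-0.0001, -0.0009, 0.0141, 0.1, -0.1, 0], [-0.0001, -0.0007, 0.0141, 0, 0, 0.1]]]
```

View pics/w31.png

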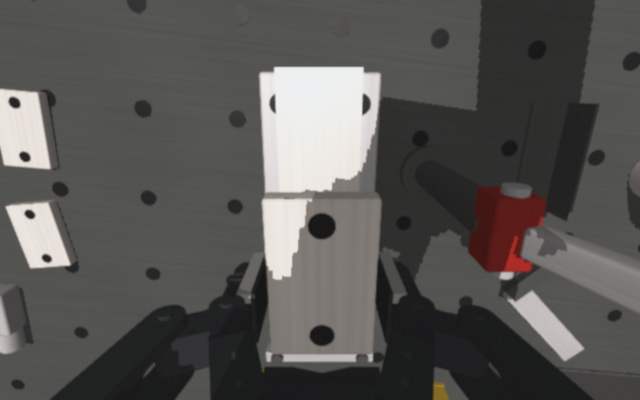

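Emit:
play_rows:
  steps:
    - [[0, -0.0009, 0.0141, 0, 0, 0], [0, -0.0006, 0.0141, 0, 0, 0], [0, 0, 0.0141, 0, 0, 0], [0, 0, 0.0141, 0, 0, 0], [0, 0, 0.0141, 0, 0, 0], [0, 0, 0.0141, 0, 0, 0], [0, 0, 0.006, 0, 0, 0], [0, 0, 0, 0, 0, 0]]

```text
t: 53.95
tcp_pos: [0.4458, 0.093, 0.1529]
tool_rot: [-0.052, 0.999, 0.001, -0.002]
force: [0.2, -0.8, -1.7]
finger_gap: 0.577
```

Emit:
play_rows:
  steps:
    - [[0, 0, 0.002, 0, 0, 0], [0, 0, 0.002, 0, 0, 0], [0, 0, 0, 0, 0, 0]]

```text
t: 54.32
tcp_pos: [0.4462, 0.0931, 0.1492]
tool_rot: [-0.052, 0.999, 0.001, -0.001]
force: [-0.4, 0.2, -0.6]
finger_gap: 0.573
```

Emit:
play_rows:
  steps:
    - [[0, 0.0005, 0.001, 0, 0, 0], [0, 0.0005, 0.001, 0, 0, 0], [0, 0, 0, 0, 0, 0]]

```text
t: 54.7
tcp_pos: [0.4461, 0.094, 0.1473]
tool_rot: [-0.052, 0.999, 0.001, -0.001]
force: [-0.6, -0.1, 2.0]
finger_gap: 0.574
```

Emit:
play_rows:
  steps:
    - [[0, 0, 0.001, 0, 0, 0], [0, 0, 0, 0, 0, 0]]

```text
t: 54.95
tcp_pos: [0.4461, 0.094, 0.1473]
tool_rot: [-0.052, 0.999, 0.001, -0.001]
force: [-2.0, -0.7, 11.7]
finger_gap: 0.575
```

Emit:
play_rows:
  steps:
    - [[0, 0, -0.0005, 0, 0, 0], [0, 0, 0, 0, 0, 0], [0, 0, 0, 0, 0, 0], [0, 0, -0.002, 0, 0, 0], [0, 0, -0.01, 0, 0, 0], [0, 0, -0.03, 0, 0, 0], [0, 0, -0.04, 0, 0, 0], [0, 0, -0.04, 0, 0, 0], [0, 0, -0.02, 0, 0, 0], [0, 0, 0, 0, 0, 0]]
  fingers: 0.8

```text
t: 56.2
tcp_pos: [0.4473, 0.0939, 0.2906]
tool_rot: [-0.052, 0.999, 0.001, 0.001]
force: [-0.6, 0.3, 0.2]
finger_gap: 0.798
```

```bash
python3 - <<'E'
from h import *
st();s=snap('wrist','w32')
for z,p in(('plate',[-.04,-.025,.137]),('',[-.04,.025,.137]),('',[.04,.025,.137]),('can',[-.1,-.03,.125]),('',[-.1,.03,.125])): print(z,proj(s,rw(p)).round(1))
rows(cur(),[([.4331,-.2228,.2],toolR(.03),1)])
E
```

```text
t 56.2 q [-0.0395  0.2527  1.7952  0.0018  1.0912 -1.7154] riserTCP [ 0.001  -0.0005  0.2906] F [-0.6041  0.3406  0.1674] gap 0.798 tilt -0.2 eul [ 0.0026  0.0015 -1.    ]
plate [291.1 144.3]
 [351.7 144.2]
 [349.2 233.3]
can [283.9  67. ]
 [358.7  67. ]
[[[0.0077, -0.0523, 0.0148, 0, 0, 0.7], [0.007, -0.0524, 0.0148, 0, 0, 0.7], [0.0064, -0.0524, 0.0148, 0, 0, 0.7], [0.0058, -0.0526, 0.0148, 0.1, 0, 0.7], [0.0051, -0.0525, 0.0148, 0, 0, 0.7], [0.0045, -0.0527, 0.0149, 0, 0, 0.8]]]
```

View pics/w32.png

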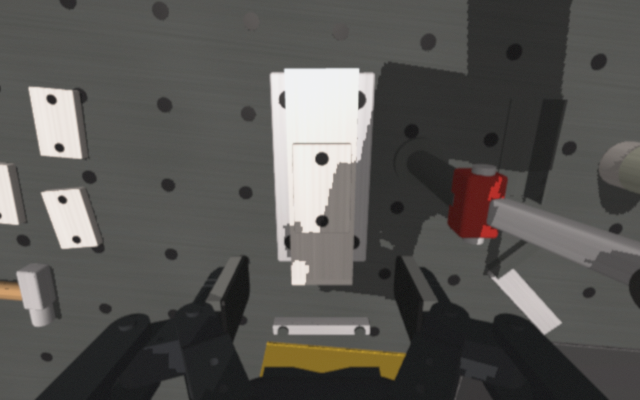

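Plate 1 lies flat, centred at about (321,188). On to the next plate.

Emit:
play_rows:
  steps:
    - [[0.0077, -0.0523, 0.0148, 0, 0, 0.7], [0.007, -0.0524, 0.0148, 0, 0, 0.7], [0.0064, -0.0524, 0.0148, 0, 0, 0.7], [0.0058, -0.0526, 0.0148, 0, 0, 0.7], [0.0051, -0.0525, 0.0148, 0, 0, 0.7], [0.0045, -0.0527, 0.0149, 0, 0, 0.8], [0, 0, 0, 0, 0, 0], [0, 0, 0, 0, 0, 0]]

```text
t: 57.25
tcp_pos: [0.4319, -0.2219, 0.198]
tool_rot: [-0.014, 1.0, 0.002, -0.003]
force: [-0.2, -0.2, 0.1]
finger_gap: 0.801
```

```bash
python3 - <<'E'
from h import *
st();s=snap('wrist','w33');vs=plates(s)
v=min(vs,key=lambda v:np.hypot(v[0]-.433,v[1]+.223)); rr=toolR(v[2]); p,r=cur()
g=np.array([v[0],v[1],.050]); rows((p,r),[(g,rr,6)])
E
```

```text
t 57.2 q [-0.7053  0.4326  1.8324 -0.      0.8834 -2.3044] riserTCP [-0.0476 -0.3129  0.198 ] F [-0.2059 -0.2112  0.0701] gap 0.801 tilt 0.3 eul [-0.0053  0.0045 -1.    ]
plate 0.57 [291. 259. 343. 328.] [ 0.5553 -0.223   0.1812  0.0702]
[[[-0.0206, -0.001, 0.0247, 0, 0, -1.4], [-0.0205, -0.0015, 0.0247, 0.1, -0.1, -1.5], [-0.0204, -0.002, 0.0248, 0, 0, -1.4], [-0.0204, -0.0025, 0.0248, 0, 0, -1.5], [-0.0203, -0.0031, 0.0247, 0.1, -0.1, -1.4], [-0.0202, -0.0034, 0.0248, 0, 0, -1.4]]]
```

View pics/w33.png

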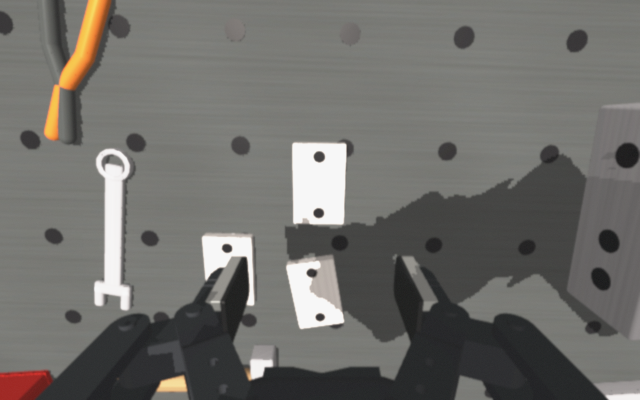

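```bash
python3 - <<'E'
from h import *
s=snap('wrist')
a=s['img'][130:240,270:370,::-1]; cv2.imwrite('pics/plz.png',cv2.resize(a,None,fx=5,fy=5,interpolation=cv2.INTER_CUBIC))
g=cv2.cvtColor(s['img'],cv2.COLOR_RGB2GRAY)
m=(g>170).astype(np.uint8); n,lab,stt,c=cv2.connectedComponentsWithStats(m)
for i in range(1,n):
    if stt[i,4]>1500: print(stt[i],c[i])
l=lab[180,310]; mm=(lab==l).astype(np.uint8); cs,_=cv2.findContours(mm,cv2.RETR_EXTERNAL,cv2.CHAIN_APPROX_NONE)
mm=cv2.drawContours(np.zeros_like(mm),[max(cs,key=len)],-1,1,-1)
# top face only
def c_(v):
    P=boxpts(v[0]/1e3,v[1]/1e3,v[2]/100,(.08,.05,.012))[1::2]
    return np.abs(hullmask(s,P)-mm).sum()/mm.sum()
r=minimize(c_,[433,-222,3],method='Nelder-Mead',options=dict(initial_simplex=[[433,-222,3],[441,-222,3],[433,-214,3],[433,-222,10]]))
print(r.x,r.fun)
v=r.x/[1e3,1e3,100]
rows(cur(),[([v[0],v[1],.05],toolR(v[2]),6)])
E
```

```text
[  45    0   56  136 1520] [72.8138 62.7178]
[ 292  141   54   83 4155] [318.1256 181.4705]
[  94  147   36  162 3067] [112.2299 228.1272]
[ 201  231   53   74 1718] [226.8522 253.4878]
[ 285  257   59   71 2904] [313.6426 291.8874]
[ 432.8544 -223.5108    0.7446] 0.023816311661983048
[[[-0.0001, -0.0005, 0.0249, 0, 0, 0.2], [-0.0001, -0.0004, 0.0248, 0.1, -0.1, 0.2], [-0.0001, -0.0004, 0.0249, 0, 0, 0.3], [0, -0.0004, 0.0248, 0, 0, 0.2], [-0.0001, -0.0004, 0.0249, 0, -0.1, 0.2], [0, -0.0004, 0.0248, 0.1, 0, 0.2]]]
```

View pics/plz.png

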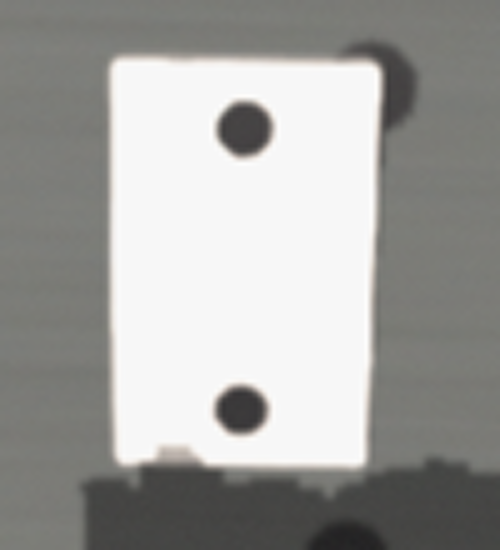

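Emit:
play_rows:
  steps:
    - [[-0.0001, -0.0005, 0.0249, 0, 0, 0.2], [-0.0001, -0.0004, 0.0248, 0, 0, 0.2], [-0.0001, -0.0004, 0.0249, 0, 0, 0.3], [0, -0.0004, 0.0248, 0, 0, 0.2], [-0.0001, -0.0004, 0.0249, 0, 0, 0.2], [0, -0.0004, 0.0248, 0, 0, 0.2], [0, 0, 0, 0, 0, 0], [0, 0, 0, 0, 0, 0]]

```text
t: 58.4
tcp_pos: [0.4335, -0.2246, 0.0509]
tool_rot: [-0.004, 1.0, 0.001, -0.001]
force: [0.5, -0.0, -0.0]
finger_gap: 0.798
```

```bash
python3 - <<'E'
from h import *
st();s=snap('wrist','w34')
rows(cur(),[([.4329,-.2235,.022],toolR(.0074),3)])
E
```

```text
t 58.4 q [-0.7072  0.7105  1.9188 -0.0006  0.5143 -2.2852] riserTCP [-0.0462 -0.3158  0.0509] F [ 0.4669 -0.0005 -0.0435] gap 0.798 tilt 0.1 eul [-0.0018  0.0011 -1.    ]
[[[0.0002, 0.0005, 0.0097, 0, 0, 0], [0.0003, 0.0004, 0.0097, 0, 0, 0], [0.0002, 0.0005, 0.0097, 0, -0.1, 0]]]
```

View pics/w34.png

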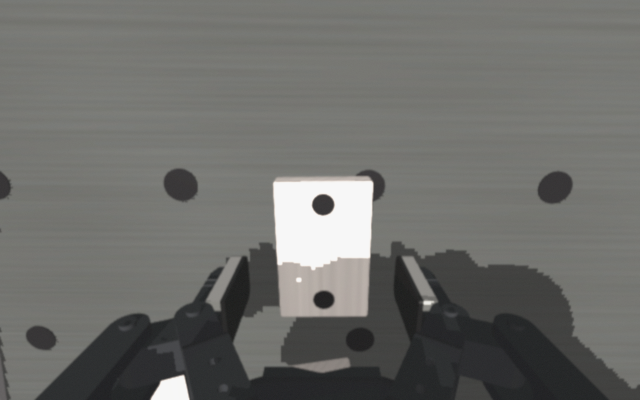

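Emit:
play_rows:
  steps:
    - [[0.0002, 0.0005, 0.0097, 0, 0, 0], [0.0003, 0.0004, 0.0097, 0, 0, 0], [0.0002, 0.0005, 0.0097, 0, 0, 0], [0, 0, 0, 0, 0, 0]]

```text
t: 58.95
tcp_pos: [0.4316, -0.2232, 0.02]
tool_rot: [-0.003, 1.0, 0.002, -0.002]
force: [-1.2, 0.8, 0.6]
finger_gap: 0.799
```

Emit:
play_rows:
  steps:
    - [[0, 0, 0, 0, 0, 0], [0, 0, 0, 0, 0, 0], [0, 0, 0, 0, 0, 0], [0, 0, 0, 0, 0, 0]]
  fingers: 0.4

```text
t: 59.45
tcp_pos: [0.4328, -0.2244, 0.0223]
tool_rot: [-0.003, 1.0, -0.0, -0.0]
force: [-0.8, -1.0, 9.0]
finger_gap: 0.573
```

```bash
python3 - <<'E'
from h import *
st(); p,r=cur()
rows((p,r),[(p+[0,0,.21],r,6),(rw([0,0,.25]),toolR(YAW),1)])
E
```

```text
t 59.5 q [-0.7076  0.7693  1.9268 -0.0012  0.4457 -2.284 ] riserTCP [-0.0468 -0.3155  0.0223] F [-0.8237 -1.011   9.0377] gap 0.573 tilt 0.0 eul [-0.0005 -0.0002 -1.    ]
[[[0, 0, -0.035, 0, 0, 0], [0, 0, -0.035, 0, 0, 0], [0.0001, 0, -0.035, 0, 0, 0], [0, 0, -0.035, 0, 0, 0], [0, 0, -0.035, 0, 0, 0], [0, 0, -0.035, 0, 0, 0], [-0.0026, 0.0531, -0.003, 0, 0, -0.9], [-0.0034, 0.053, -0.0029, 0, 0, -1], [-0.0043, 0.053, -0.003, 0, 0, -0.9], [-0.0052, 0.0529, -0.003, 0, 0, -1]]]
[[[-0.0061, 0.0528, -0.0029, 0, 0, -0.9], [-0.0069, 0.0527, -0.003, 0, 0, -1]]]
```

Emit:
play_rows:
  steps:
    - [[0, 0, -0.035, 0, 0, 0], [0, 0, -0.035, 0, 0, 0], [0, 0, -0.035, 0, 0, 0], [0, 0, -0.035, 0, 0, 0], [0, 0, -0.035, 0, 0, 0], [0, 0, -0.035, 0, 0, 0], [-0.0026, 0.0531, -0.003, 0, 0, -0.9], [-0.0034, 0.053, -0.0029, 0, 0, -1], [-0.0043, 0.053, -0.003, 0, 0, -0.9], [-0.0052, 0.0529, -0.003, 0, 0, -1]]

```text
t: 60.7
tcp_pos: [0.4412, -0.0099, 0.2435]
tool_rot: [-0.036, 0.999, 0.001, -0.001]
force: [1.4, 1.6, -1.4]
finger_gap: 0.573
```

Emit:
play_rows:
  steps:
    - [[-0.0061, 0.0528, -0.0029, 0, 0, -0.9], [-0.0069, 0.0527, -0.003, 0, 0, -1], [0, 0, 0, 0, 0, 0], [0, 0, 0, 0, 0, 0]]

```text
t: 61.2
tcp_pos: [0.4458, 0.0946, 0.2492]
tool_rot: [-0.053, 0.999, 0.001, -0.001]
force: [-0.5, 0.1, -0.2]
finger_gap: 0.575
```

```bash
python3 - <<'E'
from h import *
st();s=snap('wrist','w35'); p,r=cur()
rows((p,r),[(rw([0,0.0005,.166]),toolR(YAW),6)])
E
```

```text
t 61.2 q [-0.0377  0.3125  1.8486  0.0014  0.9836 -1.7162] riserTCP [-0.0004  0.0003  0.2492] F [-0.5362  0.138  -0.1661] gap 0.575 tilt 0.2 eul [-0.0029  0.0012 -1.    ]
[[[-0.0001, 0.0001, 0.0139, 0, 0, 0], [-0.0001, 0.0001, 0.0138, 0, -0.1, 0], [0, 0.0001, 0.0139, 0, 0, 0], [-0.0001, 0.0001, 0.0139, 0.1, 0, 0], [-0.0001, 0.0002, 0.0138, 0, 0, 0], [0, 0.0001, 0.0139, 0, -0.1, 0]]]
```

View pics/w35.png

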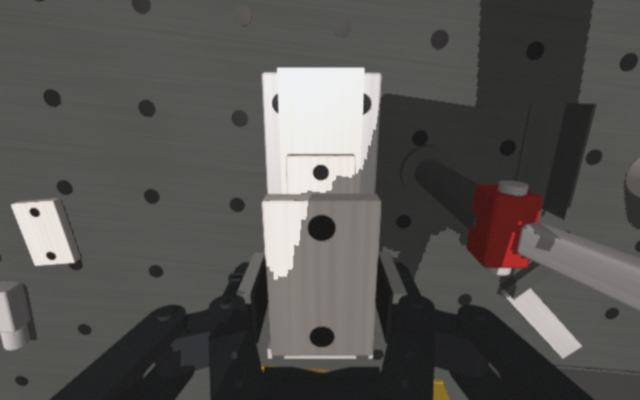

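Plate 2 is held level above plate 1, whose near edge shows at row 154. Lowering it.

Emit:
play_rows:
  steps:
    - [[0, 0.0001, 0.0139, 0, 0, 0], [0, 0.0001, 0.0138, 0, 0, 0], [0, 0.0001, 0.0139, 0, 0, 0], [0, 0.0001, 0.0139, 0, 0, 0], [0, 0.0002, 0.0138, 0, 0, 0], [0, 0.0001, 0.0139, 0, 0, 0], [0, 0, 0.002, 0, 0, 0], [0, 0, 0, 0, 0, 0]]

```text
t: 62.25
tcp_pos: [0.4462, 0.0946, 0.1642]
tool_rot: [-0.052, 0.999, 0.001, -0.001]
force: [-0.8, -0.7, -0.8]
finger_gap: 0.574
```

Emit:
play_rows:
  steps:
    - [[0, 0, 0.0015, 0, 0, 0], [0, 0, 0.0015, 0, 0, 0], [0, 0, 0, 0, 0, 0]]

```text
t: 62.62
tcp_pos: [0.4459, 0.0955, 0.1612]
tool_rot: [-0.053, 0.999, 0.001, -0.001]
force: [-0.5, -0.3, -1.3]
finger_gap: 0.576
```

Emit:
play_rows:
  steps:
    - [[0, 0, 0.001, 0, 0, 0], [0, 0, 0, 0, 0, 0]]

```text
t: 62.88
tcp_pos: [0.4459, 0.0955, 0.1601]
tool_rot: [-0.053, 0.999, 0.001, -0.001]
force: [0.4, -0.4, -1.2]
finger_gap: 0.567
```

Emit:
play_rows:
  steps:
    - [[0, -0.0007, 0.001, 0, 0, 0], [0, 0, 0, 0, 0, 0]]

```text
t: 63.12
tcp_pos: [0.446, 0.0949, 0.1593]
tool_rot: [-0.053, 0.999, 0.001, -0.001]
force: [-0.1, 1.4, 2.4]
finger_gap: 0.574
```

Emit:
play_rows:
  steps:
    - [[0, 0, 0.0007, 0, 0, 0], [0, 0, 0, 0, 0, 0]]

```text
t: 63.38
tcp_pos: [0.4461, 0.0949, 0.1592]
tool_rot: [-0.053, 0.999, 0.001, -0.001]
force: [-2.0, 1.5, 7.4]
finger_gap: 0.575
```

Emit:
play_rows:
  steps:
    - [[0, 0, -0.0003, 0, 0, 0], [0, 0, 0, 0, 0, 0], [0, 0, 0, 0, 0, 0], [0, 0, -0.002, 0, 0, 0], [0, 0, -0.01, 0, 0, 0], [0, 0, -0.03, 0, 0, 0], [0, 0, -0.04, 0, 0, 0], [0, 0, -0.04, 0, 0, 0], [0, 0, -0.05, 0, 0, 0], [0, 0, -0.06, 0, 0, 0]]
  fingers: 0.75

```text
t: 64.62
tcp_pos: [0.4455, 0.0944, 0.3925]
tool_rot: [-0.053, 0.999, 0.001, -0.002]
force: [0.4, 0.1, -0.5]
finger_gap: 0.746
```

```bash
python3 - <<'E'
from h import *
b=barp(1.95); print('bar open',b,wr(b))
st()
r=toolR(YAW)
# viewing pose: TCP short of the bar
rows(cur(),[(rw([.048,.12,.45]),r,1)])
E
```

```text
bar open [0.4722 0.3046 0.3027] [0.048  0.2064 0.3027]
t 64.6 q [-0.0384  0.1412  1.6367  0.0016  1.3675 -1.7154] riserTCP [-0.0007  0.0002  0.3925] F [ 0.4493  0.071  -0.482 ] gap 0.746 tilt 0.2 eul [-0.0037  0.0018 -1.    ]
[[[-0.0162, 0.04, -0.0192, 0, -0.1, 0], [-0.0162, 0.0399, -0.0191, 0.1, 0, 0], [-0.0162, 0.04, -0.0192, 0, -0.1, 0]]]
```

Emit:
play_rows:
  steps:
    - [[-0.0162, 0.04, -0.0192, 0, 0, 0], [-0.0162, 0.0399, -0.0191, 0, 0, 0], [-0.0162, 0.04, -0.0192, 0, 0, 0], [0, 0.04, 0, 0, 0, 0], [0, 0.04, 0, 0, 0, 0], [0, 0, 0, 0, 0, 0], [0, 0, 0, 0, 0, 0]]
  fingers: 0.8

```text
t: 65.5
tcp_pos: [0.4736, 0.2978, 0.4487]
tool_rot: [-0.053, 0.999, 0.001, -0.001]
force: [0.7, 0.2, 0.4]
finger_gap: 0.801
```

```bash
python3 - <<'E'
from h import *
st(); s=snap('wrist','w36'); print(proj(s,barp(1.95)),proj(s,barp(1.85)),proj(s,rw([0,.12,.167])))
sc=snap('scene','s36')
a=cv2.imread('pics/s36.png')[120:270,260:440]; cv2.imwrite('pics/s36z.png',cv2.resize(a,None,fx=4,fy=4,interpolation=cv2.INTER_CUBIC)[:600])
E
```

```text
t 65.5 q [ 0.3607  0.2734  1.3124  0.0018  1.5578 -1.3164] riserTCP [0.0486 0.1994 0.4487] F [0.6773 0.1897 0.387 ] gap 0.801 tilt 0.1 eul [-0.0025  0.001  -1.    ]
[329.0212 194.6275] [312.1973 197.4331] [254.29   123.0186]
```

View pics/w36.png

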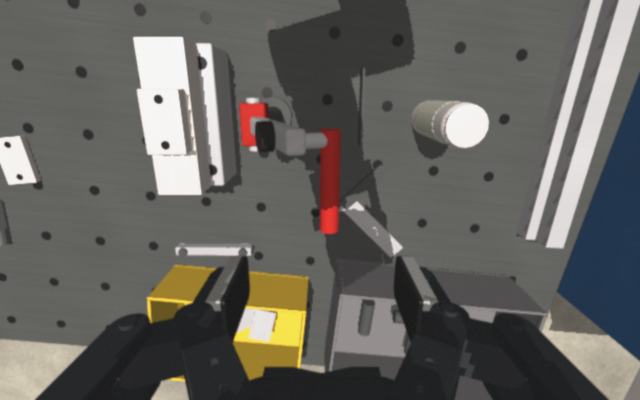

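View pics/s36z.png

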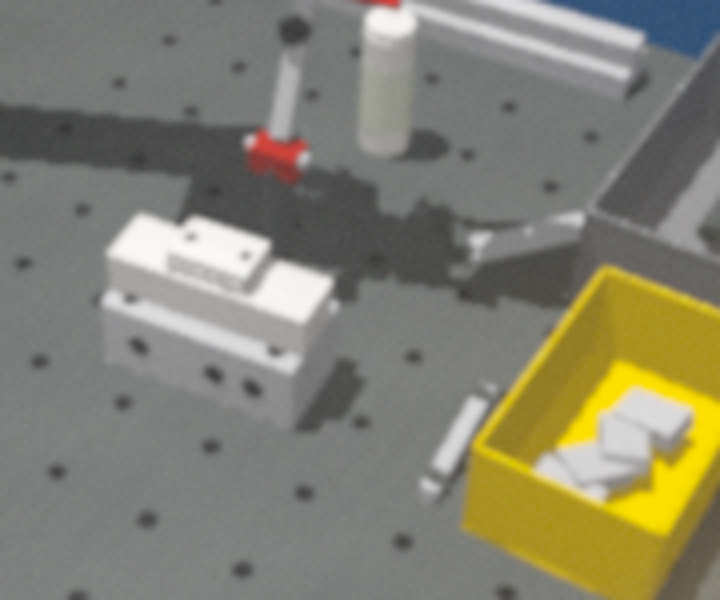

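```bash
python3 - <<'E'
from h import *
r=toolR(YAW); b=barp(1.95); g=tcp_for(b,r)-[0,0,.003]
rows(cur(),[(g+[0,0,.06],r,3),(g,r,4)])
E
```

```text
[[[0.0002, 0.0025, 0.0277, 0, 0, 0], [0.0003, 0.0024, 0.0277, 0.1, -0.1, 0], [0.0003, 0.0025, 0.0276, 0, 0, 0], [0, 0, 0.015, 0, 0, 0], [0, 0, 0.015, 0, 0, 0], [-0.0001, 0, 0.015, 0, 0, 0], [0, 0, 0.015, 0, 0, 0]]]
```

Emit:
play_rows:
  steps:
    - [[0.0002, 0.0025, 0.0277, 0, 0, 0], [0.0003, 0.0024, 0.0277, 0, 0, 0], [0.0003, 0.0025, 0.0276, 0, 0, 0], [0, 0, 0.015, 0, 0, 0], [0, 0, 0.015, 0, 0, 0], [0, 0, 0.015, 0, 0, 0], [0, 0, 0.015, 0, 0, 0], [0, 0, 0, 0, 0, 0]]

```text
t: 66.6
tcp_pos: [0.4713, 0.3054, 0.3041]
tool_rot: [-0.053, 0.999, 0.0, -0.003]
force: [0.2, -0.5, 1.1]
finger_gap: 0.805
```

Emit:
play_rows:
  steps:
    - [[0, 0, 0, 0, 0, 0], [0, 0, 0, 0, 0, 0], [0, 0, 0, 0, 0, 0], [0, 0, 0, 0, 0, 0], [0, 0, 0, 0, 0, 0], [0, 0, 0, 0, 0, 0]]
  fingers: 0
  squeeze: 25

```text
t: 67.35
tcp_pos: [0.4724, 0.3045, 0.3062]
tool_rot: [-0.053, 0.999, -0.0, -0.001]
force: [0.9, -5.1, 2.7]
finger_gap: 0.174
```

```bash
python3 - <<'E'
from h import *
st(); p,r=cur(); s=snap('wrist','w37')
T=[(p+barp(a)-barp(1.95),toolR(YAW),1) for a in np.linspace(1.95,.25,21)[1:]]
rows((p,r),T)
E
```

```text
t 67.3 q [ 0.3739  0.3872  1.5315 -0.0002  1.2244 -1.3027] riserTCP [0.0482 0.2063 0.3062] F [ 0.9066 -5.1444  2.6745] gap 0.174 tilt 0.1 eul [-0.0013 -0.0007 -1.    ]
[[[0, -0.0118, -0.0068, 0, -0.1, 0], [0, -0.0124, -0.0058, 0, 0, 0], [0, -0.0128, -0.0048, 0, 0, 0], [0, -0.0132, -0.0036, 0, 0, 0], [0, -0.0134, -0.0025, 0, 0, 0], [0, -0.0136, -0.0013, 0, 0, 0], [0, -0.0137, -0.0002, 0, 0, 0], [0, -0.0136, 0.0009, 0, 0, 0], [0, -0.0135, 0.0022, 0, 0, 0], [0.0001, -0.0133, 0.0032, 0, 0, 0]]]
[[[0, -0.0129, 0.0044, 0, 0, 0], [0, -0.0126, 0.0055, 0, 0, 0], [0, -0.012, 0.0065, 0, 0, 0], [0, -0.0114, 0.0075, 0, 0, 0], [0, -0.0108, 0.0084, 0, 0, 0], [0, -0.0099, 0.0094, 0, 0, 0], [0, -0.0092, 0.0101, 0, 0, 0], [0, -0.0083, 0.0109, 0, 0, 0], [0, -0.0073, 0.0115, 0, 0, 0], [0, -0.0063, 0.0121, 0, 0, 0]]]
```

View pics/w37.png

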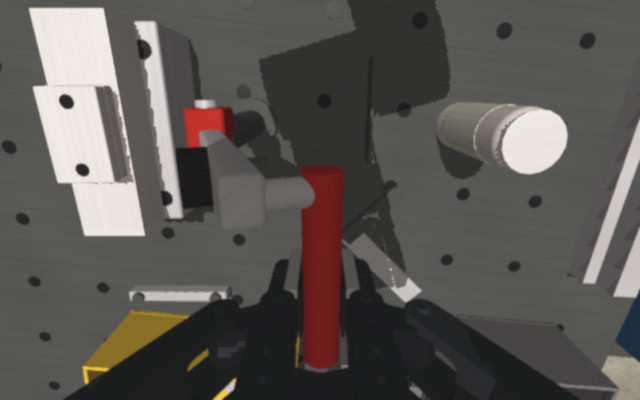

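Emit:
play_rows:
  steps:
    - [[0, -0.0118, -0.0068, 0, 0, 0], [0, -0.0124, -0.0058, 0, 0, 0], [0, -0.0128, -0.0048, 0, 0, 0], [0, -0.0132, -0.0036, 0, 0, 0], [0, -0.0134, -0.0025, 0, 0, 0], [0, -0.0136, -0.0013, 0, 0, 0], [0, -0.0137, -0.0002, 0, 0, 0], [0, -0.0136, 0.0009, 0, 0, 0], [0, -0.0135, 0.0022, 0, 0, 0], [0, -0.0133, 0.0032, 0, 0, 0]]

```text
t: 68.65
tcp_pos: [0.4857, 0.174, 0.3233]
tool_rot: [-0.053, 0.999, 0.001, -0.002]
force: [-1.1, 0.6, 1.0]
finger_gap: 0.181
```

Emit:
play_rows:
  steps:
    - [[0, -0.0129, 0.0044, 0, 0, 0], [0, -0.0126, 0.0055, 0, 0, 0], [0, -0.012, 0.0065, 0, 0, 0], [0, -0.0114, 0.0075, 0, 0, 0], [0, -0.0108, 0.0084, 0, 0, 0], [0, -0.0099, 0.0094, 0, 0, 0], [0, 0, 0, 0, 0, 0]]

```text
t: 69.53
tcp_pos: [0.493, 0.1047, 0.2811]
tool_rot: [-0.053, 0.999, 0.0, -0.002]
force: [-1.6, -2.9, 0.7]
finger_gap: 0.179
```

```bash
python3 - <<'E'
from h import *
st(); s=snap('wrist','w38')
E
```

```text
t 69.5 q [-0.0129  0.3344  1.6985  0.0004  1.1127 -1.689 ] riserTCP [0.0477 0.0055 0.2811] F [-1.568  -2.9087  0.69  ] gap 0.179 tilt 0.2 eul [-0.004   0.0004 -1.    ]
```

View pics/w38.png

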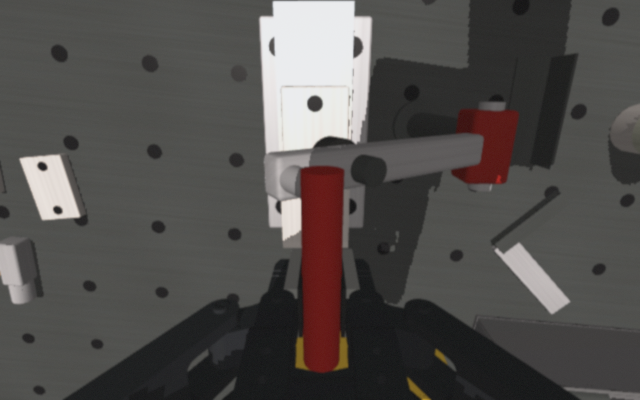

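Emit:
play_rows:
  steps:
    - [[0, -0.0092, 0.0101, 0, 0, 0], [0, -0.0083, 0.0109, 0, 0, 0], [0, -0.0073, 0.0115, 0, 0, 0], [0, -0.0063, 0.0121, 0, 0, 0], [0, 0, 0, 0, 0, 0]]

```text
t: 70.2
tcp_pos: [0.4962, 0.0746, 0.2361]
tool_rot: [-0.053, 0.999, 0.001, -0.002]
force: [-1.7, -2.1, -1.6]
finger_gap: 0.175
```

```bash
python3 - <<'E'
from h import *
st(); p,r=cur()
T=[(p+barp(a)-barp(.25),toolR(YAW),1) for a in np.linspace(.25,.07,4)[1:]]
rows((p,r),T)
E
```

```text
t 70.2 q [-0.0746  0.3924  1.757   0.0015  0.9966 -1.7515] riserTCP [ 0.0476 -0.0249  0.2361] F [-1.6524 -2.1364 -1.5572] gap 0.175 tilt 0.2 eul [-0.0042  0.0016 -1.    ]
[[[0, -0.0038, 0.0088, 0.1, -0.2, 0], [0, -0.0033, 0.0091, 0, 0, 0], [0, -0.0028, 0.0093, 0, 0, 0]]]
```

Emit:
play_rows:
  steps:
    - [[0, -0.0038, 0.0088, 0, 0, 0], [0, -0.0033, 0.0091, 0, 0, 0], [0, -0.0018, 0.006, 0, 0, 0], [0, 0, 0, 0, 0, 0]]

```text
t: 70.7
tcp_pos: [0.4971, 0.0659, 0.213]
tool_rot: [-0.053, 0.999, 0.001, -0.002]
force: [-2.8, -4.0, -0.2]
finger_gap: 0.178
```

Emit:
play_rows:
  steps:
    - [[0, 0, 0, 0, 0, 0], [0, 0, 0, 0, 0, 0], [0, 0, 0, 0, 0, 0], [0, 0, 0, 0, 0, 0], [0, 0, -0.02, 0, 0, 0], [0, 0, -0.04, 0, 0, 0], [0, 0, -0.05, 0, 0, 0], [0, 0, -0.05, 0, 0, 0], [0, 0, 0, 0, 0, 0], [0, 0, 0, 0, 0, 0]]
  fingers: 0.6

```text
t: 71.95
tcp_pos: [0.497, 0.0662, 0.373]
tool_rot: [-0.053, 0.999, 0.001, -0.002]
force: [0.1, -0.1, -0.5]
finger_gap: 0.599
```

```bash
python3 - <<'E'
from h import *
st(); s=snap('wrist','w39'); sc=snap('scene','s39'); tp=snap('top','t39')
a=cv2.imread('pics/s39.png')[120:270,260:440]; cv2.imwrite('pics/s39z.png',cv2.resize(a,None,fx=4,fy=4,interpolation=cv2.INTER_CUBIC)[:600])
for a in (-.1,0,.1): print(a,[proj(q,barp(a)).round(1) for q in(s,sc,tp)])
for q in(s,sc,tp): print([(np.round(x['point'],1),x['score']) for x in manip.pinpoint('swing_bar',q)][:2])
E
```

```text
t 72.0 q [-0.0917  0.232   1.5726  0.0016  1.3406 -1.7689] riserTCP [ 0.0475 -0.0333  0.373 ] F [ 0.1474 -0.1116 -0.5136] gap 0.599 tilt 0.2 eul [-0.0034  0.0019 -1.    ]
-0.1 [array([313.6, 182.2]), array([320.3, 185.5]), array([290.5, 211.9])]
0 [array([315.6, 186.5]), array([320.5, 181.6]), array([289.3, 211.1])]
0.1 [array([319.6, 191.2]), array([320.9, 177.6]), array([287.5, 210.4])]
[(array([313.3, 188.1]), 0.82)]
[(array([317.4, 182.5]), 0.71), (array([356. , 157.2]), 0.2)]
[]
```

View pics/w39.png

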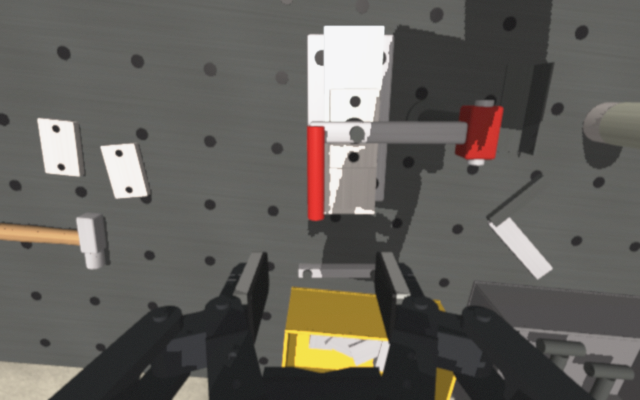

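View pics/s39z.png

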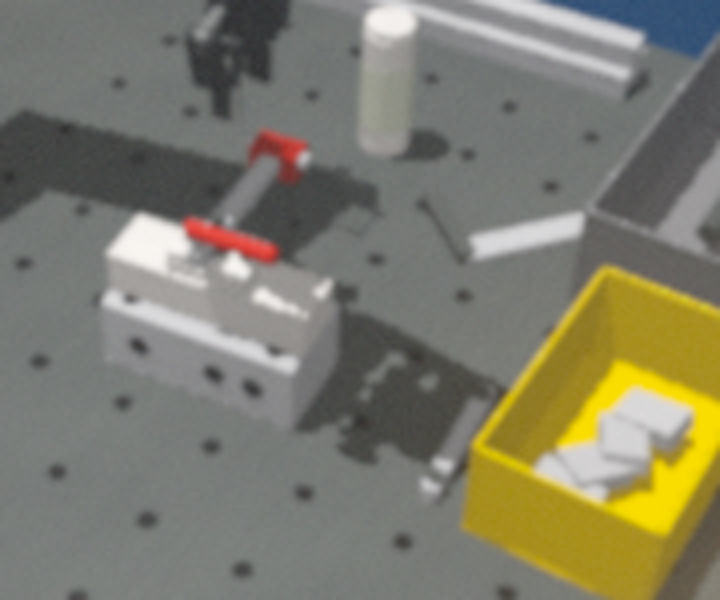

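```bash
python3 - <<'E'
from h import *
rows(cur(),[(rw([.0,-.17,.34]),toolR(YAW),1)])
rows((rw([.0,-.17,.34]),toolR(YAW)),[(rw([.0,-.0,.42]),toolR(YAW),1),(rw([.0,.21,.36]),toolR(YAW),1)])
E
```

```text
[[[0.0159, -0.0455, 0.0108, 0, -0.1, 0], [0.0159, -0.0456, 0.0107, 0.1, -0.1, 0], [0.0159, -0.0455, 0.0108, 0, -0.1, 0]]]
[[[0, 0.0425, -0.02, 0, 0, 0], [0, 0.0425, -0.02, 0, 0, 0], [0, 0.0425, -0.02, 0, 0, 0], [0, 0.0425, -0.02, 0, 0, 0], [0, 0.0525, 0.015, 0, 0, 0], [0, 0.0525, 0.015, 0, 0, 0], [0, 0.0525, 0.015, 0, 0, 0], [0, 0.0525, 0.015, 0, 0, 0]]]
```

Emit:
play_rows:
  steps:
    - [[0.0159, -0.0455, 0.0108, 0, -0.1, 0], [0.0159, -0.0456, 0.0107, 0.1, -0.1, 0], [0.0159, -0.0455, 0.0108, 0, -0.1, 0], [0, 0, 0, 0, 0, 0], [0, 0, 0, 0, 0, 0], [0, 0, 0, 0, 0, 0]]

```text
t: 73.0
tcp_pos: [0.4649, -0.0738, 0.3412]
tool_rot: [-0.054, 0.999, 0.0, 0.002]
force: [0.7, -0.2, 0.9]
finger_gap: 0.595
```

```bash
python3 - <<'E'
from h import *
import pickle
st(); s=snap('wrist','w40'); pickle.dump({k:s[k] for k in('K','world_from_camera')},open('v40.pkl','wb'))
E
```

```text
t 73.0 q [-0.3966  0.2122  1.6923  0.0021  1.2344 -2.0756] riserTCP [ 0.0009 -0.1691  0.3412] F [ 0.7212 -0.1914  0.95  ] gap 0.595 tilt -0.2 eul [ 0.0032  0.0008 -1.    ]
```

Emit:
play_rows:
  steps:
    - [[0, 0.0425, -0.02, 0, 0, 0], [0, 0.0425, -0.02, 0, 0, 0], [0, 0.0425, -0.02, 0, 0, 0], [0, 0.0425, -0.02, 0, 0, 0], [0, 0.0525, 0.015, 0, 0, 0], [0, 0.0525, 0.015, 0, 0, 0], [0, 0.0525, 0.015, 0, 0, 0], [0, 0.0525, 0.015, 0, 0, 0], [0, 0, 0, 0, 0, 0], [0, 0, 0, 0, 0, 0]]

```text
t: 74.3
tcp_pos: [0.4239, 0.3035, 0.3613]
tool_rot: [-0.054, 0.999, -0.0, 0.001]
force: [0.6, 0.1, 0.2]
finger_gap: 0.598
```

```bash
python3 - <<'E'
from h import *
import pickle
st(); s=snap('wrist','w41'); pickle.dump({k:s[k] for k in('K','world_from_camera')},open('v41.pkl','wb'))
E
```

```text
t 74.3 q [ 0.4075  0.2713  1.5502 -0.0013  1.3173 -1.271 ] riserTCP [-0.0002  0.2104  0.3613] F [0.6397 0.0775 0.1615] gap 0.598 tilt -0.2 eul [ 0.003  -0.0001 -1.    ]
```

View pics/w40.png

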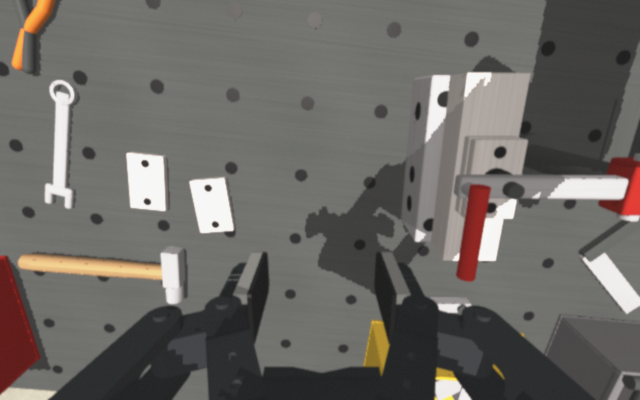

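View pics/w41.png

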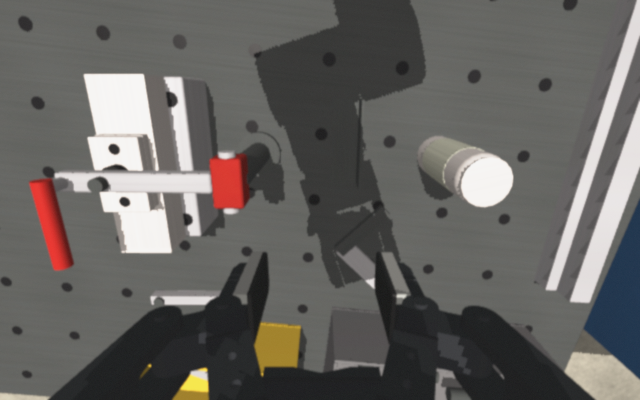

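```bash
python3 - <<'E'
from h import *
a=cv2.imread('pics/w40.png')[130:290,440:640]; b=cv2.imread('pics/w41.png')[130:290,20:260]
cv2.imwrite('pics/a40.png',cv2.resize(a,None,fx=3.5,fy=3.5,interpolation=cv2.INTER_CUBIC)); cv2.imwrite('pics/a41.png',cv2.resize(b,None,fx=3.3,fy=3.3,interpolation=cv2.INTER_CUBIC))
E
```

```text
(no output)
```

View pics/a40.png

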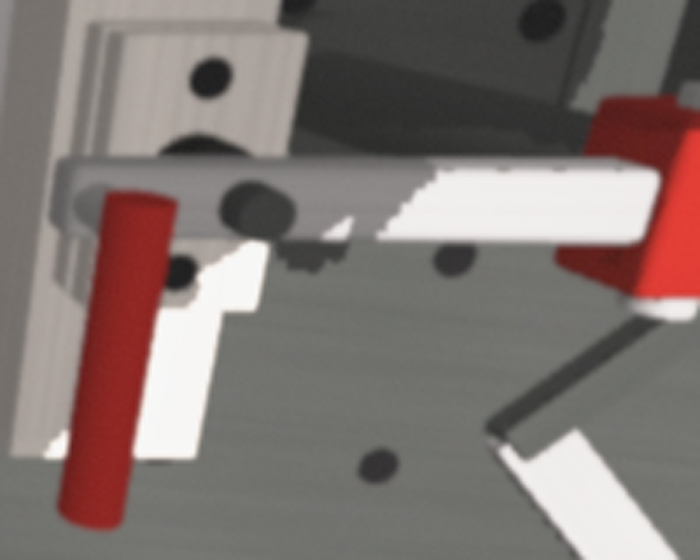

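View pics/a41.png

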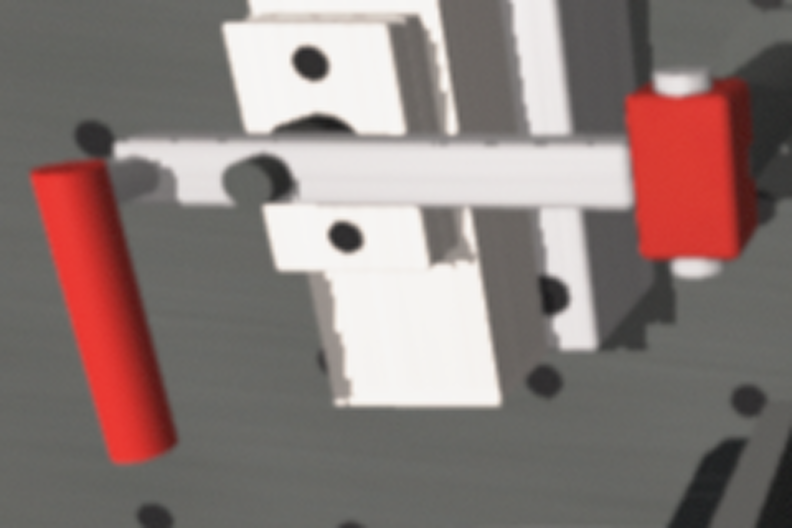

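```bash
python3 - <<'E'
from h import *
import pickle
A=pickle.load(open('v40.pkl','rb'));B=pickle.load(open('v41.pkl','rb'))
def plane(s,p,q):
    o,d=ray(s,p);_,e=ray(s,q); n=np.cross(d,e); n/=np.linalg.norm(n); return n,n@o
n1,d1=plane(A,(480,188),(466.3,278)); n2,d2=plane(B,(40.9,182.1),(63,266.4))
n3=R.from_euler('z',YAW).apply([1,0,0]); d3=n3@rw([.048,0,0])
print('dir',wr(np.cross(n1,n2)+rw([0,0,0])))
X=np.linalg.solve([n1,n2,n3],[d1,d2,d3]); print('bar',wr(X))
print('farend',wr(tri([A,B],[(466.3,278),(63,266.4)])),'nearend',wr(tri([A,B],[(480,188),(40.9,182.1)])))
print('pin far',wr(tri([A,B],[(628.6,218),(230.6,211.2)])),'near',wr(tri([A,B],[(637,157),(227,154.2)])))
# plate top corner check: near corners of top plate w41 (225,23),(388,23); w40 (123,30),(307,33)
f40=lambda x,y:(440+x/3.5,130+y/3.5); f41=lambda x,y:(20+x/3.3,130+y/3.3)
for p,q in(((123,30),(225,23)),((307,33),(388,23))): print('plate',wr(tri([A,B],[f40(*p),f41(*q)])))
for a in(-.075,0,.02,.075): 
    h=.149+.02*np.cos(a)-.12*np.sin(a); print(a,h,'bar y,z',wr(barp(a,h))[1:])
E
```

```text
dir [-0.9285 -0.0004 -0.0144]
bar [ 0.048  -0.0377  0.1995]
farend [ 0.0779 -0.0378  0.2   ] nearend [-0.0059 -0.0377  0.1987]
pin far [0.0309 0.12   0.1719] near [-0.025   0.1189  0.163 ]
plate [-0.0392 -0.0237  0.147 ]
plate [-0.0389  0.026   0.1471]
-0.075 0.17793534123497323 bar y,z [-0.0398  0.196 ]
0 0.16899999999999998 bar y,z [-0.038  0.199]
0.02 0.16659616013013157 bar y,z [-0.0374  0.1997]
0.075 0.15995221148951505 bar y,z [-0.0353  0.2017]
```

```bash
python3 - <<'E'
from h import *
s=snap('wrist','w42'); st()
im=s['img'][:,:,::-1].copy()
for P,c in (([[-.1,-.03,.125],[-.1,.03,.125],[.1,.03,.125],[.1,-.03,.125]],(0,255,0)),([[-.1,-.05,.08],[-.1,.05,.08],[.1,.05,.08],[.1,-.05,.08]],(255,0,0)),([[-.04,-.025,.149],[-.04,.025,.149],[.04,.025,.149],[.04,-.025,.149]],(0,0,255))):
    cv2.polylines(im,[np.array([proj(s,rw(p)) for p in P]).round().astype(np.int32)],True,c,1)
cv2.imwrite('pics/ov.png',cv2.resize(im[50:290,20:280],None,fx=2.5,fy=2.5))
E
```

```text
t 74.4 q [ 0.405   0.2704  1.5502 -0.0011  1.3171 -1.2708] riserTCP [0.0004 0.2093 0.3617] F [ 0.0933 -0.6645 -0.1355] gap 0.602 tilt -0.2 eul [ 0.0039  0.0005 -1.    ]
```

View pics/ov.png

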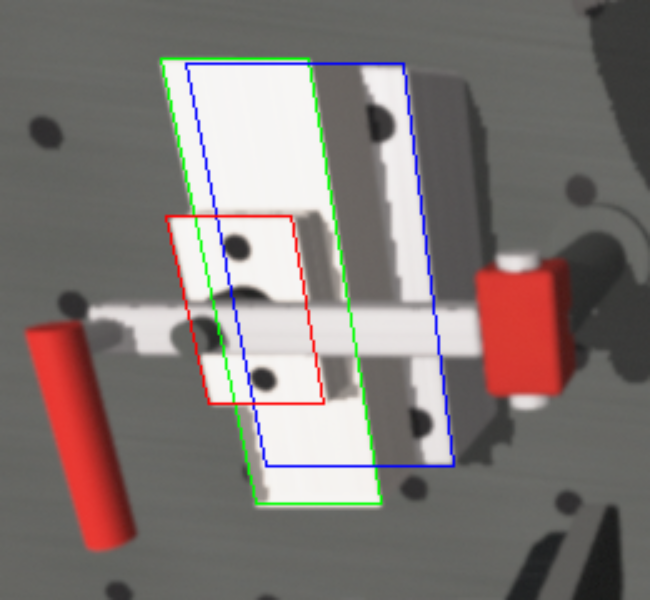

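The overlays match to within about 2 mm: canister in green, riser in blue, top plate in red. The robot is clear of everything, so I'll hand in.

```bash
python3 -c "
from station import manip
print(manip.sign_off())"
```

```text
the job is handed in; nothing more can be done
None
```

I handed the job in at about 74 s of the 210 s. The canister lies flat along the riser, and the clamp arm rests level on two plates stacked on it. The hand-in gave no verdict.

**What I did:**
- I swung the clamp open, stood the canister at the heel bar and tipped it to lean at about 51°, then let go.
- I took a fresh grip 59 mm from the canister's underside, finished the tip, and slid it to the centre of the riser before letting go.
- I stacked two plates on it, lowered the arm by its handle to just above them and let it settle.

**Last checks:**
- **Canister:** outlines projected into the last wrist picture match to about 2 mm (limits: 30 mm lengthwise, 20 mm sideways).
- **Clamp arm:** the handle triangulates to 199.5 mm high and the hinge to about 167 mm, so the arm is at about +0.02 rad (limit 0.075).
- **Clearance:** nothing is touching the robot.
- **Loose things:** they looked undisturbed wherever the pictures showed them, but I did not measure how far each may have moved.

**What failed or disagreed:**
- **First tip:** on the first try the canister's foot landed on the heel bar (47 N at the wrist), and the tool then hit its forward-tilt limit. I set the canister back down upright and regripped with the tool tilted back.
- **Hinge height:** the early estimates ranged from 165 to 180 mm before settling at 167 mm.
- **Plate height:** the top of the plates measured 147 mm against an expected 149 mm, which is within the camera calibration.

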